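# Lock the film scanner's feed chute and load it with cartridges

### The job

First lock the loose feed chute to the film scanner: take the screwdriver from its stand and turn the slotted cam disc clockwise to its stop, so that it draws the chute in tight. Then load every cartridge on the table into the chute, lying flat and right way up with its nose out through the chute's front slot, and last of all set the follower weight level on top of the stack. Put the screwdriver back upright in its stand, and leave the other things on the table where they are.

Things in the scene. Friction and masses are not known exactly. Their poses are not given: they have to be found in the camera images.
- feeder: fixed feeder unit of a film scanner: grey bed (top 24 mm above the table) with the chute; towards its +y an aluminium coupling block (70 x 60 mm, top at 60 mm, centre 105 mm from the origin) with the cam disc on top, then the scanner (85 mm high, 145 to 325 mm from the origin). Origin on the table under the loose chute; z up; x points the way the noses must point in the chute
- chute_mouth (a point): centre of the upright gravity chute's mouth, 176 mm above the table (axes as the feeder's). Inside 48 mm (x) by 40 mm (y), smooth walls 4 mm thick, floor 140 mm below. Rear wall (-x) closed; front (+x) slotted 26 mm wide for the noses; sides (+y, -y) open over their middle 36 mm, full height, so fingers can pass. Lips flare out to 12 mm above. Holds 5 cartridges + weight. Let go 20 mm inside, level, a cartridge falls flat; let go at the very mouth it may tip
- chute (a joint): how far the chute has been drawn towards the coupling block, in m: near 0 loose (6 mm gap), 0.006 tight against the block. It follows the cam disc in proportion (6 mm in the full 1.3 rad turn) and is meant to be moved by it alone
- cam (a joint): turn of the cam-lock disc in rad, clockwise seen from above: 0 to 0.25 at the start, end stop at 1.3. Locked from 1.1 on. It takes about 0.12 N m and stays where it is left
- cam_slot (a point): centre of the top face of the steel cam disc (40 mm wide, 69 mm above the table). A screwdriver slot 18 mm long (along this point's x, which turns with the disc), 6 mm wide and 7 mm deep, closed at both ends, is centred here. A black dot on the rim lies on the slot's +x end
- driver: flat-blade screwdriver standing upright, blade down, in its stand; 134 mm long; origin at the tip of the blade, z up along the shaft to the handle. Blade 14 mm wide (along x), 3 mm thick (along y), 12 mm long; shaft 9 mm; black square handle 30 x 30 mm (sides along x and y) from 60 to 128 mm above the tip
- stand: the screwdriver's stand: a fixed dark wooden block 64 x 64 x 64 mm with a square hole 20 x 20 mm, 61 mm deep, down its middle. Origin at the centre of its underside on the table. The handle's foot rests on the block's top, the tip 4 mm above the table
- weight: the follower weight: a steel block 42 x 34 x 18 mm (x, y, z) with an upright fin 30 mm long (along x), 12 mm thick (along y), from 17 to 41 mm above its underside; about 0.2 kg. Origin at the centre of its underside, z up. Its long side goes along the chute's x, either way round
- cart0: an off-white film cartridge lying flat, may be absent: a body 43 x 35 mm (x, y) and 24 mm high with a narrower nose 16 mm wide that sticks out 14.5 mm on the +x side. Origin at the centre of the underside of the 43 x 35 body, z up, x towards the nose. About 0.07 kg; five at most lie loose on a 2 mm grey mat
- cart0_nose (a point): middle of the end face of cart0's nose, 36 mm from its origin along x and 12 mm above its underside
- cart1: an off-white film cartridge lying flat, may be absent: a body 43 x 35 mm (x, y) and 24 mm high with a narrower nose 16 mm wide that sticks out 14.5 mm on the +x side. Origin at the centre of the underside of the 43 x 35 body, z up, x towards the nose. About 0.07 kg; five at most lie loose on a 2 mm grey mat
- cart1_nose (a point): middle of the end face of cart1's nose, 36 mm from its origin along x and 12 mm above its underside
- cart2: an off-white film cartridge lying flat, may be absent: a body 43 x 35 mm (x, y) and 24 mm high with a narrower nose 16 mm wide that sticks out 14.5 mm on the +x side. Origin at the centre of the underside of the 43 x 35 body, z up, x towards the nose. About 0.07 kg; five at most lie loose on a 2 mm grey mat
- cart2_nose (a point): middle of the end face of cart2's nose, 36 mm from its origin along x and 12 mm above its underside
- cart3: an off-white film cartridge lying flat, may be absent: a body 43 x 35 mm (x, y) and 24 mm high with a narrower nose 16 mm wide that sticks out 14.5 mm on the +x side. Origin at the centre of the underside of the 43 x 35 body, z up, x towards the nose. About 0.07 kg; five at most lie loose on a 2 mm grey mat
- cart3_nose (a point): middle of the end face of cart3's nose, 36 mm from its origin along x and 12 mm above its underside
- cart4: an off-white film cartridge lying flat, may be absent: a body 43 x 35 mm (x, y) and 24 mm high with a narrower nose 16 mm wide that sticks out 14.5 mm on the +x side. Origin at the centre of the underside of the 43 x 35 body, z up, x towards the nose. About 0.07 kg; five at most lie loose on a 2 mm grey mat
- cart4_nose (a point): middle of the end face of cart4's nose, 36 mm from its origin along x and 12 mm above its underside
- loupe: a black loupe 36 mm wide and high standing among the cartridges; not part of the job, leave it where it is. Origin at the centre of its underside
- film_tin: a round aluminium tin 72 mm wide, 18 mm high; not part of the job, leave it where it is. Origin at the centre of its underside
- spool: a black empty spool 60 mm wide, 16 mm high; not part of the job, leave it where it is. Origin at the centre of its underside
- mug: a white mug 76 mm wide, 85 mm high; not part of the job, leave it where it is. Origin at the centre of its underside
- cleaning_block: a small cork cleaning block 45 x 22 x 14 mm; not part of the job, leave it where it is. Origin at the centre of its underside
Not all that is in view belongs to the job. What is shaped like the driver but green or white is not meant.

How it is judged:
On the way, in this order (a step that is already met when the one before it is completed fails the run):
1. the cam disc is turned to locked with the screwdriver's blade in its slot, and has drawn the chute in (value of joint cam above 1.1 rad and value of joint chute above 0.0045 m and distance between driver and cam_slot below 0.014 m and angle between driver's own z axis and vertical below 0.25 rad), for 0.2 s.
2. all cartridges are in the chute, flat, noses in the front slot (x of cart0 in the frame of chute_mouth between -0.006 and 0.006 m and y of cart0 in the frame of chute_mouth between -0.006 and 0.006 m and z of cart0 in the frame of chute_mouth between -0.146 and -0.036 m and x of each of cart0_nose, cart1_nose, cart2_nose, cart3_nose, cart4_nose in the frame of chute_mouth above 0.028 m and angle between each of cart0, cart1, cart2, cart3, cart4's own z axis and vertical below 0.15 rad and linear speed of each of cart0, cart1, cart2, cart3, cart4 below 0.03 m/s and x of cart1 in the frame of chute_mouth between -0.006 and 0.006 m and y of cart1 in the frame of chute_mouth between -0.006 and 0.006 m and z of cart1 in the frame of chute_mouth between -0.146 and -0.036 m and x of cart2 in the frame of chute_mouth between -0.006 and 0.006 m and y of cart2 in the frame of chute_mouth between -0.006 and 0.006 m and z of cart2 in the frame of chute_mouth between -0.146 and -0.036 m and x of cart3 in the frame of chute_mouth between -0.006 and 0.006 m and y of cart3 in the frame of chute_mouth between -0.006 and 0.006 m and z of cart3 in the frame of chute_mouth between -0.146 and -0.036 m and x of cart4 in the frame of chute_mouth between -0.006 and 0.006 m and y of cart4 in the frame of chute_mouth between -0.006 and 0.006 m and z of cart4 in the frame of chute_mouth between -0.146 and -0.036 m), for 0.2 s.
3. the weight lies on top of the stack in the chute (horizontal distance between weight and chute_mouth below 0.008 m and angle between weight's own z axis and vertical below 0.15 rad and linear speed of weight below 0.03 m/s and z of weight in the frame of chute_mouth below 0 m and z of weight in the frame of cart0 above 0.018 m and z of weight in the frame of cart1 above 0.018 m and z of weight in the frame of cart2 above 0.018 m and z of weight in the frame of cart3 above 0.018 m and z of weight in the frame of cart4 above 0.018 m), for 0.2 s.
At the end, for the whole second after the job is handed in: Cam turned 1.1 rad or more, chute drawn in 4.5 mm; every cartridge in the chute, flat within 0.15 rad, within 6 mm of its axis, nose to +x; the weight on top within 8 mm, level within 0.15 rad; screwdriver in its stand (0.12 rad, 12 mm, tip below 15 mm); all at rest (all of step 2 and all of step 3 and value of joint cam above 1.1 rad and value of joint chute above 0.0045 m and horizontal distance between driver and stand below 0.012 m and height (world z) of driver below 0.015 m and angle between driver's own z axis and vertical below 0.12 rad and linear speed of driver below 0.03 m/s); the robot touches nothing.
It fails at once if a thing that is not part of the job is moved more than 4 cm or tipped over (distance of any of loupe, film_tin, spool, mug, cleaning_block from where it was at the start of the episode above 0.04 m or angle between any of loupe, film_tin, spool, mug, cleaning_block's own z axis and vertical above 0.6 rad).
Of cart0, cart1, cart2, cart3, cart4 only 3 to 5 are there at a start; the rules pass over those that are not, and their reading is None.
At some moment in a run one of cart0, cart1, cart2, cart3, cart4 may be knocked a few centimetres aside while the robot is not near it.
It also fails if it takes over 210 s, if anything falls off the work surface, if the arm or the gripper's body presses on something with over 40 N, if the wrist force passes 120 N, or if a joint passes its speed limit or range.

### The arm

A 7-joint arm with a two-finger parallel gripper is mounted at the origin on the work surface. World frame = base frame: x ahead of the robot, y to its left, z up, the work surface at z = 0. Lengths are in m, angles in rad, forces in N, time in s.
With the tool pointing down it reaches from about 0.35 to 0.9 m from the base axis. Payload 8.1 kg.
Tool frame: the origin (TCP) lies midway between the tips of the shut fingers; the grasp point (between the pads) lies arm.hold_point_z behind it (arm.hold_point_z is the distance from the TCP to the grasp point, in m); z points along the fingers, x is the direction in which the jaws open and shut, and the axes are right-handed (so a half turn about z gives the same grasp; the last joint's range is limited). The gripper opens to 92 mm and grips with 3 to 60 N. Pads are 19 mm wide; open, the fingers measure 130 mm over their backs; the gripper's body (75 mm by 190 mm) begins 47 mm behind the grasp point.
Start: joints at [-1.451, 0.434, 0.025, 1.573, -0.012, 1.134, -0.075], TCP at [0.138, 0.61, 0.227] pointing down, gripper open.
Joint ranges: [-2.62, 2.62], [-0.44, 2.09], [-1.27, 1.32], [0.08, 2.57], [-1.32, 4.46], [0.12, 2], [-2.74, 2.74]. Speed limits (rad/s): [2.22, 2.22, 3.01, 3.01, 3.14, 3.14, 3.14].

### API

Orientations are given as a rotation vector (axis times angle).
In Python, from cell import arm gives the robot as it stands.
- The arm moves only by the shell command python3 -m pendant 'ROWS' [FORCE]. ROWS is JSON, a list of rows, each an object with "dp": the shift along the tool's x, y, z in m, a list of three; "rotation": the turn, a rotation vector about the tool's x, y, z in rad, a list of three; "fingers": the closure, from -1 (fully open) to 1 (shut). In form: [{"dp": [x, y, z], "rotation": [rx, ry, rz], "fingers": fingers}, ...]. A call has 1 to 20 rows; each row is the pose to reach, as a shift and turn from the pose measured when the call began, along the tool's axes at that moment; what a row does not reach only later rows make up. A row lasts 1/8 s, in which the tool goes at most 62.5 mm and 10.7 degrees, less where a joint would pass 70% of its speed; a pose out of reach is approached as far as the arm can. A call with a gripper value outside its range is refused whole. The fingers move at their own pace and stop on an object; FORCE is the grip in N (left out, the last holds). Time passes only in rows, so rows that repeat a pose let the fingers close. It gives the time, the measured TCP pose, the force and the opening at its end, in the units of the state.
- arm.observe(): the state, without advancing time (a new reading comes with each control period).
- arm.get_image(name): name is "scene" or "top" or "wrist"; returns the picture (480x640x3 uint8, blue, green, red); there is no depth.
- arm.camera_params(name): a dict with "camera_matrix" (3x3 intrinsics, pixels), "rvec" (rotation vector, rad) and "tvec" (3), from world to camera coordinates, as OpenCV has them. Camera axes: x right, y down, z forward; pixel columns grow to the right and rows downward; lengths in m; the calibration is good to about 2 mm. A picture is of the moment at which its call begins: read the wrist's pose just before it. camera_params takes no time and is no camera call; for the wrist camera it gives the pose at the moment of the call.
- arm.sign_off(): hands the job in, once; it reports no verdict.
The state is a dict: "clock": time; "joints": joint angles; "dq": joint speeds; "joint_efforts": joint torques, N m; "position": TCP position; "ee_rot": TCP orientation; "force": force on the tool from outside, world axes, zero at the start; "ft_torque": the same for the moment, N m; "width": opening from 0.0 (shut) to 1.0 (fully open).
Only numpy, scipy, OpenCV 4.12 (cv2) and the standard library are available. Lean on these libraries where they do the work, as an engineer would, in place of code of your own. Each camera call takes 0.05 s, during which the arm holds its last target.

## Working session

There is one attempt and no reset: what is moved stays moved. The work goes in short steps, Python scripts to look and compute and a shell command to move; the robot and the scene stay as the last step left them, time stands still between calls to the robot, and variables do not carry over. Pictures are saved under pics/ and viewed, and the job is handed in when it is done.

```bash
ls; mkdir -p pics; python3 - <<'E'
from cell import arm
import cv2
print(arm.observe()); print(arm.hold_point_z)
for n in ["scene","top","wrist"]:
    cv2.imwrite(f"pics/{n}0.png",arm.get_image(n))
    p=arm.camera_params(n); print(n,p)
E
```

```text
pics
{'clock': 0.0, 'joints': array([-1.45059463,  0.43521901,  0.02495728,  1.57411836, -0.01159336,
        1.13394317, -0.07508903]), 'dq': array([0.00061354, 0.00123893, 0.00091767, 0.00029585, 0.00011109,
       0.00066008, 0.00070015]), 'joint_efforts': array([-9.87514577e-04, -6.67854810e+01,  9.84061360e-01, -3.14454925e+01,
       -6.06625713e-02,  4.30568901e-02,  1.58190264e-04]), 'position': array([0.1380392 , 0.6090483 , 0.22593901]), 'ee_rot': array([ 2.45383640e+00,  1.95999392e+00, -1.74818745e-03]), 'force': array([-0.17338652, -0.59062995, -0.53857457]), 'ft_torque': array([ 0.01505357, -0.01059686,  0.00064216]), 'width': 1.0021189759512772}
0.0188
scene {'camera_matrix': array([[525.1735055 ,   0.        , 318.50957448],
       [  0.        , 525.1735055 , 235.32235069],
       [  0.        ,   0.        ,   1.        ]]), 'rvec': array([ 0.72143722,  2.49377705, -1.23768282]), 'tvec': array([ 0.49322103, -0.03067095,  1.5248167 ])}
top {'camera_matrix': array([[520.85063495,   0.        , 320.646599  ],
       [  0.        , 520.85063495, 239.10441296],
       [  0.        ,   0.        ,   1.        ]]), 'rvec': array([ 2.17462131, -2.20580417,  0.10136397]), 'tvec': array([-0.10116721,  0.54587232,  1.13777246])}
wrist {'camera_matrix': array([[398.32688584,   0.        , 322.59857501],
       [  0.        , 398.32688584, 236.89162658],
       [  0.        ,   0.        ,   1.        ]]), 'rvec': array([-2.2676184 , -1.81344191, -0.26158473]), 'tvec': array([-0.62368201, -0.0380573 ,  0.39155968])}
```

View pics/scene0.png

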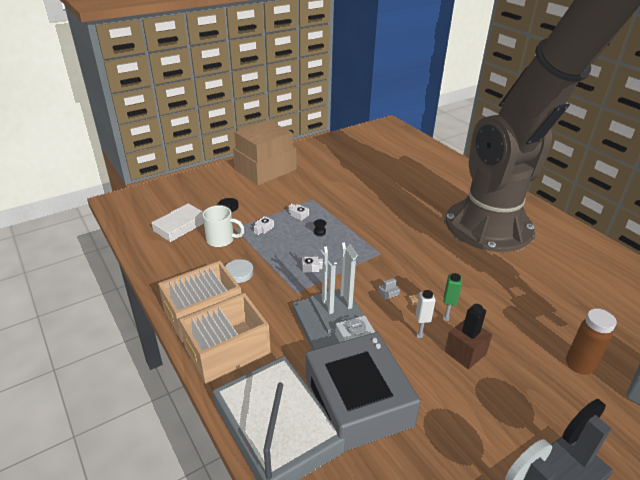

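View pics/top0.png

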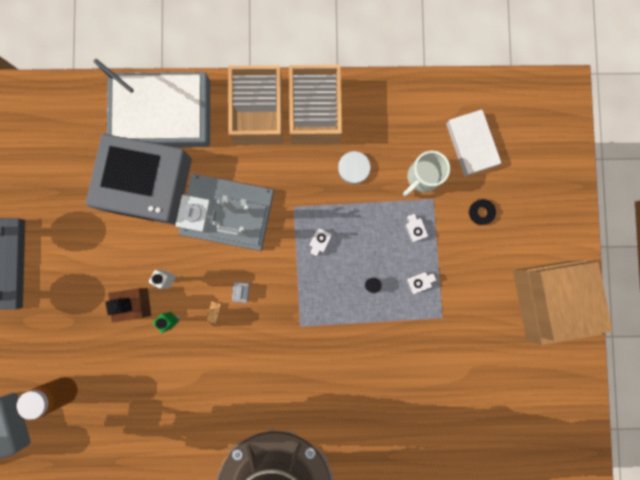

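View pics/wrist0.png

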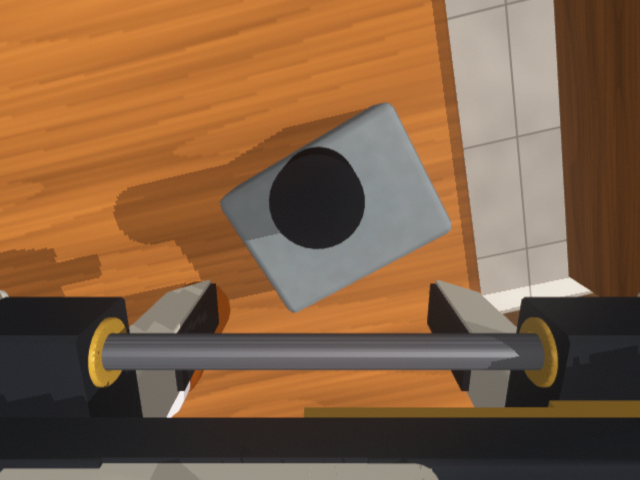

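The scene shows 3 cartridges on the mat: (320,240), (416,228) and (420,283) in the top view. It also shows the loupe (373,285), weight (240,292), mug, tin, spool and cork block (214,312). There are three screwdrivers in the top view: white (161,279), green (165,322) and black in a dark wooden stand (125,305). The black one matches the description. Next come the helpers and coarse positions.

```bash
cat > h.py <<'E'
import numpy as np, cv2
from scipy.spatial.transform import Rotation as R
from cell import arm
def cam(n):
    p=arm.camera_params(n); Rm=cv2.Rodrigues(np.array(p["rvec"],float))[0]; return p["camera_matrix"],Rm,np.array(p["tvec"],float).reshape(3)
def ray(c,uv):
    K,Rm,t=c; d=Rm.T@np.linalg.solve(K,[uv[0],uv[1],1.]); return -Rm.T@t,d
def onz(c,uv,z):
    o,d=ray(c,uv); return o+d*(z-o[2])/d[2]
def proj(c,P):
    K,Rm,t=c; q=K@(Rm@np.asarray(P,float)+t); return q[:2]/q[2]
def tri(obs):  # list of (cam,uv)
    A=np.zeros((3,3));b=np.zeros(3);L=[]
    for c,uv in obs:
        o,d=ray(c,uv); d/=np.linalg.norm(d); M=np.eye(3)-np.outer(d,d); A+=M;b+=M@o;L.append((o,M))
    P=np.linalg.solve(A,b); return P,[float(np.linalg.norm(M@(P-o))) for o,M in L]
def tool():
    s=arm.observe(); return np.array(s["position"]),R.from_rotvec(s["ee_rot"])
def go(P,yaw=None,Rt=None):
    """shift & turn in tool axes to reach TCP world P, tool pointing down with tool x at world yaw (mod pi)"""
    p,r=tool()
    if Rt is None:
        x=r.as_matrix()[:,0]; y0=np.arctan2(x[1],x[0])
        yaw=y0 if yaw is None else yaw
        d=(yaw-y0+np.pi/2)%np.pi-np.pi/2; yaw=y0+d
        Rt=R.from_matrix(np.array([[np.cos(yaw),np.sin(yaw),0],[np.sin(yaw),-np.cos(yaw),0],[0,0,-1]]))
    dp=r.inv().apply(np.asarray(P)-p); rv=(r.inv()*Rt).as_rotvec()
    print("dp",np.round(dp,4),"rot",np.round(rv,4)); return dp,rv
def snap(n,f):
    c=cam(n); im=arm.get_image(n); cv2.imwrite(f"pics/{f}.png",im); return c,im
def crop(im,box,f,k=4):
    x0,y0,x1,y1=box; cv2.imwrite(f"pics/{f}.png",cv2.resize(im[y0:y1,x0:x1],None,fx=k,fy=k,interpolation=cv2.INTER_CUBIC))
E
python3 - <<'E'
from h import *
c=cam("top"); s=cam("scene")
for n,uv,z in [("drv",(119,305),.13),("stand",(130,304),.064),("camdisc",(195,212),.069),("weight",(240,292),.018),("c0",(320,241),.026),("c1",(416,228),.026),("c2",(420,283),.026),("loupe",(373,285),.036),("bed",(240,213),.024),("base",(275,478),0)]:
    P=onz(c,uv,z); print(n,P.round(3),proj(s,P).round())
w=cam("wrist"); p,r=tool()
M=w[1]; cp=-M.T@w[2]; print("camera in tool",r.inv().apply(cp-p).round(4), "axes",(r.inv().as_matrix()@M.T).round(3))
im=cv2.imread("pics/scene0.png"); crop(im,(290,230,500,370),"s_crop",3.8)
im=cv2.imread("pics/top0.png"); crop(im,(80,170,280,320),"t_crop",4)
E
```

```text
drv [0.41  0.295 0.13 ] [471. 307.]
stand [0.409 0.297 0.064] [465. 330.]
camdisc [0.602 0.159 0.069] [353. 323.]
weight [0.43  0.071 0.018] [389. 287.]
c0 [ 0.54  -0.107  0.026] [311. 260.]
c1 [ 0.566 -0.322  0.026] [263. 222.]
c2 [ 0.444 -0.327  0.026] [299. 208.]
loupe [ 0.441 -0.222  0.036] [320. 223.]
bed [0.605 0.07  0.024] [328. 312.]
base [ 0.023 -0.002  0.   ] [482. 227.]
camera in tool [-0.0005 -0.0756 -0.159 ] axes [[ 1.     0.001 -0.   ]
 [-0.001  0.959  0.285]
 [ 0.001 -0.285  0.959]]
```

View pics/s_crop.png

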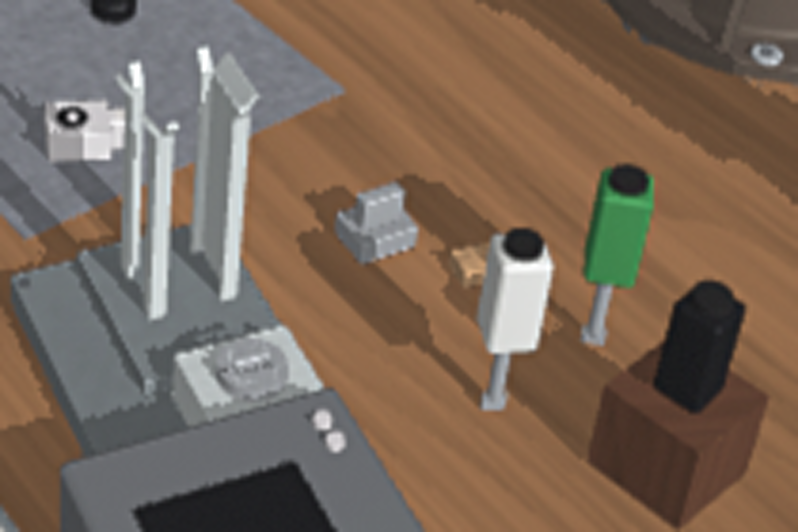

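View pics/t_crop.png

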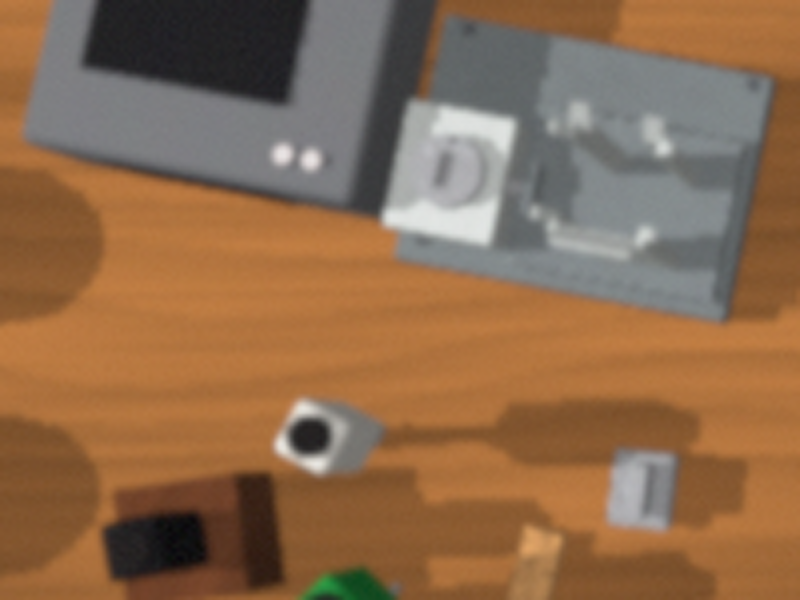

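The black driver in the dark wooden stand (crop (715,350) in the scene view, (150,545) in the top view) is the one meant. The white one (515,290) and the green one (620,225) are decoys. I'll move to look from above with the wrist camera.

```bash
python3 - <<'E'
from h import *
go([0.40,0.297,0.30])
c=cam("top")
for uv in [(157,279),(163,323)]: print(onz(c,uv,.13).round(3))
E
```

```text
dp [-0.2466  0.3245 -0.0735] rot [0.0001 0.0012 0.    ]
[0.461 0.221 0.13 ]
[0.374 0.208 0.13 ]
```

```bash
python3 -m pendant '[{"dp":[-0.03,0.04,-0.06],"rotation":[0,0,0],"fingers":-1},{"dp":[-0.07,0.09,-0.07],"rotation":[0,0,0],"fingers":-1},{"dp":[-0.11,0.14,-0.073],"rotation":[0,0,0],"fingers":-1},{"dp":[-0.14,0.185,-0.073],"rotation":[0,0,0],"fingers":-1},{"dp":[-0.175,0.23,-0.073],"rotation":[0,0,0],"fingers":-1},{"dp":[-0.21,0.28,-0.073],"rotation":[0,0,0],"fingers":-1},{"dp":[-0.247,0.325,-0.073],"rotation":[0,0,0],"fingers":-1},{"dp":[-0.247,0.325,-0.073],"rotation":[0,0,0],"fingers":-1},{"dp":[-0.247,0.325,-0.073],"rotation":[0,0,0],"fingers":-1}]'; python3 - <<'E'
from h import *
print(arm.observe()["position"])
snap("wrist","w1"); 
E
```

```text
clock: 1.27
position: [0.4, 0.2969, 0.2994]
ee_rot: [2.455, 1.96, -0.002]
force: [-0.4, 0.9, 0.4]
width: 1.0
[0.400003   0.2969107  0.29936156]
```

View pics/w1.png

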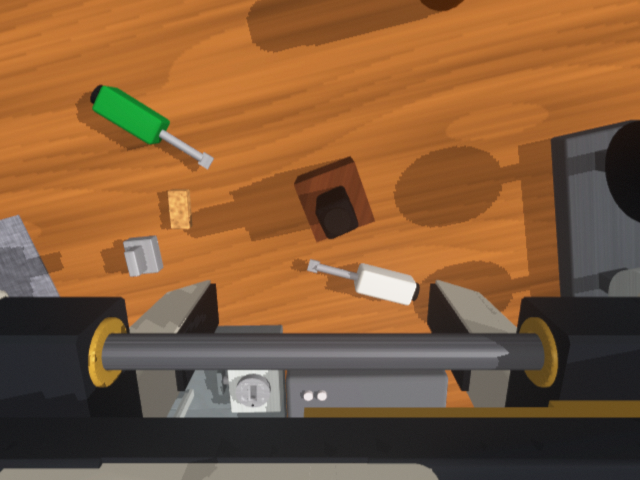

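```bash
python3 - <<'E'
from h import *
im=cv2.imread("pics/w1.png"); crop(im,(280,140,400,260),"w1_d",5); crop(im,(190,330,310,420),"w1_c",6)
g=cv2.cvtColor(im,6); print(g[180:245:4,310:375:5])
E
```

```text
[[ 73  80  80  77  73  74  74  77  74  72  81 134 134]
 [ 75  83  79  79  73  75  73  76  72  72  71 132 131]
 [ 79  81  78  77  56  33  25  69  70  73  73 130 128]
 [ 69  60  58  35  25  26  26  35  70  72  76 110 128]
 [ 59  60  27  26  25  25  26  30  71  70  77  82 132]
 [ 60  56  26  23  25  26  30  33  65  70  76  74 127]
 [ 59  57  24  23  29  32  35  36  32  72  76  72 118]
 [ 60  49  29  31  31  32  33  38  36  74  78  72  91]
 [ 59  42  32  30  38  38  38  39  36  71  77  74  79]
 [ 60  57  28  33  39  38  38  38  36  38  76  74  75]
 [ 60  59  27  38  39  37  38  38  39  37  75  77  73]
 [ 63  73  47  36  38  40  39  41  37  37  74  96 132]
 [106  80  76  31  38  40  40  38  35  68 130 128 124]
 [120  74  75  31  36  38  40  45 120 121 118 120 125]
 [122  77  74  68  33  38 101 122 122 128 126 123 120]
 [128 114  90 120 123 131 128 126 122 122 128 132 135]
 [127 131 130 130 125 123 128 132 134 134 135 135 134]]
```

View pics/w1_d.png

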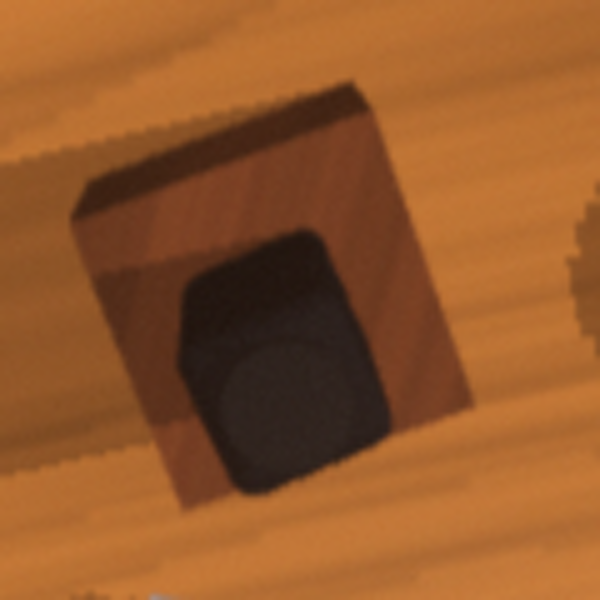

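View pics/w1_c.png

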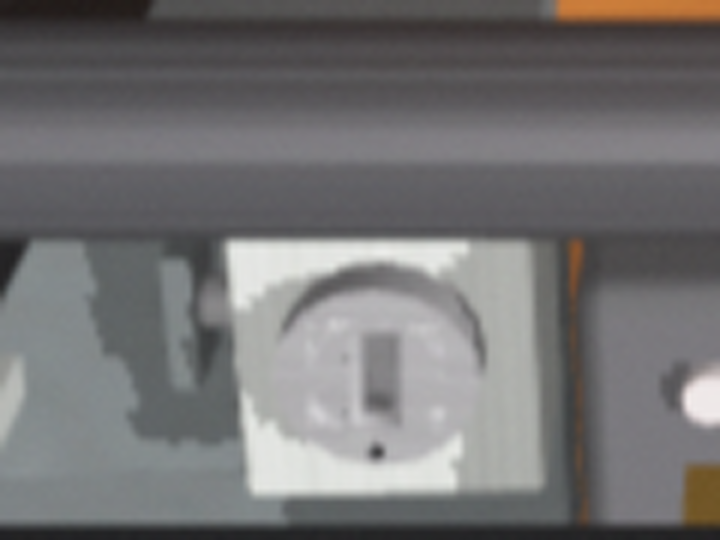

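```bash
python3 - <<'E'
from h import *
w=cam("wrist");t=cam("top");s=cam("scene")
print("cap tri w+s",tri([(w,(337.6,219.6)),(s,(477.4,308.4))]), "w+t+s",tri([(w,(337.6,219.6)),(t,(112,306.8)),(s,(477.4,308.4))]))
print("cap on .138",onz(w,(337.6,219.6),.138).round(4))
cs=[(294.4,183.4),(355,162),(374.6,221),(317,242)]
Q=np.array([onz(w,c,.064) for c in cs]); print(Q.round(4),Q.mean(0).round(4))
for i in range(4):
    d=Q[(i+1)%4]-Q[i]; print(np.linalg.norm(d).round(4),np.degrees(np.arctan2(d[1],d[0])).round(1))
# block top height: stand corners scene crop
for uv in [(604,388),(712,350),(768,398),(680,447)]: pass
q=lambda u,v:(u/3.8+290,v/3.8+230)
print("near corner top",tri([(w,cs[3]),(s,q(687,448))])) 
print("stand corner far right?",[tri([(w,c),(s,q(766,398))])[0].round(3) for c in cs])
print([tri([(w,c),(s,q(604,388))]) for c in cs])
m=lambda u,v:(u/6+190,v/6+330)
P=onz(w,m(382,372),.069); D=onz(w,m(376,451),.069); print("slot",P,"dot",D,np.linalg.norm(P-D),np.degrees(np.arctan2(*(D-P)[1::-1])))
print(onz(w,m(384,332),.069),onz(w,m(381,408),.069))
E
```

```text
cap tri w+s (array([0.40680822, 0.30840399, 0.13546145]), [0.0006073320685267178, 0.0006073320685266813]) w+t+s (array([0.40688253, 0.30797264, 0.13485618]), [0.0003772233341212713, 0.0007571108663323638, 0.00102323464343985])
cap on .138 [0.4065 0.3079 0.138 ]
[[0.3795 0.2724 0.064 ]
 [0.3721 0.3352 0.064 ]
 [0.4348 0.3431 0.064 ]
 [0.4438 0.2807 0.064 ]] [0.4075 0.3079 0.064 ]
0.0633 96.8
0.0632 7.1
0.063 -81.7
0.0648 -172.6
near corner top (array([0.43504877, 0.3056731 , 0.05453797]), [0.027698059981283597, 0.027698059981283697])
stand corner far right? [array([0.369, 0.299, 0.051]), array([0.372, 0.335, 0.063]), array([0.417, 0.349, 0.109]), array([0.416, 0.319, 0.105])]
[(array([0.39254969, 0.25713773, 0.00314764]), [0.009937218579510226, 0.009937218579510194]), (array([0.39952537, 0.30247839, 0.03728707]), [0.04195911210392949, 0.041959112103929504]), (array([0.44517035, 0.31846477, 0.08136123]), [0.027745309252082885, 0.02774530925208299]), (array([0.44360693, 0.28165858, 0.06294783]), [0.0011058469820921278, 0.0011058469820920853])]
slot [0.60288058 0.16964718 0.069     ] dot [0.62008999 0.16368603 0.069     ] 0.01821260581090446 -19.10552291213875
[0.59426844 0.17242177 0.069     ] [0.61074809 0.16727413 0.069     ]
```

Measured: stand centre (0.4075, 0.308), yaw about 7°, top at 63 mm. Handle cap at (0.407, 0.308, 0.135). Cam slot at about (0.603, 0.170), slot +x yaw about -18°. All agree with the given heights. Next: grasp the handle.

```bash
python3 - <<'E'
from h import *
print(arm.observe()["joints"])
go([0.4072,0.308,0.22],np.radians(97)); go([0.4072,0.308,0.0905],np.radians(97))
E
```

```text
[-0.93181019  0.16600857  0.217369    1.77448277 -0.03795653  1.20637864
  0.6457875 ]
dp [0.0119 0.0052 0.0793] rot [-0.0007  0.001  -0.3434]
dp [0.0121 0.0053 0.2088] rot [-0.0007  0.001  -0.3434]
```

```bash
python3 -m pendant '[{"dp":[0.006,0.003,0.04],"rotation":[0,0,-0.17],"fingers":-1},{"dp":[0.012,0.005,0.079],"rotation":[0,0,-0.343],"fingers":-1},{"dp":[0.012,0.005,0.08],"rotation":[0,0,-0.343],"fingers":-1},{"dp":[0.012,0.005,0.12],"rotation":[0,0,-0.343],"fingers":-1},{"dp":[0.012,0.005,0.16],"rotation":[0,0,-0.343],"fingers":-1},{"dp":[0.012,0.005,0.19],"rotation":[0,0,-0.343],"fingers":-1},{"dp":[0.012,0.005,0.209],"rotation":[0,0,-0.343],"fingers":-1},{"dp":[0.012,0.005,0.209],"rotation":[0,0,-0.343],"fingers":-1}]'; python3 - <<'E'
from h import *
snap("wrist","w2")
E
```

```text
clock: 2.33
position: [0.4064, 0.3087, 0.0905]
ee_rot: [-2.085, -2.35, 0.004]
force: [0.2, -0.3, 0.3]
width: 1.001
```

View pics/w2.png

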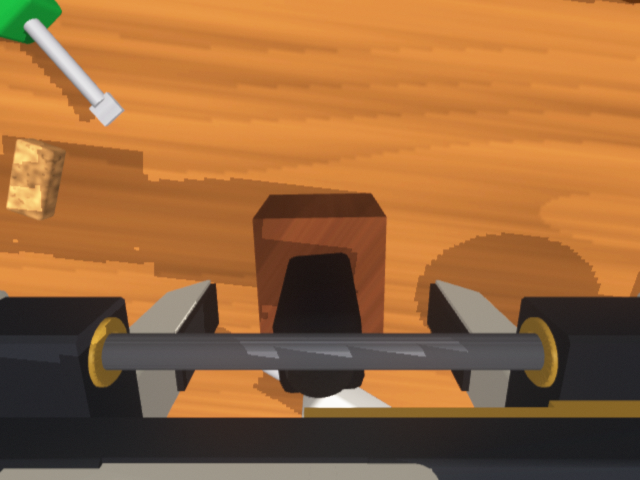

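The handle sits centred between the jaws and square to them (about (320,320)). Close the gripper and lift straight up. The blade must clear 64 mm.

```bash
python3 -m pendant '[{"dp":[0,0,0],"rotation":[0,0,0],"fingers":1},{"dp":[0,0,0],"rotation":[0,0,0],"fingers":1},{"dp":[0,0,0],"rotation":[0,0,0],"fingers":1},{"dp":[0,0,0],"rotation":[0,0,0],"fingers":1},{"dp":[0,0,0],"rotation":[0,0,0],"fingers":1},{"dp":[0,0,0],"rotation":[0,0,0],"fingers":1}]' 45; python3 -m pendant '[{"dp":[0,0,-0.02],"rotation":[0,0,0],"fingers":1},{"dp":[0,0,-0.06],"rotation":[0,0,0],"fingers":1},{"dp":[0,0,-0.11],"rotation":[0,0,0],"fingers":1},{"dp":[0,0,-0.15],"rotation":[0,0,0],"fingers":1},{"dp":[0,0,-0.15],"rotation":[0,0,0],"fingers":1},{"dp":[0,0,-0.15],"rotation":[0,0,0],"fingers":1}]'; python3 - <<'E'
from h import *
p,r=tool(); t=p+r.apply([0,0,0.086]); print("tip est",t, r.as_matrix()[:,2])
c,im=snap("scene","s3"); u=proj(c,t); print(u)
x,y=map(int,u); crop(im,(x-60,y-70,x+60,y+40),"s3c",6)
c,im=snap("top","t3"); u=proj(c,t); print(u)
snap("wrist","w3")
E
```

```text
clock: 3.12
position: [0.407, 0.3089, 0.0913]
ee_rot: [-2.084, -2.35, 0.001]
force: [0.2, 0.6, -0.5]
width: 0.395
clock: 3.88
position: [0.4066, 0.3086, 0.2404]
ee_rot: [-2.084, -2.35, 0.003]
force: [0.4, -0.8, -1.5]
width: 0.325
tip est [0.40644477 0.30848131 0.15442189] [-0.00148406 -0.00132737 -0.99999802]
[479.14502953 301.41336979]
[107.47831473 307.75335737]
```

View pics/s3c.png

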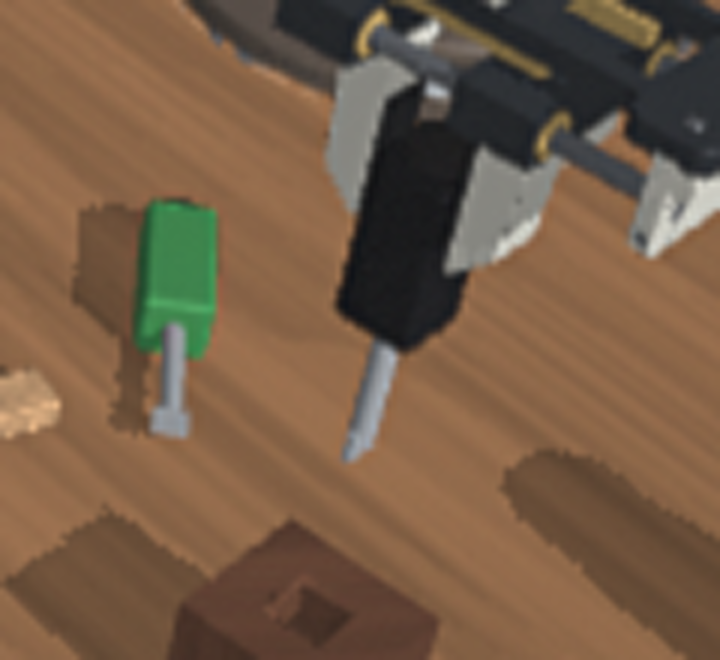

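View pics/w3.png

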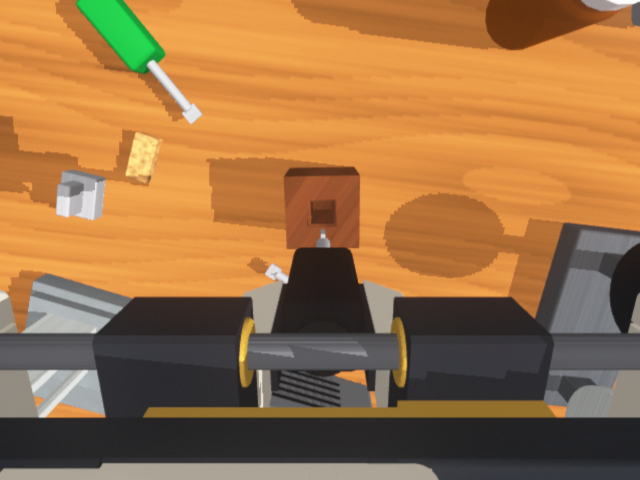

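```bash
python3 - <<'E'
from h import *
im=cv2.imread("pics/w3.png"); crop(im,(290,160,370,260),"w3c",7)
p,r=tool();w=cam("wrist")
for o in ([0,0],[.007,0],[-.007,0],[0,.007],[0,-.007]):
    t=p+r.apply([o[0],o[1],.086]); print(o,proj(w,t).round(1),proj(cam("scene"),t).round(1))
E
```

```text
[0, 0] [324.2 241.6] [479.1 301.5]
[0.007, 0] [335.  241.6] [482.  303.4]
[-0.007, 0] [313.3 241.6] [476.2 299.6]
[0, 0.007] [324.2 251.9] [476.9 303. ]
[0, -0.007] [324.2 231.2] [481.2 299.9]
```

View pics/w3c.png

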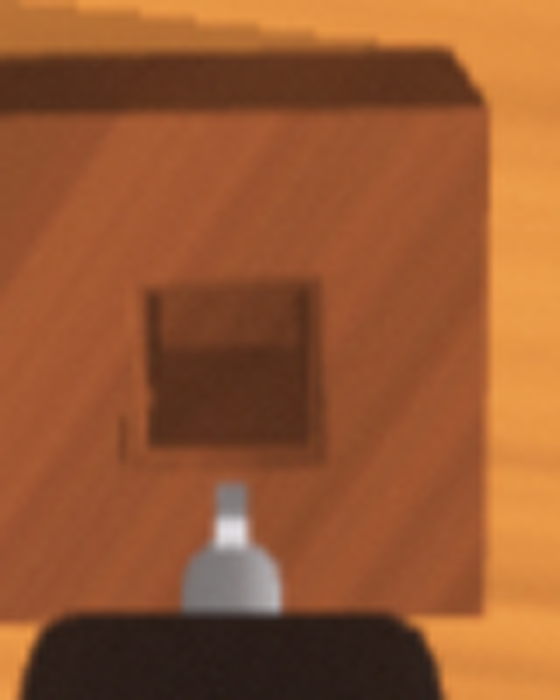

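```bash
python3 - <<'E'
from h import *
p,r=tool();w=cam("wrist");s=cam("scene");t=cam("top")
print(proj(s,[.4075,.308,.064]).round(1))
for d in (.08,.086,.092,.098,.104): print(d,[proj(c,p+r.apply([-.0005,y,d])).round(1).tolist() for c in (w,s) for y in (-.007,.007)])
for d in (.026,): print([ (proj(c,p+r.apply([x,y,d]))).round(1).tolist() for c in (s,w) for x in(-.015,.015) for y in (-.015,.015)])
print(tri([(w,(323,229.3)),(s,(481,305.5))]), (p+r.apply([0,-.007,.086])))
im=cv2.imread("pics/t3.png"); crop(im,(60,260,180,350),"t3c",6)
im=cv2.imread("pics/s3.png"); crop(im,(450,270,510,345),"s3d",8)
E
```

```text
[470.  332.6]
0.08 [[323.4, 233.8], [323.4, 255.0], [481.6, 297.6], [477.3, 300.7]]
0.086 [[323.4, 231.2], [323.4, 251.9], [481.0, 299.8], [476.7, 302.9]]
0.092 [[323.4, 228.7], [323.4, 249.0], [480.4, 302.0], [476.1, 305.1]]
0.098 [[323.4, 226.3], [323.4, 246.3], [479.8, 304.1], [475.5, 307.2]]
0.104 [[323.4, 224.0], [323.3, 243.6], [479.2, 306.2], [474.9, 309.3]]
[[483.6, 271.8], [474.1, 278.2], [496.5, 279.8], [487.0, 286.5], [294.0, 248.6], [295.1, 304.5], [355.4, 248.7], [353.9, 304.6]]
(array([0.40049271, 0.30865007, 0.14136038]), [0.0020775578533886534, 0.00207755785338861]) [0.39925563 0.30734734 0.15388896]
```

View pics/s3d.png

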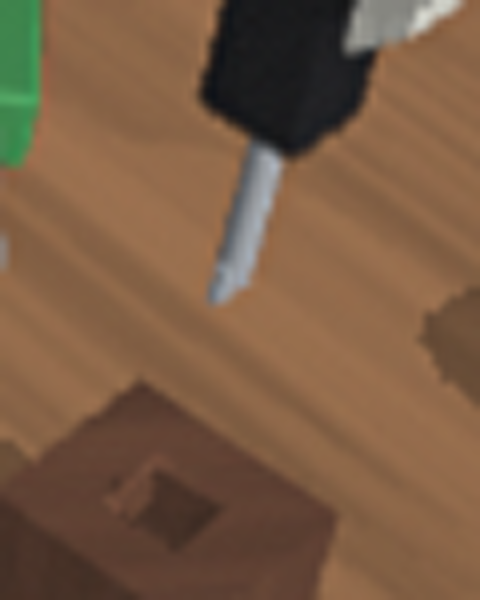

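View pics/t3c.png

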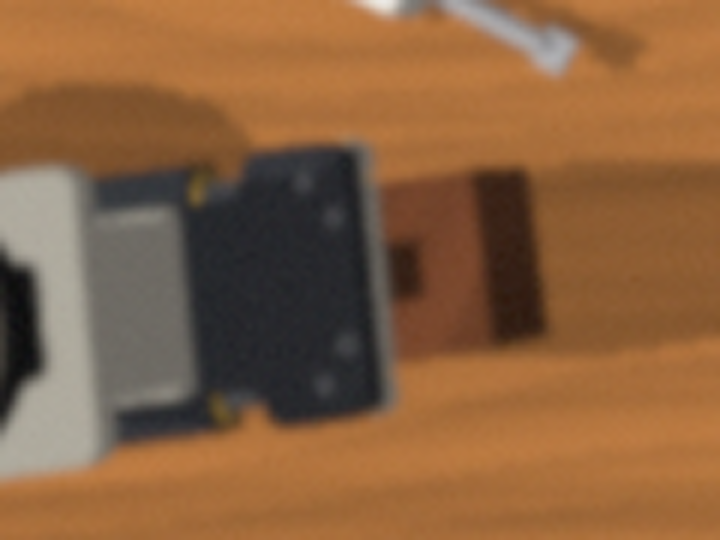

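The blade lies along tool y (blade yaw 7°). The scene view puts the tip about 9 mm lower in the hand than I planned, because the fingers were still closing when the lift began. I'll use TCP-to-tip ≈ 0.096. Now carry it over the cam for a close look.

```bash
python3 - <<'E'
from h import *
go([0.4066,0.3086,0.30]);go([0.645,0.157,0.30],np.radians(72))
E
```

```text
dp [ 0.0001  0.     -0.0601] rot [-0.0027  0.0021 -0.    ]
dp [-0.179   0.2186 -0.0603] rot [-0.0022  0.0027  0.4341]
```

```bash
python3 -m pendant '[{"dp":[0,0,-0.04],"rotation":[0,0,0],"fingers":1},{"dp":[-0.02,0.025,-0.06],"rotation":[0,0,0.06],"fingers":1},{"dp":[-0.055,0.065,-0.06],"rotation":[0,0,0.15],"fingers":1},{"dp":[-0.09,0.11,-0.06],"rotation":[0,0,0.25],"fingers":1},{"dp":[-0.125,0.155,-0.06],"rotation":[0,0,0.35],"fingers":1},{"dp":[-0.155,0.19,-0.06],"rotation":[0,0,0.42],"fingers":1},{"dp":[-0.179,0.219,-0.06],"rotation":[-0.002,0.003,0.434],"fingers":1},{"dp":[-0.179,0.219,-0.06],"rotation":[-0.002,0.003,0.434],"fingers":1},{"dp":[-0.179,0.219,-0.06],"rotation":[-0.002,0.003,0.434],"fingers":1}]'; python3 - <<'E'
from h import *
snap("wrist","w4")
E
```

```text
clock: 5.15
position: [0.6447, 0.1575, 0.2984]
ee_rot: [-2.54, -1.846, 0.003]
force: [0.6, 0.8, -2.3]
width: 0.323
```

View pics/w4.png

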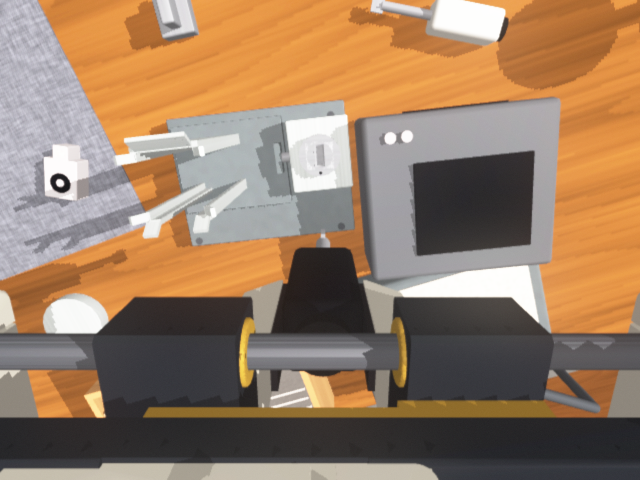

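```bash
python3 - <<'E'
from h import *
im=cv2.imread("pics/w4.png"); crop(im,(270,100,370,260),"w4c",5); crop(im,(280,110,360,200),"w4d",9)
E
```

```text
(no output)
```

View pics/w4d.png

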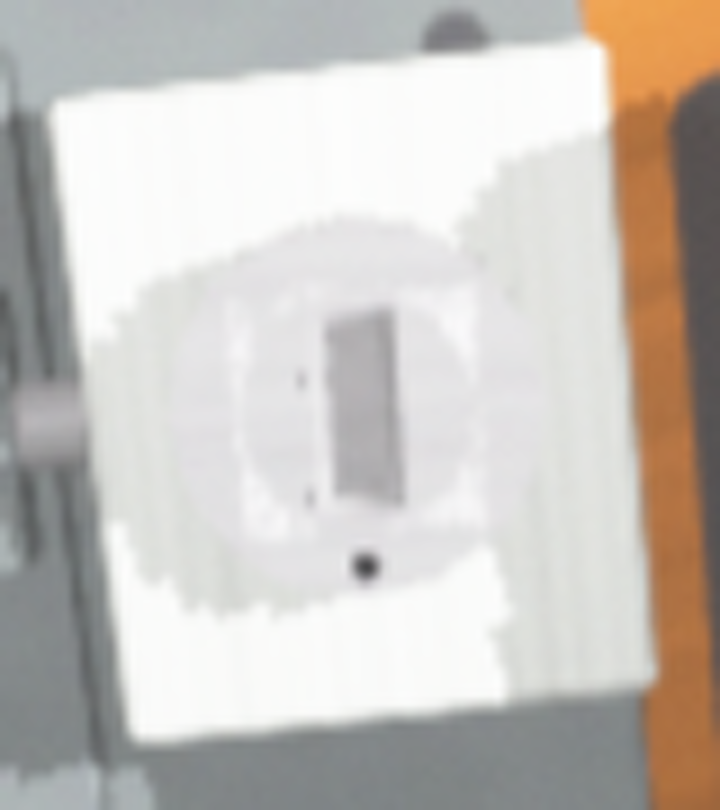

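View pics/w4c.png

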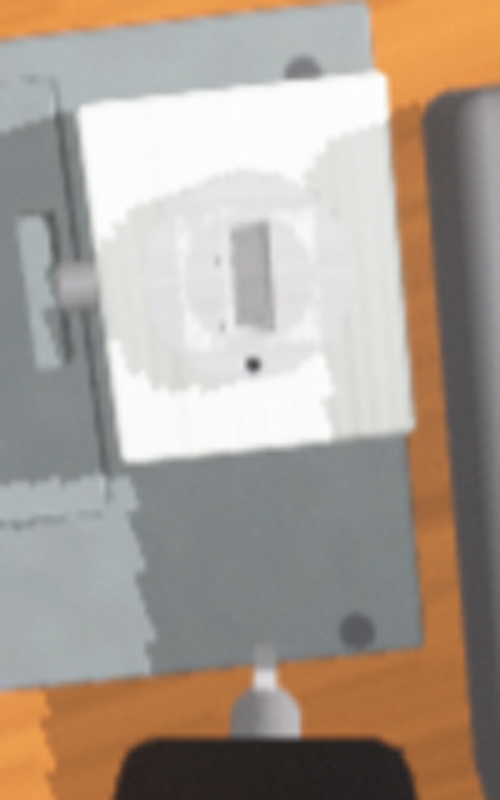

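```bash
python3 - <<'E'
from h import *
w=cam("wrist");s=cam("scene");t=cam("top")
m=lambda u,v:(u/9+280,v/9+110)
Q=np.array([onz(w,m(*a),.060) for a in [(50,100),(605,42),(655,683),(133,742)]]); print("block",Q.round(4).tolist(),Q.mean(0).round(4))
for i in range(4):
    d=Q[(i+1)%4]-Q[i]; print(np.linalg.norm(d).round(4),np.degrees(np.arctan2(d[1],d[0])).round(1))
P=onz(w,m(364,407),.069);D=onz(w,m(366,567),.069); print("slot",P.round(4),"dot",D.round(4),np.linalg.norm(D-P),np.degrees(np.arctan2(*(D-P)[1::-1])))
print("slot dir", [np.degrees(np.arctan2(*(onz(w,m(*b),.069)-onz(w,m(*a),.069))[1::-1])) for a,b in [((325,322),(340,495)),((390,308),(403,503)),((325,322),(325,322+1))]])
print("tri disc",tri([(w,m(362,405)),(s,(355.8,326.6))]))
S=[onz(w,m(*a),.069) for a in [(325,322),(390,308),(403,503),(340,495)]]; print([np.linalg.norm(S[i]-S[(i+1)%4]).round(4) for i in range(4)])
# tip
p,r=tool()
for d in(.09,.096,.1): print(d,[proj(w,p+r.apply([0,y,d])).round(1).tolist() for y in(-.007,.0)])
print("obs tip far edge",(264/5+270,648/5+100))
E
```

```text
block [[0.5632, 0.1463, 0.06], [0.5757, 0.2043, 0.06], [0.6429, 0.1898, 0.06], [0.6313, 0.1323, 0.06]] [0.6033 0.1682 0.06  ]
0.0593 77.9
0.0687 -12.2
0.0587 -101.4
0.0695 168.3
slot [0.6034 0.1685 0.069 ] dot [0.6196 0.1635 0.069 ] 0.016988915982059545 -17.22394087419647
slot dir [np.float64(-13.053447086801588), np.float64(-13.926022676972583), np.float64(-18.12862168918922)]
tri disc (array([0.60298152, 0.16867737, 0.06636803]), [0.0005105114846901826, 0.0005105114846901172])
[np.float64(0.007), np.float64(0.0205), np.float64(0.0068), np.float64(0.0182)]
0.09 [[323.3, 228.9], [323.3, 239.2]]
0.096 [[323.3, 226.5], [323.3, 236.6]]
0.1 [[323.3, 225.0], [323.3, 234.9]]
obs tip far edge (322.8, 229.6)
```

Block top measures 69×59 mm at (0.603, 0.168), feeder x yaw about -12°, slot yaw about -15°, disc height by triangulation 66 mm. All plausible. Hover with the tip about 10 mm above the slot.

```bash
python3 - <<'E'
from h import *
y=np.radians(75); ty=np.array([np.sin(y),-np.cos(y)]);tx=np.array([np.cos(y),np.sin(y)])
xy=np.array([.6034,.1685])-.0015*ty+.0003*tx; print(xy)
go([*xy,0.178],y); go([*xy,0.30],y)
E
```

```text
[0.60202876 0.16917801]
dp [-0.0025 -0.0436  0.1209] rot [-0.002   0.0001 -0.0509]
dp [-0.0025 -0.0438 -0.0011] rot [-0.002   0.0001 -0.0509]
```

```bash
python3 -m pendant '[{"dp":[-0.0025,-0.025,0],"rotation":[-0.002,0,-0.051],"fingers":1},{"dp":[-0.0025,-0.044,0],"rotation":[-0.002,0,-0.051],"fingers":1},{"dp":[-0.0025,-0.044,0.03],"rotation":[-0.002,0,-0.051],"fingers":1},{"dp":[-0.0025,-0.044,0.06],"rotation":[-0.002,0,-0.051],"fingers":1},{"dp":[-0.0025,-0.044,0.09],"rotation":[-0.002,0,-0.051],"fingers":1},{"dp":[-0.0025,-0.0437,0.112],"rotation":[-0.002,0,-0.051],"fingers":1},{"dp":[-0.0025,-0.0437,0.121],"rotation":[-0.002,0,-0.051],"fingers":1},{"dp":[-0.0025,-0.0437,0.121],"rotation":[-0.002,0,-0.051],"fingers":1}]'; python3 - <<'E'
from h import *
c,im=snap("wrist","w5");crop(im,(270,140,380,260),"w5c",6)
c,im=snap("scene","s5");crop(im,(310,260,410,360),"s5c",6)
E
```

```text
clock: 6.2
position: [0.6014, 0.1699, 0.1779]
ee_rot: [-2.491, -1.914, 0.001]
force: [-0.7, 0.3, -0.5]
width: 0.323
```

View pics/w5c.png

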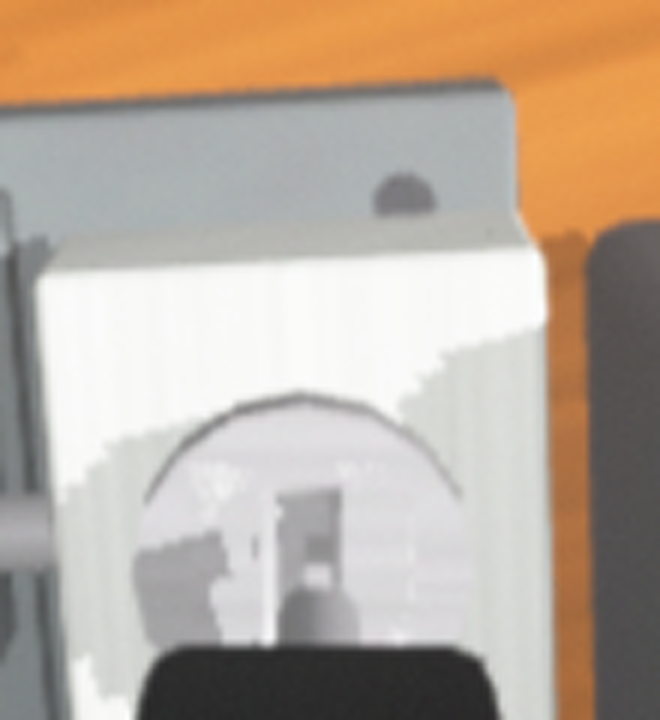

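View pics/s5c.png

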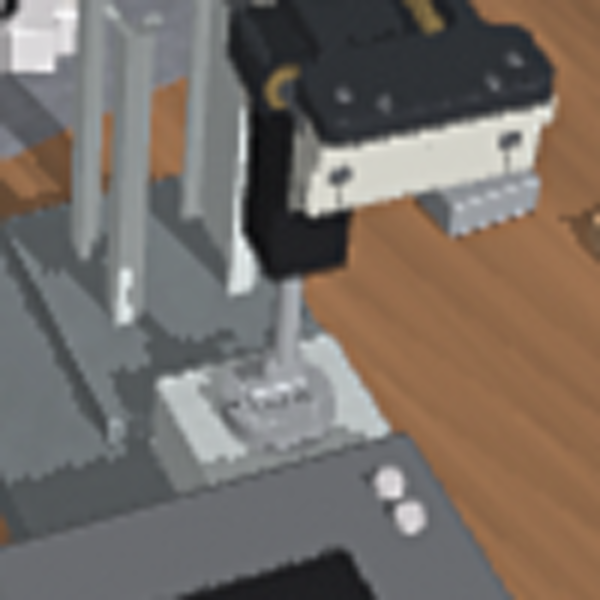

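```bash
python3 - <<'E'
from h import *
w=cam("wrist");p,r=tool()
m=lambda u,v:(u/6+270,v/6+140)
T=lambda P: r.inv().apply(P-p).round(4)
print("slot far end",T(onz(w,m(310,490),.069)))
for z in(.078,.082,.086,.09): print(z,"blade far",T(onz(w,m(318,540),z)))
print(arm.observe()["joints"])
s=cam("scene");
for d in (.086,.096,.1): print(d,proj(s,p+r.apply([0,.0015,d])).round(1))
E
```

```text
slot far end [-0.0012 -0.0068  0.1099]
0.078 blade far [-0.0003 -0.0033  0.1009]
0.082 blade far [-0.0003 -0.0044  0.0969]
0.086 blade far [-0.0003 -0.0055  0.0929]
0.09 blade far [-0.0003 -0.0066  0.0889]
[-0.5859548   0.48482206  0.33271595  1.65245492 -0.17845467  1.03285921
  1.11221448]
0.086 [356.1 318. ]
0.096 [355.9 321.4]
0.1 [355.8 322.7]
```

```bash
python3 -m pendant '[{"dp":[-0.0009,-0.0004,0.002],"rotation":[0,0,0],"fingers":1},{"dp":[-0.0009,-0.0004,0.005],"rotation":[0,0,0],"fingers":1},{"dp":[-0.0009,-0.0004,0.008],"rotation":[0,0,0],"fingers":1},{"dp":[-0.0009,-0.0004,0.010],"rotation":[0,0,0],"fingers":1},{"dp":[-0.0009,-0.0004,0.010],"rotation":[0,0,0],"fingers":1}]'; python3 - <<'E'
from h import *
c,im=snap("wrist","w6");crop(im,(270,140,380,260),"w6c",6)
E
```

```text
clock: 6.92
position: [0.6015, 0.1689, 0.1687]
ee_rot: [2.492, 1.913, 0.001]
force: [-0.4, -0.2, -2.1]
width: 0.325
```

View pics/w6c.png

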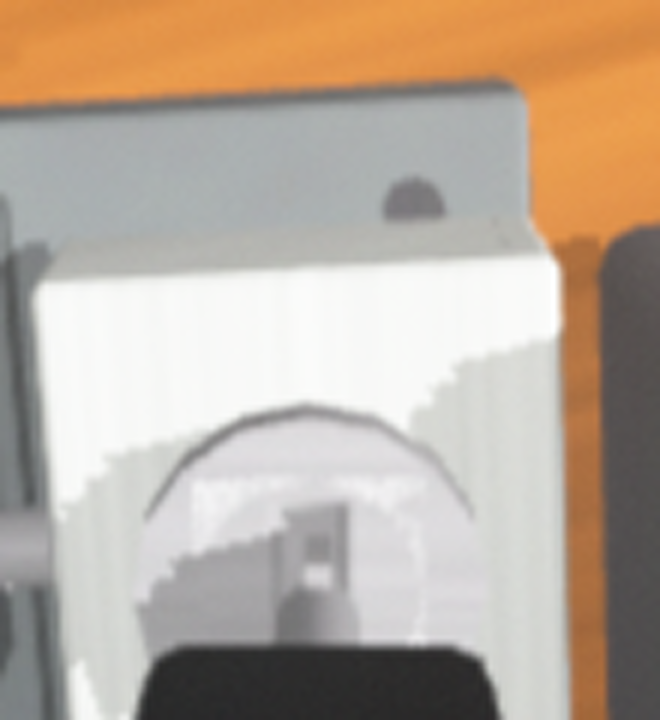

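The blade (crop x≈318) is now centred in the slot (283–350). Continue down.

```bash
python3 -m pendant '[{"dp":[0,0,0.003],"rotation":[0,0,0],"fingers":1},{"dp":[0,0,0.005],"rotation":[0,0,0],"fingers":1},{"dp":[0,0,0.006],"rotation":[0,0,0],"fingers":1},{"dp":[0,0,0.006],"rotation":[0,0,0],"fingers":1}]'; python3 - <<'E'
from h import *
c,im=snap("wrist","w7");crop(im,(270,140,380,260),"w7c",6)
c,im=snap("scene","s7");crop(im,(310,260,410,360),"s7c",6)
E
```

```text
clock: 7.48
position: [0.6016, 0.1688, 0.1627]
ee_rot: [2.492, 1.913, 0.002]
force: [0.1, 0.8, -0.2]
width: 0.321
```

View pics/w7c.png

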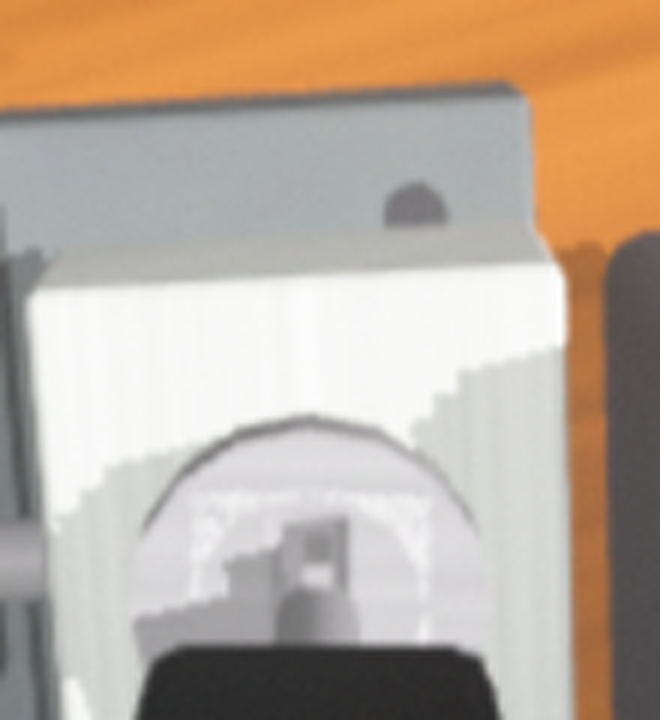

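View pics/s7c.png

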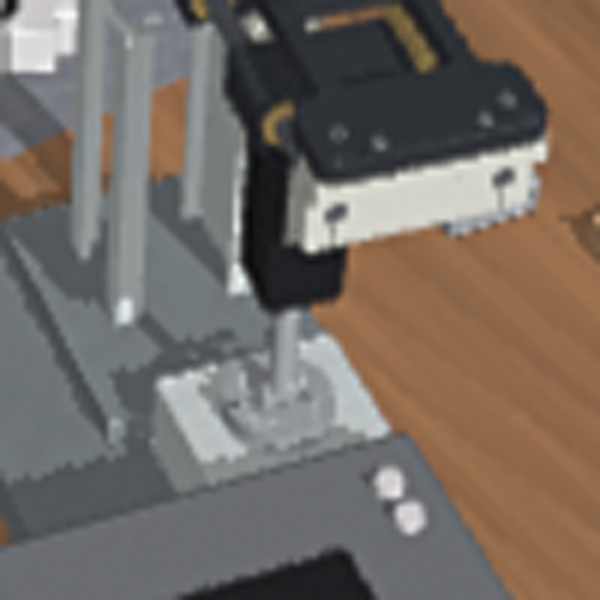

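```bash
python3 -m pendant '[{"dp":[0,0,0.0015],"rotation":[0,0,0],"fingers":1},{"dp":[0,0,0.003],"rotation":[0,0,0],"fingers":1},{"dp":[0,0,0.003],"rotation":[0,0,0],"fingers":1}]'; python3 -m pendant '[{"dp":[0,0,0.001],"rotation":[0,0,0],"fingers":1},{"dp":[0,0,0.002],"rotation":[0,0,0],"fingers":1},{"dp":[0,0,0.002],"rotation":[0,0,0],"fingers":1}]'; python3 - <<'E'
from h import *
c,im=snap("wrist","w8");crop(im,(270,140,380,260),"w8c",6)
E
```

```text
clock: 7.95
position: [0.6019, 0.1689, 0.1603]
ee_rot: [2.492, 1.913, 0.003]
force: [-0.6, -0.1, 2.5]
width: 0.324
clock: 8.32
position: [0.6023, 0.1688, 0.16]
ee_rot: [2.492, 1.912, 0.005]
force: [-4.0, -1.2, 15.4]
width: 0.325
```

View pics/w8c.png

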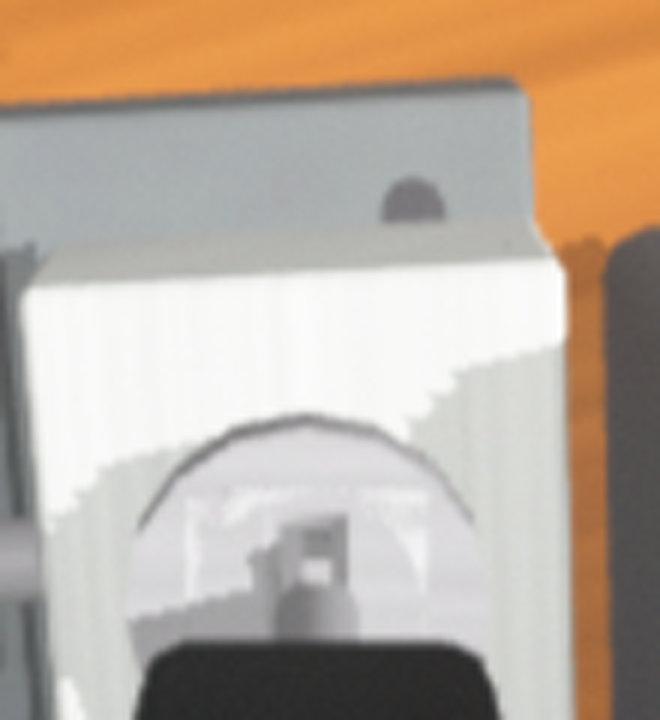

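```bash
python3 -m pendant '[{"dp":[0,0,0],"rotation":[0,0,0.06],"fingers":1},{"dp":[0.0003,0,0],"rotation":[0,0,0.14],"fingers":1},{"dp":[0.0005,0,0],"rotation":[0,0,0.24],"fingers":1},{"dp":[0.0005,0,0],"rotation":[0,0,0.24],"fingers":1}]'; python3 - <<'E'
from h import *
print(arm.observe()["ft_torque"])
c,im=snap("wrist","w9");crop(im,(270,140,380,260),"w9c",6)
c,im=snap("scene","s9");crop(im,(310,260,410,360),"s9c",6)
E
```

```text
clock: 8.88
position: [0.6022, 0.1683, 0.1603]
ee_rot: [2.704, 1.597, 0.004]
force: [-2.4, -3.1, 5.8]
width: 0.324
[-0.92458371  0.72660151  0.03215954]
```

View pics/w9c.png

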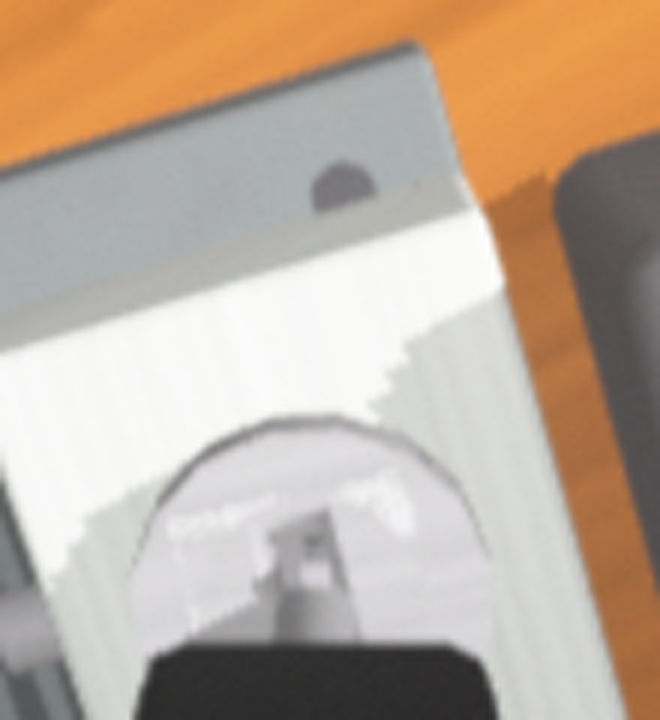

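View pics/s9c.png

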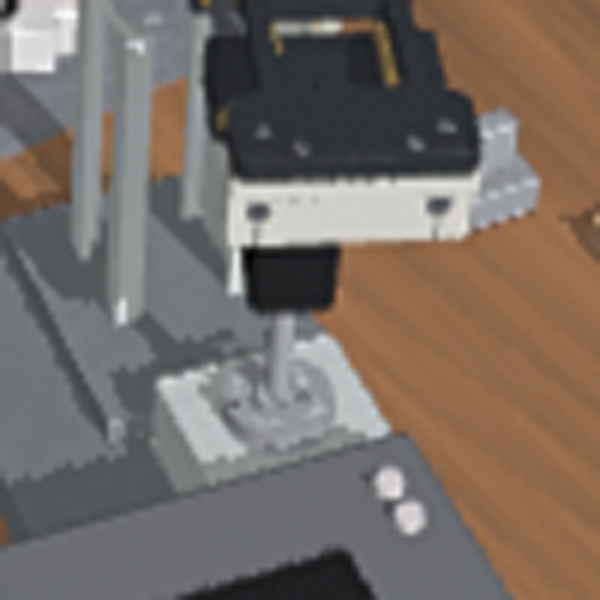

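```bash
python3 -m pendant '[{"dp":[0.0002,0,0],"rotation":[0,0,0.1],"fingers":1},{"dp":[0.0004,0,0],"rotation":[0,0,0.2],"fingers":1},{"dp":[0.0004,0,0],"rotation":[0,0,0.2],"fingers":1}]'; python3 - <<'E'
from h import *
print(arm.observe()["ft_torque"])
c,im=snap("wrist","w10");crop(im,(270,140,380,260),"w10c",6)
E
```

```text
clock: 9.35
position: [0.6022, 0.1681, 0.1603]
ee_rot: [2.848, 1.322, 0.002]
force: [-2.1, -2.4, 3.9]
width: 0.321
[-0.73511262  0.72311462  0.140654  ]
```

View pics/w10c.png

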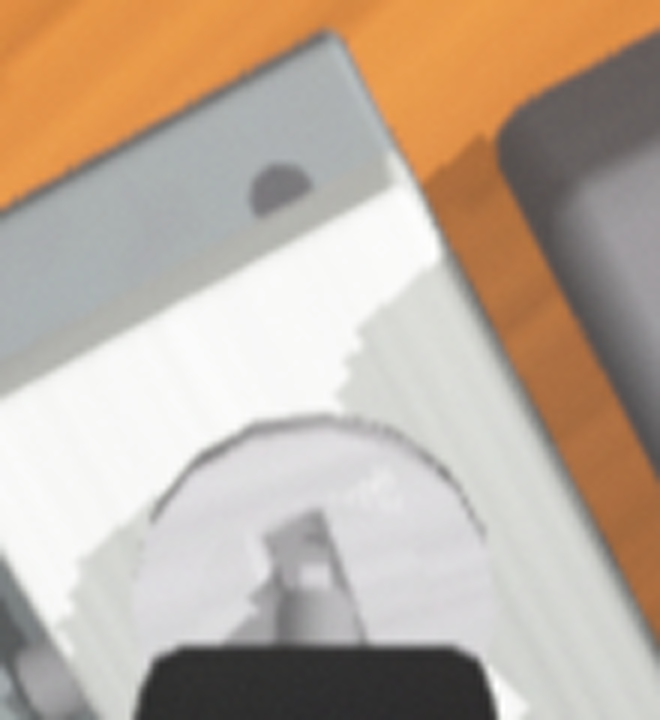

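Torque has risen to 0.14 N m and the slot follows the blade, so it is engaged. Keep turning clockwise.

```bash
python3 -m pendant '[{"dp":[0.0002,0,0],"rotation":[0,0,0.12],"fingers":1},{"dp":[0.0004,0,0],"rotation":[0,0,0.24],"fingers":1},{"dp":[0.0007,0.0001,0],"rotation":[0,0,0.36],"fingers":1},{"dp":[0.0009,0.0002,0],"rotation":[0,0,0.48],"fingers":1},{"dp":[0.0011,0.0003,0],"rotation":[0,0,0.60],"fingers":1},{"dp":[0.0013,0.0005,0],"rotation":[0,0,0.72],"fingers":1},{"dp":[0.0013,0.0005,0],"rotation":[0,0,0.72],"fingers":1}]'; python3 - <<'E'
from h import *
print(arm.observe()["ft_torque"],arm.observe()["joints"].round(2))
c,im=snap("wrist","w11");crop(im,(220,140,380,260),"w11c",5)
E
```

```text
clock: 10.28
position: [0.6025, 0.1682, 0.1603]
ee_rot: [3.131, 0.237, -0.0]
force: [-4.4, -2.6, 7.1]
width: 0.325
[-0.93401939  1.56188045  0.12653909] [-0.78  0.55  0.63  1.69 -0.37  1.03  0.13]
```

View pics/w11c.png

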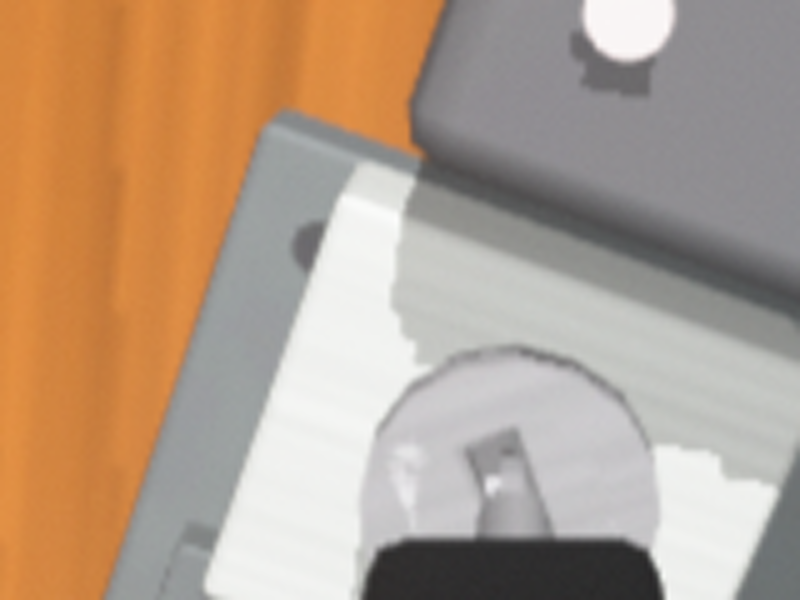

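```bash
python3 -m pendant '[{"dp":[0.0002,0,0],"rotation":[0,0,0.10],"fingers":1},{"dp":[0.0004,0,0],"rotation":[0,0,0.20],"fingers":1},{"dp":[0.0006,0.0001,0],"rotation":[0,0,0.28],"fingers":1},{"dp":[0.0006,0.0001,0],"rotation":[0,0,0.28],"fingers":1}]'; python3 - <<'E'
from h import *
print(arm.observe()["ft_torque"])
c,im=snap("wrist","w12");crop(im,(220,140,380,260),"w12c",5)
E
```

```text
clock: 10.82
position: [0.6025, 0.1681, 0.1603]
ee_rot: [3.134, -0.198, -0.002]
force: [-3.6, -1.6, 5.2]
width: 0.326
[-0.54430297  1.26828529  0.10547717]
```

View pics/w12c.png

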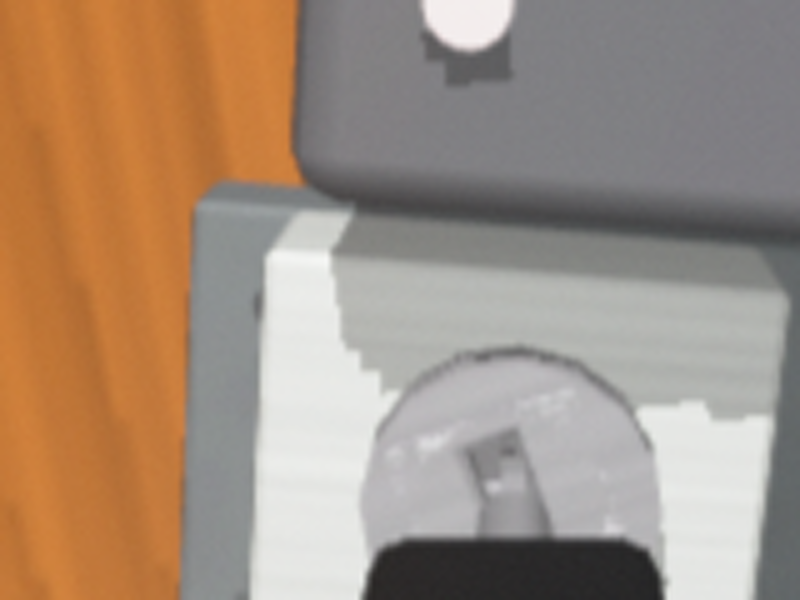

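```bash
python3 -m pendant '[{"dp":[0.0002,0,0],"rotation":[0,0,0.06],"fingers":1},{"dp":[0.0002,0,0],"rotation":[0,0,0.12],"fingers":1},{"dp":[0.0002,0,0],"rotation":[0,0,0.12],"fingers":1}]'; python3 - <<'E'
from h import *
print(arm.observe()["ft_torque"])
E
python3 -m pendant '[{"dp":[0.0002,0,0],"rotation":[0,0,0.06],"fingers":1},{"dp":[0.0002,0,0],"rotation":[0,0,0.10],"fingers":1},{"dp":[0.0002,0,0],"rotation":[0,0,0.10],"fingers":1}]'; python3 - <<'E'
from h import *
print(arm.observe()["ft_torque"])
c,im=snap("wrist","w13");crop(im,(220,140,380,260),"w13c",5)
c,im=snap("scene","s13");crop(im,(310,230,410,350),"s13c",5)
E
```

```text
clock: 11.25
position: [0.6025, 0.1681, 0.1603]
ee_rot: [3.117, -0.38, -0.002]
force: [-2.6, -1.9, 5.0]
width: 0.324
[-0.52543903  0.96833962  0.12972574]
clock: 11.62
position: [0.6026, 0.1681, 0.1603]
ee_rot: [3.094, -0.533, -0.003]
force: [-3.3, 0.2, 5.5]
width: 0.32
[-0.42009132  1.0193205   0.24037503]
```

View pics/w13c.png

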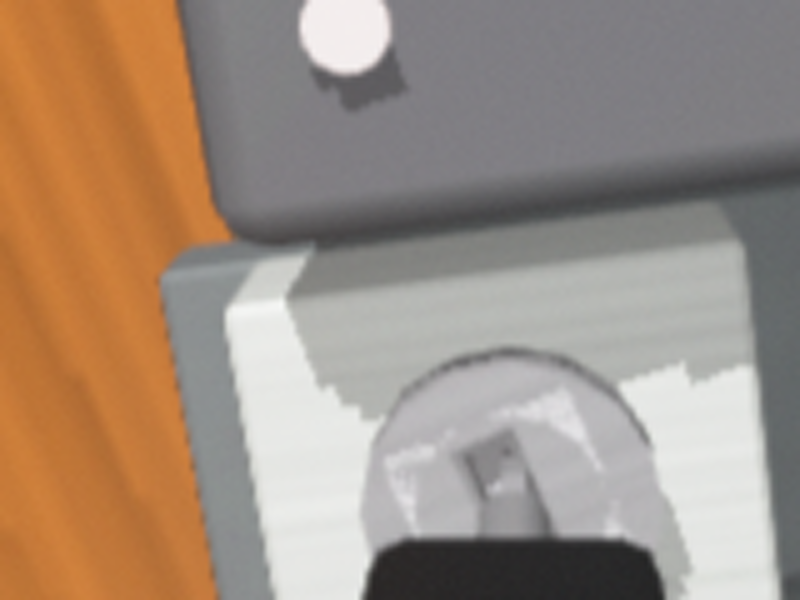

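View pics/s13c.png

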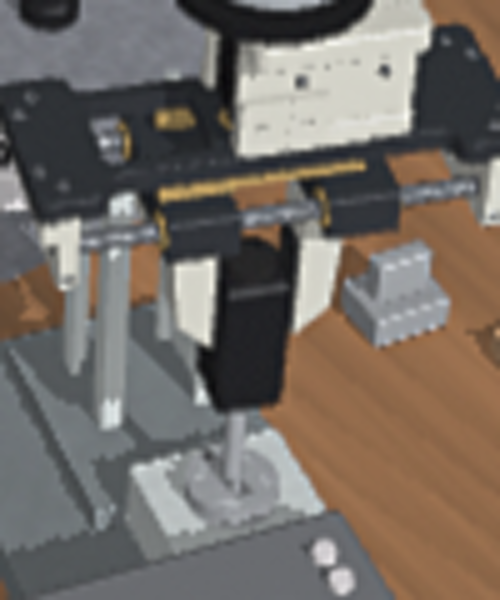

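```bash
python3 -m pendant '[{"dp":[0,0,0],"rotation":[0,0,0.05],"fingers":1},{"dp":[0,0,0],"rotation":[0,0,0.06],"fingers":1},{"dp":[0,0,0],"rotation":[0,0,0.06],"fingers":1}]'; python3 - <<'E'
from h import *
print(arm.observe()["ft_torque"],arm.observe()["ee_rot"])
c,im=snap("wrist","w14");crop(im,(220,140,380,260),"w14c",5)
E
```

```text
clock: 12.1
position: [0.6026, 0.1682, 0.1603]
ee_rot: [3.077, -0.623, -0.003]
force: [-2.3, -0.5, 5.0]
width: 0.324
[-0.37202522  0.88888517  0.39096514] [ 3.07722710e+00 -6.23470936e-01 -2.56734513e-03]
```

View pics/w14c.png

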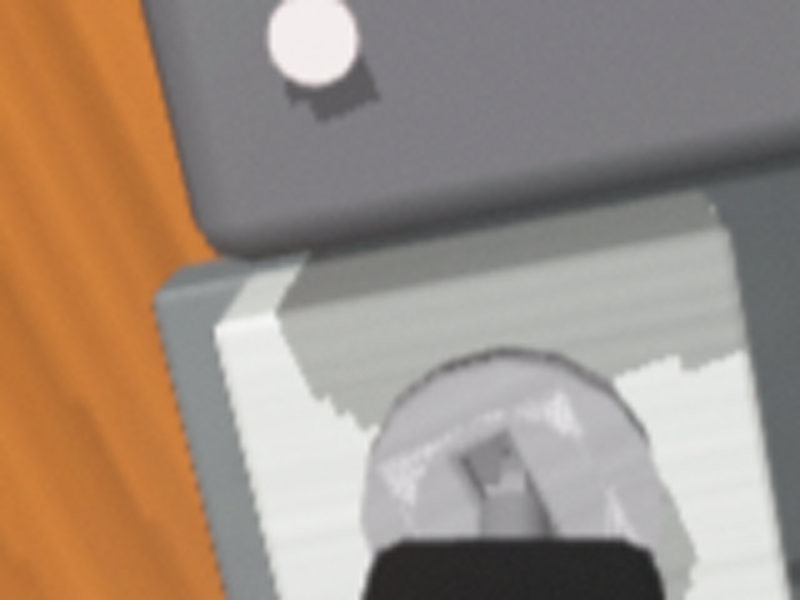

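Torque climbed to 0.39 N m, three times the turning torque, so the end stop is reached. Ease back 0.2 rad, which is within the slack, and lift out.

```bash
python3 -m pendant '[{"dp":[0,0,0],"rotation":[0,0,-0.10],"fingers":1},{"dp":[-0.0003,0,0],"rotation":[0,0,-0.2],"fingers":1},{"dp":[-0.0003,0,0],"rotation":[0,0,-0.2],"fingers":1}]'; python3 - <<'E'
from h import *
print(arm.observe()["ft_torque"])
E
python3 -m pendant '[{"dp":[0,0,-0.01],"rotation":[0,0,0],"fingers":1},{"dp":[0,0,-0.04],"rotation":[0,0,0],"fingers":1},{"dp":[0,0,-0.09],"rotation":[0,0,0],"fingers":1},{"dp":[0,0,-0.14],"rotation":[0,0,0],"fingers":1},{"dp":[0,0,-0.14],"rotation":[0,0,0],"fingers":1}]';python3 - <<'E'
from h import *
go([.6026,.1682,.30],np.radians(74));go([.645,.157,.30],np.radians(74))
E
```

```text
clock: 12.52
position: [0.6024, 0.1681, 0.1603]
ee_rot: [3.125, -0.314, -0.002]
force: [-1.7, -1.0, 4.2]
width: 0.324
[-0.48327231  0.58732111 -0.00469728]
clock: 13.15
position: [0.605, 0.1683, 0.3049]
ee_rot: [-3.124, 0.317, -0.009]
force: [0.9, -0.0, -1.1]
width: 0.324
dp [-0.0024  0.0006  0.0049] rot [ 0.002  -0.0062 -1.4937]
dp [0.0414 0.003  0.0051] rot [ 0.002  -0.0062 -1.4937]
```

```bash
python3 -m pendant '[{"dp":[0.005,0,0.001],"rotation":[0,0,-0.18],"fingers":1},{"dp":[0.01,0,0.002],"rotation":[0,0,-0.36],"fingers":1},{"dp":[0.015,0.001,0.003],"rotation":[0,0,-0.54],"fingers":1},{"dp":[0.02,0.001,0.004],"rotation":[0,0,-0.72],"fingers":1},{"dp":[0.025,0.002,0.005],"rotation":[0,0,-0.90],"fingers":1},{"dp":[0.03,0.003,0.005],"rotation":[0,-0.003,-1.08],"fingers":1},{"dp":[0.035,0.003,0.005],"rotation":[0,-0.005,-1.26],"fingers":1},{"dp":[0.041,0.003,0.005],"rotation":[0.002,-0.006,-1.42],"fingers":1},{"dp":[0.041,0.003,0.005],"rotation":[0.002,-0.006,-1.494],"fingers":1},{"dp":[0.041,0.003,0.005],"rotation":[0.002,-0.006,-1.494],"fingers":1}]';python3 - <<'E'
from h import *
c,im=snap("wrist","w15");crop(im,(120,90,380,270),"w15c",3)
E
```

```text
clock: 14.4
position: [0.6444, 0.1571, 0.2992]
ee_rot: [-2.51, -1.889, 0.001]
force: [0.5, 0.3, -1.4]
width: 0.327
```

View pics/w15c.png

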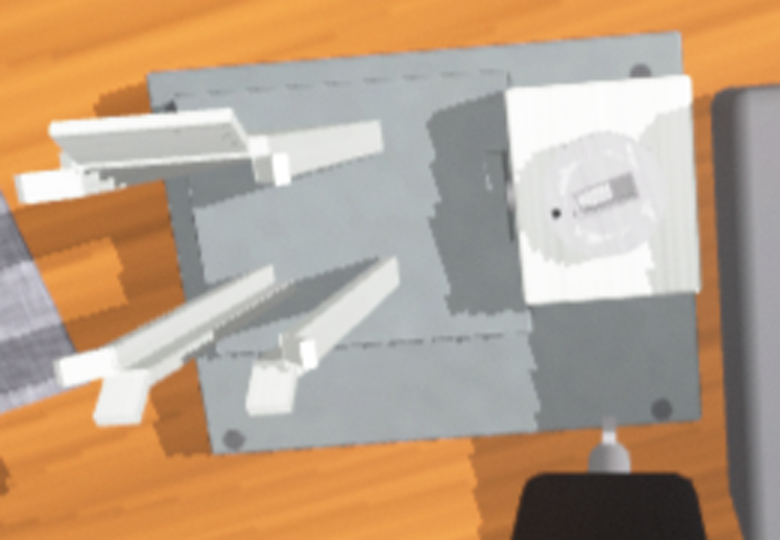

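```bash
python3 - <<'E'
from h import *
w=cam("wrist");m=lambda u,v:(u/3+120,v/3+90)
P=onz(w,m(605,196),.069);D=onz(w,m(556,213),.069); print(P.round(4),D.round(4),np.linalg.norm(D-P),np.degrees(np.arctan2(*(D-P)[1::-1])))
a=np.radians(97);go([.4057,.308,.30],a);go([.4057,.308,.103],a)
E
```

```text
[0.6037 0.1673 0.069 ] [0.6045 0.1507 0.069 ] 0.01666172664517164 -87.23240995255796
dp [ 0.0786 -0.2712 -0.0004] rot [-9.000e-04  1.000e-04 -4.035e-01]
dp [ 0.0787 -0.271   0.1966] rot [-9.000e-04  1.000e-04 -4.035e-01]
```

The dot went from -17° to -87° (+1.22 rad), matching the stop at feeder x (-12°) minus 74.5°. It is locked. Take the driver back to the stand.

```bash
python3 -m pendant '[{"dp":[0.015,-0.05,0],"rotation":[0,0,-0.08],"fingers":1},{"dp":[0.03,-0.1,0],"rotation":[0,0,-0.16],"fingers":1},{"dp":[0.045,-0.15,0],"rotation":[0,0,-0.24],"fingers":1},{"dp":[0.06,-0.2,0],"rotation":[0,0,-0.32],"fingers":1},{"dp":[0.07,-0.245,0],"rotation":[0,0,-0.4],"fingers":1},{"dp":[0.0786,-0.271,0],"rotation":[0,0,-0.4035],"fingers":1},{"dp":[0.0786,-0.271,0.03],"rotation":[0,0,-0.4035],"fingers":1},{"dp":[0.0786,-0.271,0.08],"rotation":[0,0,-0.4035],"fingers":1},{"dp":[0.0786,-0.271,0.115],"rotation":[0,0,-0.4035],"fingers":1},{"dp":[0.0786,-0.271,0.122],"rotation":[0,0,-0.4035],"fingers":1},{"dp":[0.0786,-0.271,0.122],"rotation":[0,0,-0.4035],"fingers":1}]';python3 - <<'E'
from h import *
c,im=snap("wrist","w16");crop(im,(270,150,380,270),"w16c",5)
s,im=snap("scene","s16");crop(im,(430,260,520,370),"s16c",6)
p,r=tool(); T=lambda P:r.inv().apply(P-p).round(4); print(p)
E
```

```text
clock: 15.82
position: [0.406, 0.3081, 0.1781]
ee_rot: [-2.083, -2.351, 0.001]
force: [0.3, 0.7, -1.2]
width: 0.32
[0.40659638 0.30864463 0.17909614]
```

View pics/w16c.png

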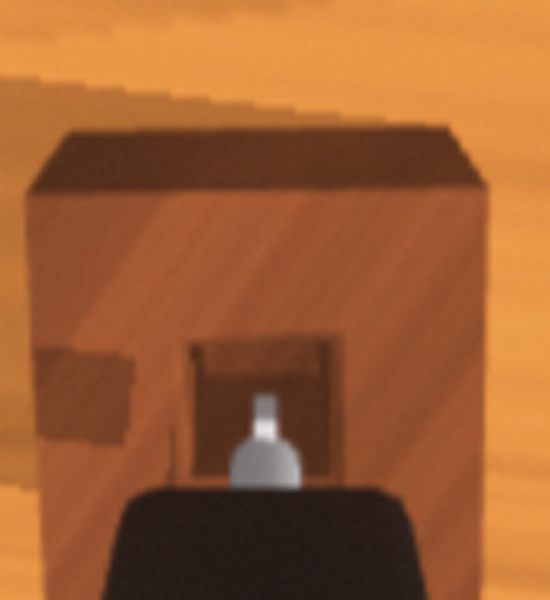

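View pics/s16c.png

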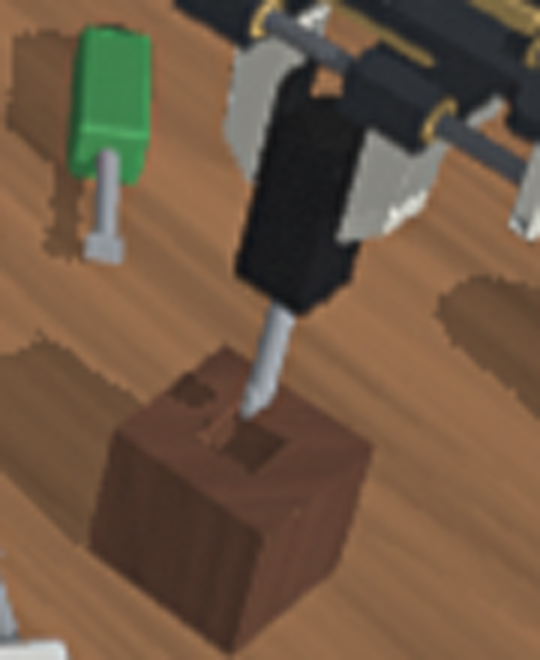

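```bash
python3 - <<'E'
from h import *
w=cam("wrist");p,r=tool();T=lambda P:r.inv().apply(P-p).round(4)
m=lambda u,v:(u/5+270,v/5+150)
print(p,"hole far",T(onz(w,m(267,340),.064)),"block far",T(onz(w,m(260,190),.064)),"blade far",T(onz(w,m(265,396),.081)))
E
```

```text
[0.40659638 0.30864463 0.17909614] hole far [-0.0005 -0.0085  0.1151] block far [-0.0015 -0.0299  0.1151] blade far [-0.0008 -0.005   0.0981]
```

```bash
python3 -m pendant '[{"dp":[0,0,0.02],"rotation":[0,0,0],"fingers":1},{"dp":[0,0,0.04],"rotation":[0,0,0],"fingers":1},{"dp":[0,0,0.06],"rotation":[0,0,0],"fingers":1},{"dp":[0,0,0.07],"rotation":[0,0,0],"fingers":1},{"dp":[0,0,0.073],"rotation":[0,0,0],"fingers":1},{"dp":[0,0,0.073],"rotation":[0,0,0],"fingers":1}]';python3 -m pendant '[{"dp":[0,0,0.0015],"rotation":[0,0,0],"fingers":1},{"dp":[0,0,0.003],"rotation":[0,0,0],"fingers":1},{"dp":[0,0,0.003],"rotation":[0,0,0],"fingers":1}]'
```

```text
clock: 16.68
position: [0.407, 0.3091, 0.1067]
ee_rot: [-2.082, -2.352, -0.004]
force: [0.6, -0.8, -0.7]
width: 0.325
clock: 17.05
position: [0.407, 0.3091, 0.1038]
ee_rot: [-2.082, -2.352, -0.005]
force: [0.1, -0.0, -0.6]
width: 0.324
```

```bash
python3 -m pendant '[{"dp":[0,0,0.0015],"rotation":[0,0,0],"fingers":1},{"dp":[0,0,0.003],"rotation":[0,0,0],"fingers":1},{"dp":[0,0,0.003],"rotation":[0,0,0],"fingers":1}]'; python3 - <<'E'
from h import *
s,im=snap("scene","s17");crop(im,(430,260,520,370),"s17c",6)
E
```

```text
clock: 17.42
position: [0.4073, 0.3092, 0.1023]
ee_rot: [-2.082, -2.351, -0.006]
force: [-5.4, -3.2, 20.4]
width: 0.323
```

View pics/s17c.png

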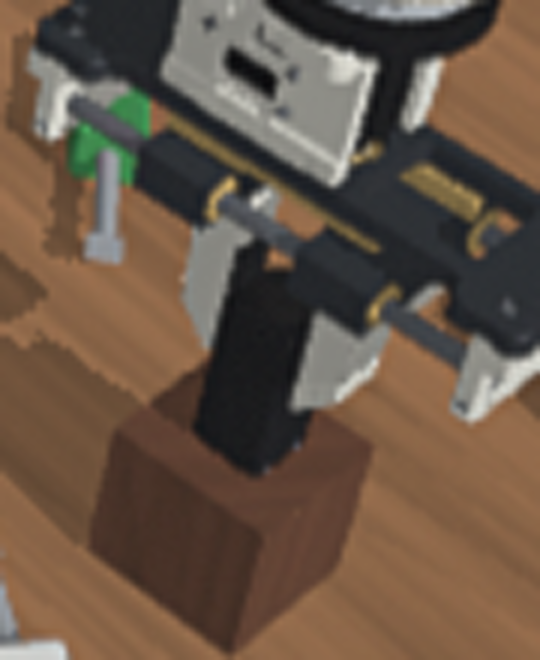

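The handle foot is seated on the block (contact 20 N at TCP 0.102). Ease off, open and retreat upward.

```bash
python3 -m pendant '[{"dp":[0,0,-0.001],"rotation":[0,0,0],"fingers":1},{"dp":[0,0,-0.001],"rotation":[0,0,0],"fingers":-1},{"dp":[0,0,-0.001],"rotation":[0,0,0],"fingers":-1},{"dp":[0,0,-0.001],"rotation":[0,0,0],"fingers":-1},{"dp":[0,0,-0.001],"rotation":[0,0,0],"fingers":-1},{"dp":[0,0,-0.001],"rotation":[0,0,0],"fingers":-1},{"dp":[0,0,-0.05],"rotation":[0,0,0],"fingers":-1},{"dp":[0,0,-0.1],"rotation":[0,0,0],"fingers":-1},{"dp":[0,0,-0.15],"rotation":[0,0,0],"fingers":-1},{"dp":[0,0,-0.2],"rotation":[0,0,0],"fingers":-1},{"dp":[0,0,-0.2],"rotation":[0,0,0],"fingers":-1}]'; python3 - <<'E'
from h import *
s,im=snap("scene","s18");crop(im,(430,260,520,370),"s18c",5)
s,im=snap("top","t18")
a=np.radians(-12); go([.52,-.21,.32],a);go([.52,-.21,.32],a+np.pi/2)
E
```

```text
clock: 18.85
position: [0.4085, 0.3097, 0.3061]
ee_rot: [-2.083, -2.351, -0.018]
force: [0.9, 0.1, -0.4]
width: 0.999
dp [-0.5284  0.0497 -0.0196] rot [ 0.0046 -0.0015 -1.24  ]
dp [-0.5284  0.0497 -0.0196] rot [ 0.0021 -0.0041  0.3308]
```

View pics/s18c.png

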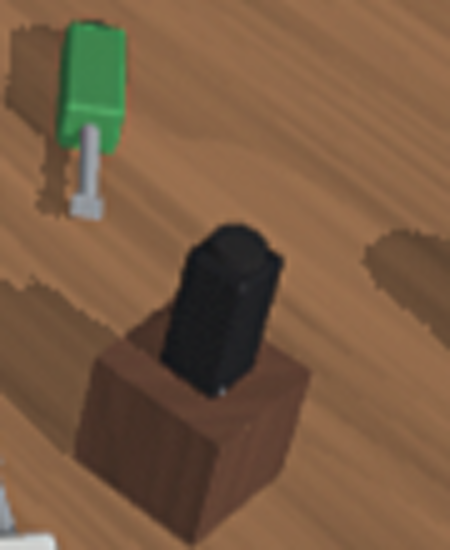

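View pics/t18.png

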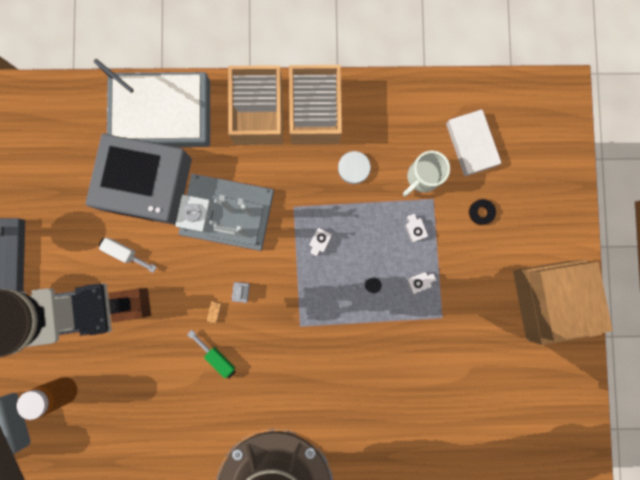

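The driver is back upright in its stand. The white and green drivers are lying down, and already were in the first wrist picture, before I was near them. Next, look at the chute from above.

```bash
python3 - <<'E'
from h import *
go([.625,.062,.36],np.radians(78))
E
```

```text
dp [-0.2709  0.1869 -0.0583] rot [ 0.0021 -0.0041  0.3308]
```

```bash
python3 -m pendant '[{"dp":[-0.04,0.03,-0.03],"rotation":[0,0,0.08],"fingers":-1},{"dp":[-0.085,0.06,-0.058],"rotation":[0,0,0.15],"fingers":-1},{"dp":[-0.13,0.09,-0.058],"rotation":[0,0,0.25],"fingers":-1},{"dp":[-0.18,0.12,-0.058],"rotation":[0,0,0.33],"fingers":-1},{"dp":[-0.225,0.155,-0.058],"rotation":[0.002,-0.004,0.33],"fingers":-1},{"dp":[-0.271,0.187,-0.058],"rotation":[0.002,-0.004,0.33],"fingers":-1},{"dp":[-0.271,0.187,-0.058],"rotation":[0.002,-0.004,0.331],"fingers":-1},{"dp":[-0.271,0.187,-0.058],"rotation":[0.002,-0.004,0.331],"fingers":-1}]'; python3 - <<'E'
from h import *
c,im=snap("wrist","w19")
np.save("cam19.npy",np.array([*c],dtype=object),allow_pickle=True)
crop(im,(200,50,440,230),"w19c",3)
E
```

```text
clock: 19.95
position: [0.6245, 0.0621, 0.3579]
ee_rot: [-2.441, -1.975, 0.004]
force: [-0.2, -0.0, -0.4]
width: 1.003Traceback (most recent call last):
  File "<stdin>", line 3, in <module>
ValueError: could not broadcast input array from shape (3,3) into shape (3,)
```

View pics/w19.png

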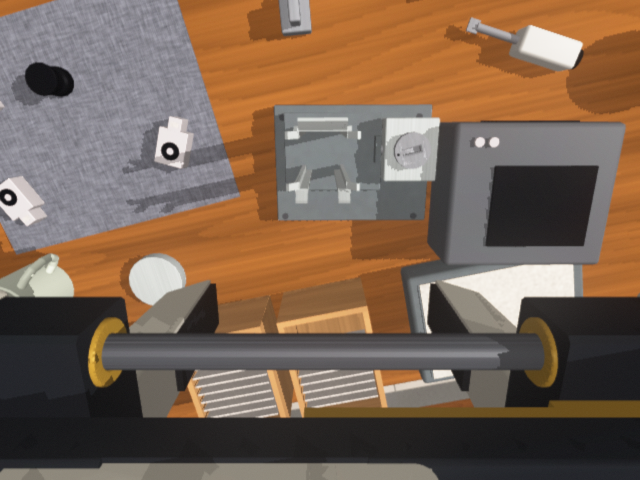

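```bash
python3 - <<'E'
from h import *
im=cv2.imread("pics/w19.png")
crop(im,(265,95,445,225),"w19c",4.4)
E
```

View pics/w19c.png

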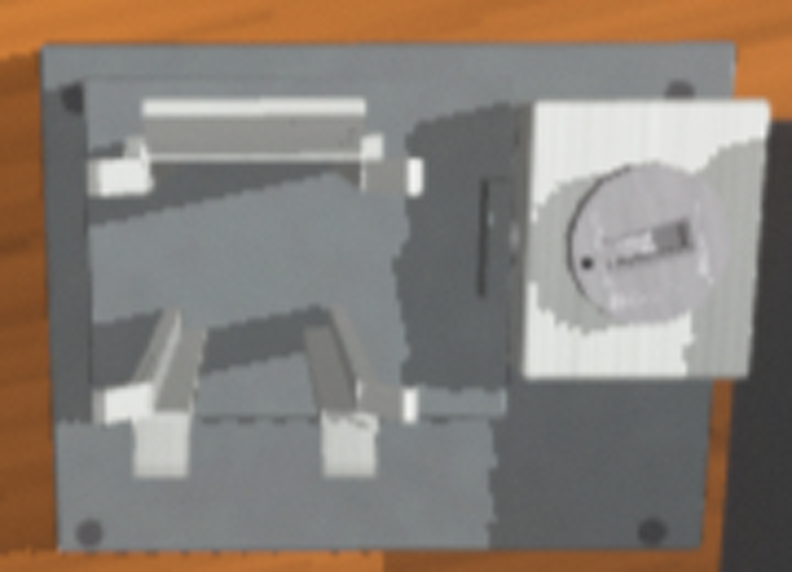

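```bash
python3 - <<'E'
from h import *
w=cam("wrist"); s=cam("scene")
m=lambda u,v:(u/4.4+265,v/4.4+95)
for z in (.176,):
  Q=np.array([onz(w,m(*a),z) for a in [(150,157),(364,157),(359,412),(155,412)]]); print(Q.round(4).tolist(),Q.mean(0).round(4))
  for i in range(4):
    d=Q[(i+1)%4]-Q[i]; print(np.linalg.norm(d).round(4),np.degrees(np.arctan2(d[1],d[0])).round(1))
# rear lip ends outer
a=onz(w,m(143,102),.188);b=onz(w,m(367,100),.188); print("rear lip",a,b,np.linalg.norm(a-b),np.degrees(np.arctan2(*(b-a)[1::-1])))
E2=[onz(w,m(*q),.188) for q in [(135,478),(190,478),(322,478),(378,478)]]; print("front lip outer",np.round(E2,4).tolist(), np.mean([E2[0],E2[3]],0))
B=np.array([onz(w,m(*a),.060) for a in [(533,100),(770,100),(748,378),(523,378)]]);print("block",B.mean(0))
d=onz(w,m(587,264),.069)-onz(w,m(648,241),.069);print("cam dot ang",np.degrees(np.arctan2(d[1],d[0])),np.linalg.norm(d))
im=cv2.imread("pics/s18.png")
P=Q.mean(0);print(proj(s,P), [proj(s,q).round(1).tolist() for q in Q], [proj(s,q).round(1).tolist() for q in (a,b)])
crop(im,(300,230,400,350),"s18d",6)
E
```

```text
[[0.5552, 0.0569, 0.176], [0.5635, 0.0964, 0.176], [0.6108, 0.0863, 0.176], [0.6025, 0.0471, 0.176]] [0.583  0.0717 0.176 ]
0.0403 78.1
0.0483 -12.0
0.04 -101.9
0.0483 168.3
rear lip [0.5454088  0.05858151 0.188     ] [0.55339149 0.0981388  0.188     ] 0.04035470772326479 78.59089139972578
front lip outer [[0.6123, 0.0417, 0.188], [0.6145, 0.052, 0.188], [0.6197, 0.0767, 0.188], [0.6219, 0.0872, 0.188]] [0.61707752 0.0644133  0.188     ]
block [0.60319443 0.16850419 0.06      ]
cam dot ang -81.17918138224596 0.016014768836055557
[339.34900012 258.2794022 ] [[346.1, 250.3], [353.6, 261.5], [332.3, 266.5], [325.3, 255.1]] [[350.5, 244.9], [358.3, 256.0]]
```

View pics/s18d.png

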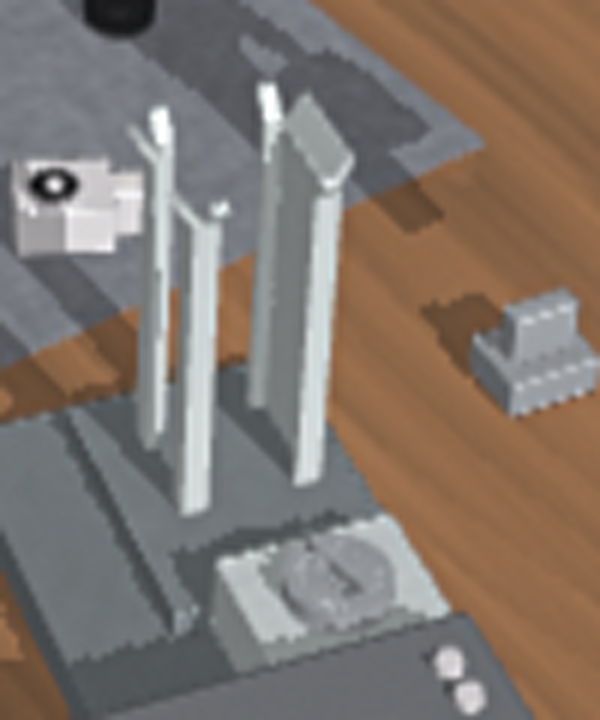

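Mouth centre (0.583, 0.0717), yaw -12°. The inner size measures 48.3×40.2 mm at 176 mm, and it lies 99 mm from the block, so the chute is tight. The scene view agrees within 1 px. Now look at the mat.

```bash
python3 - <<'E'
from h import *
go([.56,-.21,.36],np.radians(78))
E
```

```text
dp [-0.2804 -0.0064 -0.0016] rot [-0.0024  0.0002  0.0008]
```

```bash
python3 -m pendant '[{"dp":[-0.05,0,0],"rotation":[0,0,0],"fingers":-1},{"dp":[-0.1,0,0],"rotation":[0,0,0],"fingers":-1},{"dp":[-0.15,0,0],"rotation":[0,0,0],"fingers":-1},{"dp":[-0.2,0,0],"rotation":[0,0,0],"fingers":-1},{"dp":[-0.25,0,0],"rotation":[0,0,0],"fingers":-1},{"dp":[-0.28,-0.006,-0.001],"rotation":[-0.002,0,0],"fingers":-1},{"dp":[-0.28,-0.006,-0.001],"rotation":[-0.002,0,0],"fingers":-1},{"dp":[-0.28,-0.006,-0.001],"rotation":[-0.002,0,0],"fingers":-1}]'; python3 - <<'E'
from h import *
c,im=snap("wrist","w20"); c,im=snap("top","t20")
E
```

```text
clock: 21.0
position: [0.5609, -0.2075, 0.3592]
ee_rot: [-2.437, -1.981, -0.001]
force: [-0.1, 0.4, -0.3]
width: 0.999
```

View pics/w20.png

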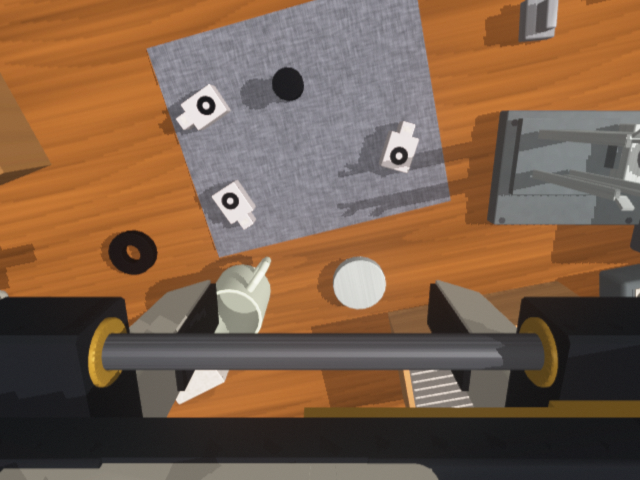

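```bash
python3 - <<'E'
from h import *
im=cv2.imread("pics/w20.png")
a=[cv2.resize(im[y-35:y+35,x-35:x+35],None,fx=5.5,fy=5.5,interpolation=cv2.INTER_CUBIC) for x,y in [(400,147),(235,203),(203,107)]]
cv2.imwrite("pics/w20c.png",cv2.resize(np.hstack(a),(795,265)))
cv2.imwrite("pics/w20a.png",np.hstack(a[:2]))
E
```

```text
(no output)
```

View pics/w20a.png

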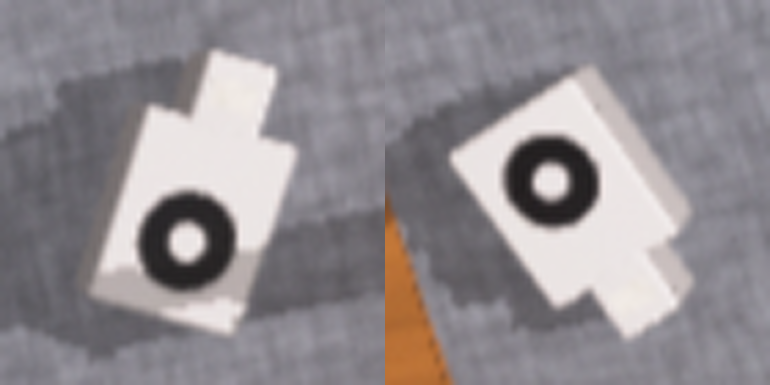

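View pics/w20c.png

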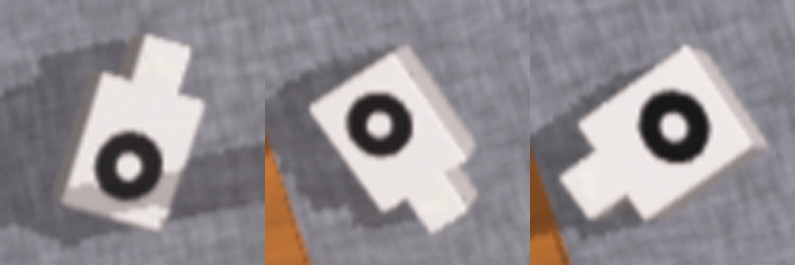

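```bash
cat >> h.py <<'E'
def cart(c,corners,nose,z):
    """corners order: rear-left.. any cyclic: nose-side a, nose-side b, rear b, rear a"""
    Q=np.array([onz(c,q,z) for q in corners]); N=np.mean([onz(c,q,z) for q in nose],0); ctr=Q.mean(0)
    L=[np.linalg.norm(Q[i]-Q[(i+1)%4])*1e3 for i in range(4)]
    f=(Q[0]+Q[1]-Q[2]-Q[3])/2; s=(Q[0]-Q[1]+Q[3]-Q[2])/2
    y1=np.degrees(np.arctan2(f[1],f[0])); y2=np.degrees(np.arctan2(s[1],s[0])); n=N-ctr
    print("ctr",ctr.round(4),"sides",np.round(L,1),"yaw long",y1.round(1),"short-dir",y2.round(1),"nose",np.degrees(np.arctan2(n[1],n[0])).round(1),np.round(np.linalg.norm(n),4))
    return ctr,y1
E
python3 - <<'E'
from h import *
w=cam("wrist");t=cam("top");s=cam("scene")
k=5.5
A=lambda u,v:(u/k+365,v/k+112);B=lambda u,v:(u/k+200,v/k+168);C=lambda u,v:(u/3.786+168,v/3.786+72)
cart(w,[A(150,105),A(298,150),A(237,334),A(90,295)],[A(213,50),A(277,70)],.026)
cart(w,[B(297,243),B(175,305),B(65,157),B(200,68)],[B(240,338),B(293,300)],.026)
cart(w,[C(48,127),C(115,220),C(222,140),C(158,47)],[C(30,180),C(62,222)],.026)
for h in (A(187,242),B(166,181),C(146,127)):
    P=onz(w,h,.026); print(P.round(4),proj(t,P).round(1),proj(s,P).round(1))
im=cv2.imread("pics/t20.png");a=[cv2.resize(im[y-18:y+18,x-18:x+18],None,fx=7,fy=7) for x,y in [(320,240),(416,228),(420,283)]]
cv2.imwrite("pics/t20c.png",np.hstack(a))
E
```

```text
ctr [ 0.5444 -0.1084  0.026 ] sides [34.2 41.5 34.3 42.4] yaw long 152.9 short-dir -117.1 nose 153.3 0.0356
ctr [ 0.5641 -0.3229  0.026 ] sides [32.5 41.6 37.8 44.9] yaw long 17.9 short-dir 108.1 nose 18.5 0.0341
ctr [ 0.4461 -0.3267  0.026 ] sides [33.3 42.8 32.4 42.8] yaw long -68.2 short-dir -158.5 nose -67.9 0.0359
[ 0.5483 -0.1104  0.026 ] [321.3 237.2] [307.8 260.5]
[ 0.5602 -0.3262  0.026 ] [418.1 230.5] [263.9 220.3]
[ 0.4448 -0.3229  0.026 ] [418.2 282.6] [299.6 208.8]
```

View pics/t20c.png

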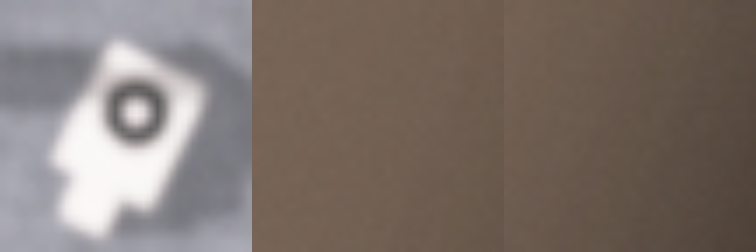

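Cartridges, with nose directions:
- A: (0.544, -0.108), nose 153°
- B: (0.564, -0.323), nose 18°
- C: (0.446, -0.327), nose -68°

Sizes come out at about 34×42 mm, and the hub ring of A matches the top and scene views within 1 px. Take C first, with the jaws across its width.

```bash
python3 - <<'E'
from h import *
a=np.radians(22);go([.4461,-.3267,.12],a);go([.4461,-.3267,.007],a)
print(arm.observe()["joints"].round(2))
E
```

```text
dp [-0.1404 -0.0882  0.2391] rot [-9.000e-04 -3.000e-04  9.815e-01]
dp [-0.1405 -0.0881  0.3521] rot [-9.000e-04 -3.000e-04  9.815e-01]
[-0.14  0.34  0.58  1.46 -0.19  1.4   1.81]
```

```bash
python3 -m pendant '[{"dp":[-0.02,-0.015,0.04],"rotation":[0,0,0.16],"fingers":-1},{"dp":[-0.045,-0.03,0.08],"rotation":[0,0,0.33],"fingers":-1},{"dp":[-0.07,-0.045,0.12],"rotation":[0,0,0.50],"fingers":-1},{"dp":[-0.095,-0.06,0.16],"rotation":[0,0,0.67],"fingers":-1},{"dp":[-0.12,-0.075,0.2],"rotation":[0,0,0.84],"fingers":-1},{"dp":[-0.1404,-0.0882,0.239],"rotation":[0,0,0.9815],"fingers":-1},{"dp":[-0.1404,-0.0882,0.239],"rotation":[0,0,0.9815],"fingers":-1},{"dp":[-0.1404,-0.0882,0.239],"rotation":[0,0,0.9815],"fingers":-1}]'; python3 - <<'E'
from h import *
c,im=snap("wrist","w21")
a=np.radians(22);go([.4461,-.3267,.007],a)
print(arm.observe()["joints"].round(2))
E
```

```text
clock: 22.1
position: [0.4477, -0.3259, 0.1208]
ee_rot: [-3.082, -0.606, -0.001]
force: [1.1, -0.4, 0.4]
width: 1.001
dp [-2.300e-03 -1.000e-04  1.142e-01] rot [ 0.0002 -0.0015  0.0042]
[ 0.02  0.51  0.73  1.91 -0.44  0.88  1.36]
```

View pics/w21.png

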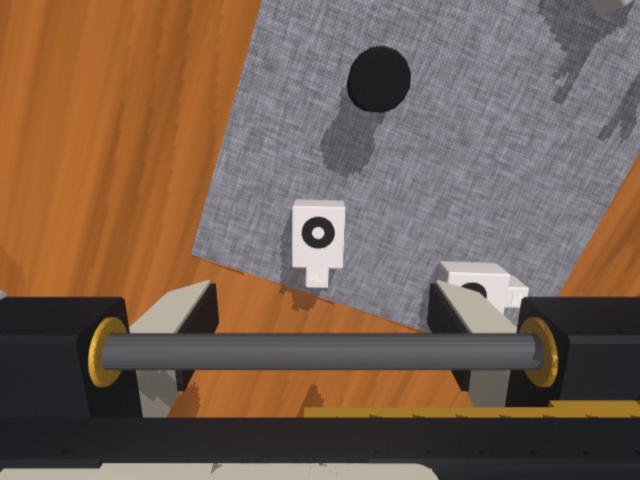

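```bash
python3 - <<'E'
from h import *
w=cam("wrist")
c,y=cart(w,[(344,268),(294,267),(294,206),(344,208)],[(307,287),(328,287)],.026)
go([c[0],c[1],.007],np.radians(y+90))
E
```

```text
ctr [ 0.447  -0.3271  0.026 ] sides [34.1 42.4 32.6 41.8] yaw long -67.9 short-dir 20.5 nose -69.5 0.0355
dp [-0.0016  0.0006  0.1142] rot [ 0.0002 -0.0015  0.0017]
```

```bash
python3 -m pendant '[{"dp":[-0.0016,0.0006,0.03],"rotation":[0,0,0.002],"fingers":-1},{"dp":[-0.0016,0.0006,0.07],"rotation":[0,0,0.002],"fingers":-1},{"dp":[-0.0016,0.0006,0.1],"rotation":[0,0,0.002],"fingers":-1},{"dp":[-0.0016,0.0006,0.114],"rotation":[0,-0.001,0.002],"fingers":-1},{"dp":[-0.0016,0.0006,0.114],"rotation":[0,-0.001,0.002],"fingers":-1},{"dp":[-0.0016,0.0006,0.114],"rotation":[0,-0.001,0.002],"fingers":1},{"dp":[-0.0016,0.0006,0.114],"rotation":[0,-0.001,0.002],"fingers":1},{"dp":[-0.0016,0.0006,0.114],"rotation":[0,-0.001,0.002],"fingers":1},{"dp":[-0.0016,0.0006,0.114],"rotation":[0,-0.001,0.002],"fingers":1},{"dp":[-0.0016,0.0006,0.114],"rotation":[0,-0.001,0.002],"fingers":1},{"dp":[-0.0016,0.0006,0.114],"rotation":[0,-0.001,0.002],"fingers":1},{"dp":[-0.0016,0.0006,0.114],"rotation":[0,-0.001,0.002],"fingers":1}]' 20
```

```text
clock: 23.65
position: [0.4469, -0.3272, 0.0072]
ee_rot: [3.083, 0.603, 0.001]
force: [0.2, -0.7, -0.2]
width: 0.382
```

```bash
python3 -m pendant '[{"dp":[0,0,-0.03],"rotation":[0,0,0],"fingers":1},{"dp":[0,0,-0.08],"rotation":[0,0,0],"fingers":1},{"dp":[0,0,-0.14],"rotation":[0,0,0],"fingers":1},{"dp":[0,0,-0.2],"rotation":[0,0,0],"fingers":1},{"dp":[0,0,-0.25],"rotation":[0,0,0],"fingers":1},{"dp":[0,0,-0.25],"rotation":[0,0,0],"fingers":1}]'; python3 - <<'E'
from h import *
c,im=snap("wrist","w22"); crop(im,(220,220,420,420),"w22c",3)
a=np.radians(78);go([.583,.0717,.255],a)
E
```

```text
clock: 24.4
position: [0.4481, -0.3286, 0.2608]
ee_rot: [3.079, 0.602, 0.009]
force: [0.9, -0.6, -1.6]
width: 0.376
dp [ 0.2761 -0.3186  0.0036] rot [ 0.0031 -0.0017 -0.9749]
```

View pics/w22.png

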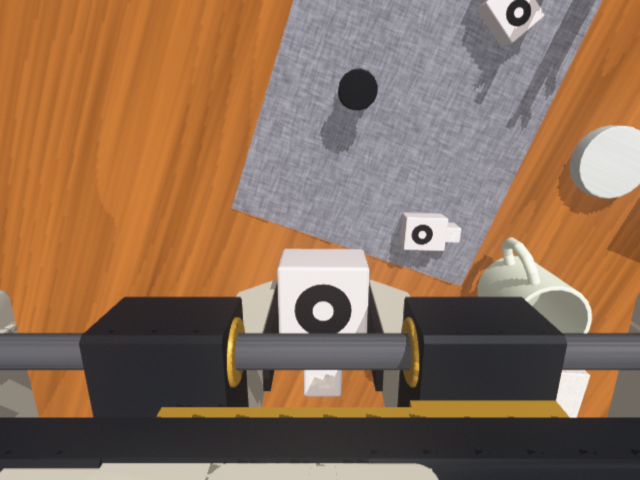

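```bash
python3 - <<'E'
from h import *
im=cv2.imread("pics/w22.png"); crop(im,(260,235,390,405),"w22c",3.5)
w=cam("wrist");p,r=tool()
for o in [(-.0175,-.0215,-.019),(.0175,-.0215,-.019),(0,.036,-.019),(0,-.0215,.005)]: print(o,proj(w,p+r.apply(o)).round(1))
E
```

```text
(-0.0175, -0.0215, -0.019) [273.6 269.1]
(0.0175, -0.0215, -0.019) [366.8 269.2]
(0, 0.036, -0.019) [320.3 398.1]
(0, -0.0215, 0.005) [320.6 249. ]
```

View pics/w22c.png

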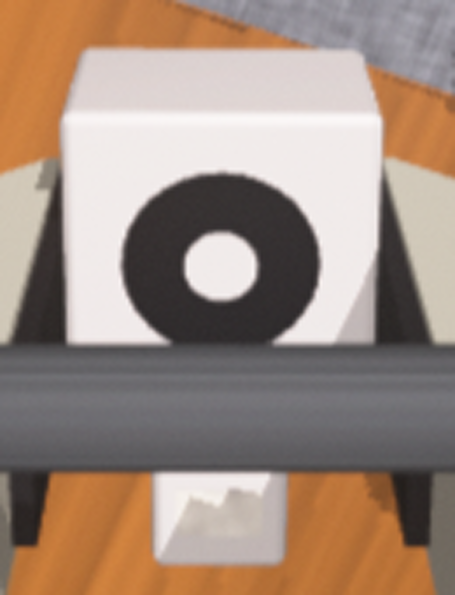

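```bash
python3 -m pendant '[{"dp":[0.035,-0.04,0],"rotation":[0,0,-0.12],"fingers":1},{"dp":[0.07,-0.08,0],"rotation":[0,0,-0.25],"fingers":1},{"dp":[0.105,-0.12,0],"rotation":[0,0,-0.38],"fingers":1},{"dp":[0.14,-0.16,0],"rotation":[0,0,-0.5],"fingers":1},{"dp":[0.175,-0.2,0],"rotation":[0,0,-0.62],"fingers":1},{"dp":[0.21,-0.24,0.003],"rotation":[0,0,-0.75],"fingers":1},{"dp":[0.245,-0.28,0.003],"rotation":[0,0,-0.88],"fingers":1},{"dp":[0.276,-0.3186,0.003],"rotation":[0.003,-0.002,-0.975],"fingers":1},{"dp":[0.276,-0.3186,0.003],"rotation":[0.003,-0.002,-0.975],"fingers":1},{"dp":[0.276,-0.3186,0.003],"rotation":[0.003,-0.002,-0.975],"fingers":1}]'; python3 - <<'E'
from h import *
for i in range(3): print(arm.observe()["position"],arm.observe()["clock"])
c,im=snap("wrist","w23"); print(arm.observe()["position"]);snap("scene","s23");snap("top","t23")
a=np.radians(78);go([.5835,.0716,.19],a)
E
```

```text
clock: 25.7
position: [0.582, 0.071, 0.2539]
ee_rot: [-2.442, -1.976, 0.005]
force: [0.3, -0.5, -1.4]
width: 0.372
[0.5820197  0.07096344 0.25390969] 25.7
[0.5820197  0.07096344 0.25390969] 25.7
[0.5820197  0.07096344 0.25390969] 25.7
[0.58216201 0.07016817 0.25440101]
dp [0.0019 0.0007 0.0651] rot [-0.0008  0.001  -0.0026]
```

View pics/w23.png

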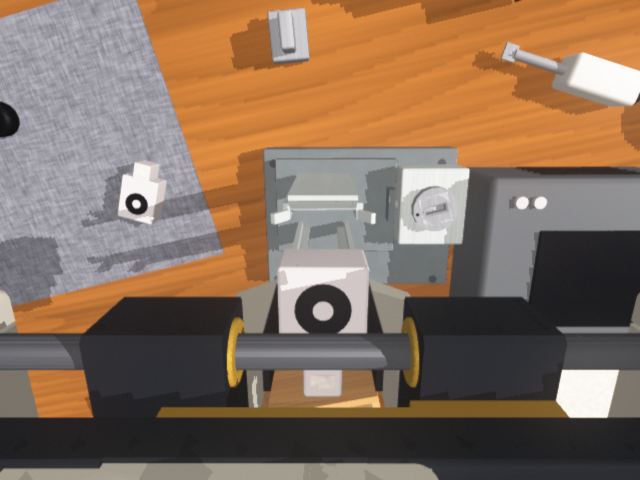

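```bash
python3 - <<'E'
from h import *
im=cv2.imread("pics/s23.png");crop(im,(280,180,400,330),"s23c",4)
E
```

```text
(no output)
```

View pics/s23c.png

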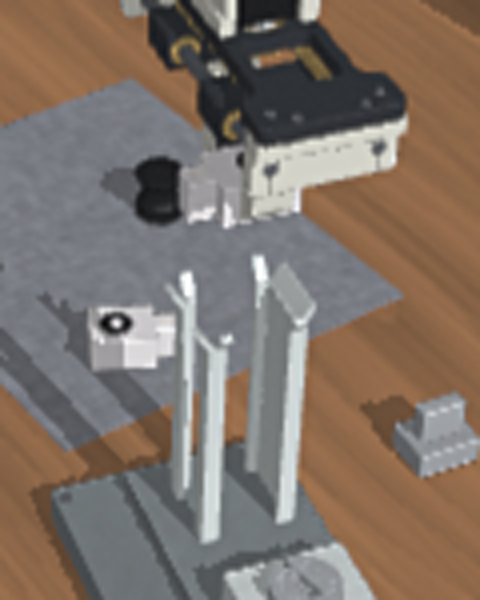

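```bash
python3 -m pendant '[{"dp":[0.0008,0.001,0.03],"rotation":[0,0,0],"fingers":1},{"dp":[0.0008,0.001,0.055],"rotation":[0,0,0],"fingers":1},{"dp":[0.0008,0.001,0.064],"rotation":[0,0,0],"fingers":1},{"dp":[0.0008,0.001,0.064],"rotation":[0,0,0],"fingers":1}]'; python3 - <<'E'
from h import *
c,im=snap("wrist","w24"); a=np.radians(78);go([.5835,.0716,.138],a);crop(im,(220,170,440,410),"w24c",2.5)
w=cam("wrist"); print([proj(w,q).round(1).tolist() for q in [[0.5552,0.0569,.176],[0.5635,0.0964,.176]]])
im=arm.get_image("scene");crop(im,(280,180,400,330),"s24c",4)
E
```

```text
clock: 26.35
position: [0.5834, 0.0699, 0.1911]
ee_rot: [-2.445, -1.973, 0.003]
force: [-1.1, 0.0, 0.0]
width: 0.38
dp [ 0.0015 -0.0007  0.0538] rot [-0.0001  0.0008 -0.0034]
[[282.5, 233.6], [370.9, 233.2]]
```

View pics/w24c.png

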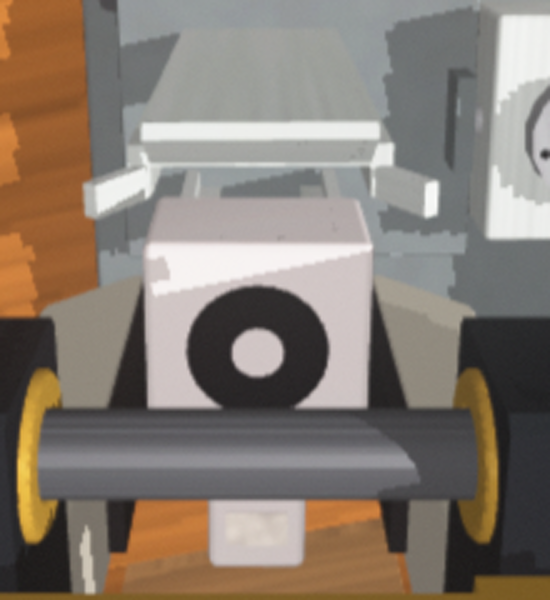

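View pics/s24c.png

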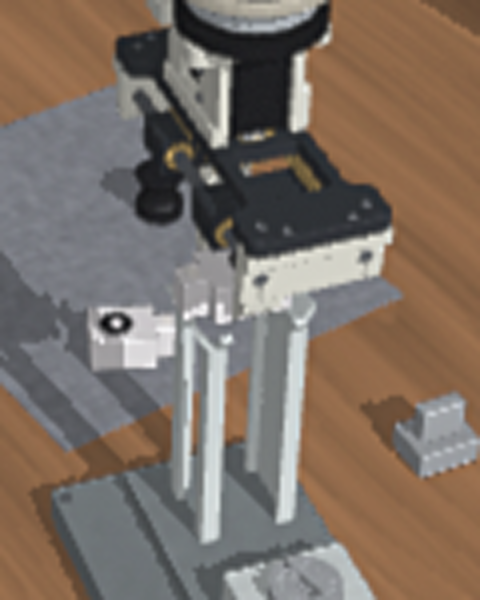

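```bash
python3 - <<'E'
from h import *
w=cam("wrist");p,r=tool();T=lambda P:r.inv().apply(P-p)*1e3
m=lambda u,v:(u/2.5+220,v/2.5+170)
print(p)
print("wall",T(onz(w,m(260,165),.176)).round(1),"cart rear bottom",T(onz(w,m(258,198),p[2]-.005)).round(1),"cart rear top",T(onz(w,m(258,243),p[2]+.019)).round(1),"nose end top",T(onz(w,m(257,566),p[2]+.019)).round(1))
E
```

```text
[0.58410221 0.07017858 0.19210106]
wall [  0.1 -24.   16.1] cart rear bottom [ -0.3 -21.3   5. ] cart rear top [ -0.3 -22.1 -19. ] nose end top [ -0.4  35.2 -19. ]
```

The cartridge is within 0.5 mm of centred in the mouth, with a rear gap of 2.3 mm. Lower to 43 mm inside and release.

```bash
python3 -m pendant '[{"dp":[0.0003,0.0003,0.02],"rotation":[0,0,0],"fingers":1},{"dp":[0.0003,0.0003,0.04],"rotation":[0,0,0],"fingers":1},{"dp":[0.0003,0.0003,0.054],"rotation":[0,0,0],"fingers":1},{"dp":[0.0003,0.0003,0.054],"rotation":[0,0,0],"fingers":1}]'; python3 - <<'E'
from h import *
c,im=snap("wrist","w25"); crop(im,(220,170,440,410),"w25c",2.5)
E
```

```text
clock: 26.95
position: [0.5843, 0.0704, 0.1378]
ee_rot: [2.444, 1.973, -0.001]
force: [-1.9, -0.1, -0.8]
width: 0.382
```

View pics/w25c.png

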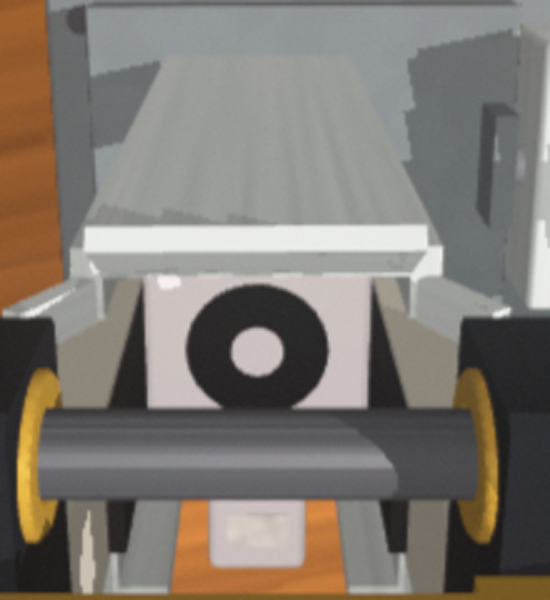

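```bash
python3 -m pendant '[{"dp":[0,0,0],"rotation":[0,0,0],"fingers":-0.2},{"dp":[0,0,0],"rotation":[0,0,0],"fingers":-0.2},{"dp":[0,0,0],"rotation":[0,0,0],"fingers":-0.2},{"dp":[0,0,0],"rotation":[0,0,0],"fingers":-0.2},{"dp":[0,0,-0.04],"rotation":[0,0,0],"fingers":-0.2},{"dp":[0,0,-0.1],"rotation":[0,0,0],"fingers":-0.2},{"dp":[0,0,-0.16],"rotation":[0,0,0],"fingers":-0.2},{"dp":[0,0,-0.2],"rotation":[0,0,0],"fingers":-1},{"dp":[0,0,-0.2],"rotation":[0,0,0],"fingers":-1}]'; python3 - <<'E'
from h import *
c,im=snap("wrist","w26"); c,im2=snap("scene","s26"); crop(im2,(280,220,400,350),"s26c",4.5)
E
```

```text
clock: 28.12
position: [0.5861, 0.0703, 0.3419]
ee_rot: [2.442, 1.971, 0.009]
force: [-0.2, -0.9, -0.7]
width: 0.769
```

View pics/w26.png

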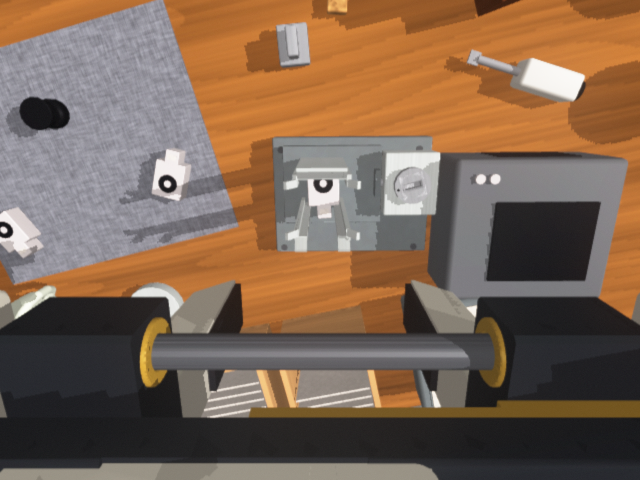

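View pics/s26c.png

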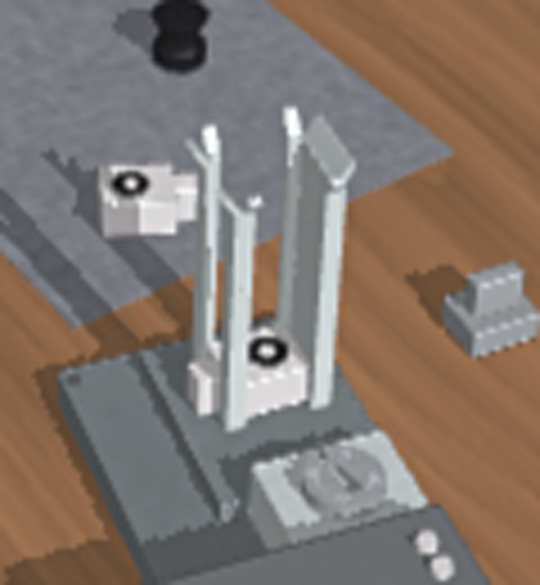

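The first cartridge lies flat with its nose out of the front slot. Next: cartridge A at (170,177) in the wrist picture, and the weight at (293,44).

```bash
python3 - <<'E'
from h import *
im=cv2.imread("pics/w26.png"); crop(im,(140,145,200,205),"w26a",9); crop(im,(265,10,325,75),"w26w",8)
a=np.radians(63);go([.5444,-.1084,.12],a)
print(arm.observe()["joints"].round(2))
E
```

```text
dp [-0.1833 -0.0015  0.2182] rot [6.000e-04 2.000e-04 2.586e-01]
[-0.6   0.32  0.55  1.52 -0.17  1.35  1.32]
```

View pics/w26w.png

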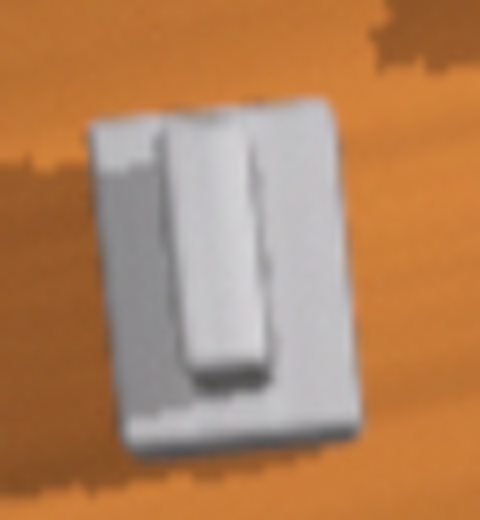

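```bash
python3 -m pendant '[{"dp":[-0.05,0,0],"rotation":[0,0,0.07],"fingers":-1},{"dp":[-0.1,0,0.02],"rotation":[0,0,0.14],"fingers":-1},{"dp":[-0.145,0,0.06],"rotation":[0,0,0.2],"fingers":-1},{"dp":[-0.183,-0.0015,0.11],"rotation":[0,0,0.2586],"fingers":-1},{"dp":[-0.183,-0.0015,0.16],"rotation":[0,0,0.2586],"fingers":-1},{"dp":[-0.183,-0.0015,0.2],"rotation":[0,0,0.2586],"fingers":-1},{"dp":[-0.183,-0.0015,0.218],"rotation":[0,0,0.2586],"fingers":-1},{"dp":[-0.183,-0.0015,0.218],"rotation":[0,0,0.2586],"fingers":-1}]'; python3 - <<'E'
from h import *
c,im=snap("wrist","w27"); crop(im,(270,180,370,310),"w27c",5)
E
```

```text
clock: 29.22
position: [0.5423, -0.1079, 0.1178]
ee_rot: [-2.677, -1.64, 0.007]
force: [-0.1, -0.3, -0.1]
width: 1.0
```

View pics/w27c.png

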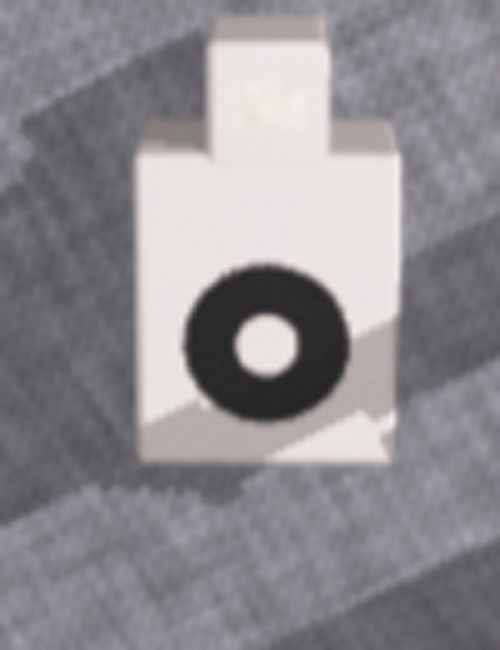

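```bash
python3 - <<'E'
from h import *
w=cam("wrist");m=lambda u,v:(u/5+270,v/5+180)
c,y=cart(w,[m(135,153),m(401,153),m(392,463),m(140,463)],[m(209,42),m(328,42)],.026)
go([c[0],c[1],.007],np.radians(y+90))
E
```

```text
ctr [ 0.546  -0.1093  0.026 ] sides [34.5 43.  34.2 43. ] yaw long 152.7 short-dir -116.9 nose 152.8 0.036
dp [0.0004 0.0032 0.1121] rot [-0.0019  0.0017  0.0046]
```

```bash
python3 -m pendant '[{"dp":[0.0004,0.0032,0.03],"rotation":[0,0,0.004],"fingers":-1},{"dp":[0.0004,0.0032,0.07],"rotation":[0,0,0.004],"fingers":-1},{"dp":[0.0004,0.0032,0.1],"rotation":[-0.002,0.002,0.004],"fingers":-1},{"dp":[0.0004,0.0032,0.112],"rotation":[-0.002,0.002,0.004],"fingers":-1},{"dp":[0.0004,0.0032,0.112],"rotation":[-0.002,0.002,0.004],"fingers":-1},{"dp":[0.0004,0.0032,0.112],"rotation":[-0.002,0.002,0.004],"fingers":1},{"dp":[0.0004,0.0032,0.112],"rotation":[-0.002,0.002,0.004],"fingers":1},{"dp":[0.0004,0.0032,0.112],"rotation":[-0.002,0.002,0.004],"fingers":1},{"dp":[0.0004,0.0032,0.112],"rotation":[-0.002,0.002,0.004],"fingers":1},{"dp":[0.0004,0.0032,0.112],"rotation":[-0.002,0.002,0.004],"fingers":1},{"dp":[0.0004,0.0032,0.112],"rotation":[-0.002,0.002,0.004],"fingers":1},{"dp":[0.0004,0.0032,0.112],"rotation":[-0.002,0.002,0.004],"fingers":1}]' 20;  python3 -m pendant '[{"dp":[0,0,-0.03],"rotation":[0,0,0],"fingers":1},{"dp":[0,0,-0.08],"rotation":[0,0,0],"fingers":1},{"dp":[0,0,-0.14],"rotation":[0,0,0],"fingers":1},{"dp":[0,0,-0.2],"rotation":[0,0,0],"fingers":1},{"dp":[0,0,-0.25],"rotation":[0,0,0],"fingers":1},{"dp":[0,0,-0.25],"rotation":[0,0,0],"fingers":1}]'; python3 - <<'E'
from h import *
a=np.radians(78);go([.583,.0717,.255],a); print(arm.observe()["joints"].round(2))
E
```

```text
clock: 30.78
position: [0.546, -0.1093, 0.0071]
ee_rot: [-2.682, -1.636, -0.0]
force: [0.2, -0.0, -0.2]
width: 0.377
clock: 31.52
position: [0.5479, -0.1101, 0.2609]
ee_rot: [2.679, 1.634, 0.01]
force: [0.6, -0.0, -1.6]
width: 0.385
dp [ 0.1777 -0.0521  0.0061] rot [ 0.0066 -0.0026 -0.2663]
[-0.39  0.33  0.66  1.73 -0.22  1.15  1.43]
```

```bash
python3 -m pendant '[{"dp":[0.01,-0.003,0],"rotation":[0,0,0.18],"fingers":1},{"dp":[0.02,-0.006,0],"rotation":[0,0,0.36],"fingers":1},{"dp":[0.03,-0.009,0],"rotation":[0,0,0.54],"fingers":1},{"dp":[0.04,-0.012,0],"rotation":[0,0,0.72],"fingers":1},{"dp":[0.05,-0.015,0],"rotation":[0,0,0.9],"fingers":1},{"dp":[0.06,-0.018,0],"rotation":[0,0,1.08],"fingers":1},{"dp":[0.07,-0.02,0],"rotation":[0,0,1.26],"fingers":1},{"dp":[0.08,-0.023,0],"rotation":[0,0,1.44],"fingers":1},{"dp":[0.09,-0.026,0],"rotation":[0,0,1.62],"fingers":1},{"dp":[0.1,-0.03,0],"rotation":[0,0,1.8],"fingers":1},{"dp":[0.11,-0.033,0],"rotation":[0,0,1.98],"fingers":1},{"dp":[0.12,-0.036,0],"rotation":[0,0,2.16],"fingers":1},{"dp":[0.13,-0.04,0.002],"rotation":[0,0,2.34],"fingers":1},{"dp":[0.145,-0.043,0.004],"rotation":[0,0,2.52],"fingers":1},{"dp":[0.16,-0.047,0.005],"rotation":[0,0,2.7],"fingers":1},{"dp":[0.1777,-0.0521,0.006],"rotation":[0,0,2.875],"fingers":1},{"dp":[0.1777,-0.0521,0.006],"rotation":[0,0,2.875],"fingers":1},{"dp":[0.1777,-0.0521,0.006],"rotation":[0,0,2.875],"fingers":1}]'; python3 - <<'E'
from h import *
c,im=snap("wrist","w29")
a=np.radians(-102);go([.583,.0717,.192],a); print(arm.observe()["joints"].round(2))
E
```

```text
clock: 33.78
position: [0.5825, 0.0707, 0.2545]
ee_rot: [-1.978, 2.435, -0.007]
force: [-0.4, 0.8, -0.6]
width: 0.377
dp [-0.0011  0.0002  0.0628] rot [-0.0064  0.0011  0.0022]
[-1.    0.61  1.29  1.69 -0.61  1.3  -1.37]
```

View pics/w29.png

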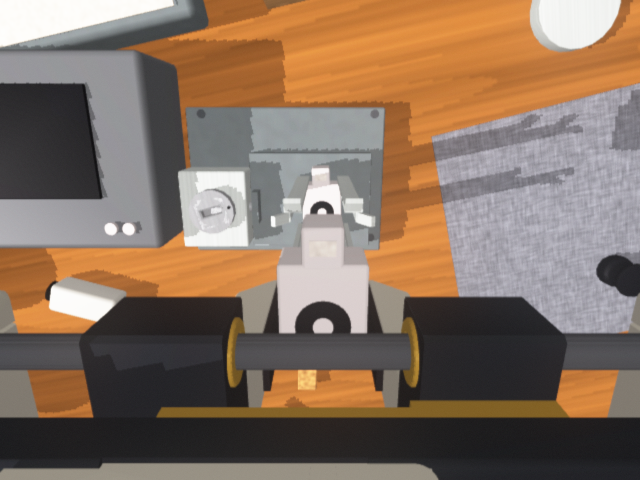

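Joint 3 is at 1.29, close to its 1.32 limit. Go down in a small step and watch it.

```bash
python3 -m pendant '[{"dp":[-0.0005,0,0.01],"rotation":[0,0,0],"fingers":1},{"dp":[-0.0005,0,0.015],"rotation":[0,0,0],"fingers":1}]'; python3 - <<'E'
from h import *
print(arm.observe()["joints"].round(3)); a=np.radians(-102);go([.583,.0717,.192],a)
E
```

```text
clock: 34.08
position: [0.5824, 0.0706, 0.239]
ee_rot: [-1.977, 2.436, -0.006]
force: [-0.7, -0.4, -0.6]
width: 0.378
[-0.988  0.626  1.271  1.717 -0.628  1.272 -1.353]
dp [-0.0011 -0.0001  0.047 ] rot [-0.0057  0.0013  0.0024]
```

```bash
python3 -m pendant '[{"dp":[-0.0008,0,0.02],"rotation":[-0.005,0.001,0.002],"fingers":1},{"dp":[-0.0008,0,0.04],"rotation":[-0.005,0.001,0.002],"fingers":1},{"dp":[-0.0008,0,0.046],"rotation":[-0.005,0.001,0.002],"fingers":1},{"dp":[-0.0008,0,0.046],"rotation":[-0.005,0.001,0.002],"fingers":1}]'; python3 - <<'E'
from h import *
c,im=snap("wrist","w30");crop(im,(220,150,440,410),"w30c",2.3)
print(arm.observe()["joints"].round(3)); a=np.radians(-102);go([.583,.0717,.138],a)
p,r=tool();w=cam("wrist")
R0=R.from_euler('z',-12,degrees=True)
M=np.array([.583,.0717,.176])
for n,o in dict(frontL=(.024,.020,0),frontR=(.024,-.020,0),postL=(.024,.013,0),postR=(.024,-.013,0),rearL=(-.024,.02,0)).items(): print(n,proj(w,M+R0.apply(o)).round(1))
for n,o in dict(bodyfrontbot=(0,-.0215,.005),bodyfronttop=(0,-.0215,-.019),nosebot=(0,-.036,.005)).items(): print(n,proj(w,p+r.apply(o)).round(1))
E
```

```text
clock: 34.58
position: [0.5825, 0.0713, 0.1924]
ee_rot: [1.977, -2.441, 0.0]
force: [-0.3, 0.2, -0.3]
width: 0.376
[-0.96   0.67   1.223  1.771 -0.678  1.198 -1.317]
dp [-0.0005  0.      0.055 ] rot [-0.0008 -0.0001  0.0002]
frontL [276.8 241.3]
frontR [363.3 241.4]
postL [292.  241.3]
postR [348.2 241.3]
rearL [279.9 333.6]
bodyfrontbot [321. 255.]
bodyfronttop [320.8 275.9]
nosebot [321.  222.7]
```

View pics/w30c.png

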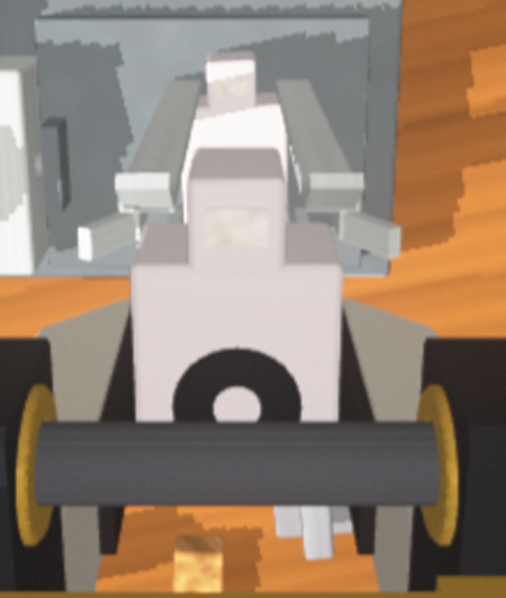

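```bash
python3 - <<'E'
from h import *
w=cam("wrist");p,r=tool();T=lambda P:(r.inv().apply(P-p)*1e3).round(1)
m=lambda u,v:(u/2.3+220,v/2.3+150)
for h in (-.019,-.015,-.022): print(h,"body front top L/R",T(onz(w,m(135,263),p[2]-h)),T(onz(w,m(340,263),p[2]-h)),"nose end top",T(onz(w,m(238,178),p[2]-h)),"hub",T(onz(w,m(238,408),p[2]-h)))
for h in (.005,.008,.002):print(h,"body front bot",T(onz(w,m(150,226),p[2]-h)),"nose end bot",T(onz(w,m(238,150),p[2]-h)))
print("front wall",T(onz(w,m(145,208),.176)))
E
```

```text
-0.019 body front top L/R [-15.8 -26.1 -19. ] [ 17.6 -26.1 -19. ] nose end top [  1.  -40.5 -19. ] hub [  1.    0.3 -19. ]
-0.015 body front top L/R [-16.2 -24.6 -15. ] [ 18.1 -24.6 -15. ] nose end top [  1.  -39.4 -15. ] hub [  1.1   2.5 -15. ]
-0.022 body front top L/R [-15.4 -27.2 -22. ] [ 17.2 -27.3 -22. ] nose end top [  1.  -41.3 -22. ] hub [  1.   -1.4 -22. ]
0.005 body front bot [-15.5 -24.6   5. ] nose end bot [  1.  -39.3   5. ]
0.008 body front bot [-15.8 -23.6   8. ] nose end bot [  1.1 -38.5   8. ]
0.002 body front bot [-15.2 -25.5   2. ] nose end bot [  1. -40.   2.]
front wall [-17.6 -24.4  17. ]
```

The nose-end and body-front edges lie about 3 mm too far forward relative to the chute's front wall, so the cartridge was gripped off-centre. Shift back 3 mm before inserting.

```bash
python3 -m pendant '[{"dp":[0.0003,0.003,0],"rotation":[0,0,0],"fingers":1},{"dp":[0.0003,0.003,0],"rotation":[0,0,0],"fingers":1},{"dp":[0.0003,0.003,0.004],"rotation":[0,0,0],"fingers":1},{"dp":[0.0003,0.003,0.004],"rotation":[0,0,0],"fingers":1}]'; python3 - <<'E'
from h import *
c,im=snap("wrist","w31");crop(im,(220,150,440,410),"w31c",2.3)
c,im=snap("scene","s31");crop(im,(290,200,400,330),"s31c",4.5)
p,r=tool(); print(p)
E
```

```text
clock: 35.12
position: [0.5797, 0.0717, 0.1887]
ee_rot: [-1.977, 2.441, -0.001]
force: [-0.1, -0.9, -1.7]
width: 0.382
[0.57988344 0.07159679 0.18894259]
```

View pics/w31c.png

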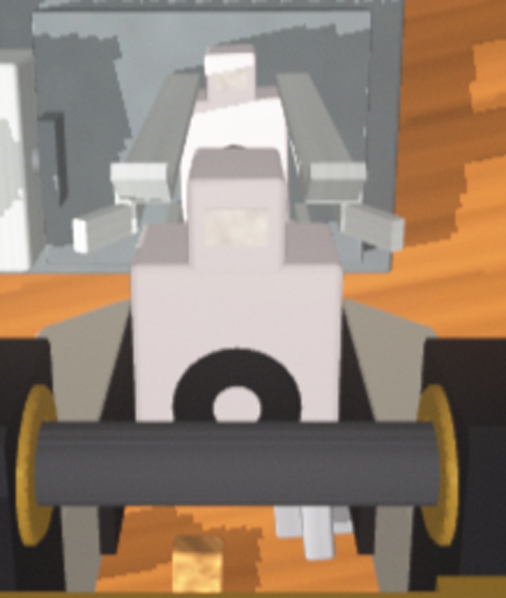

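View pics/s31c.png

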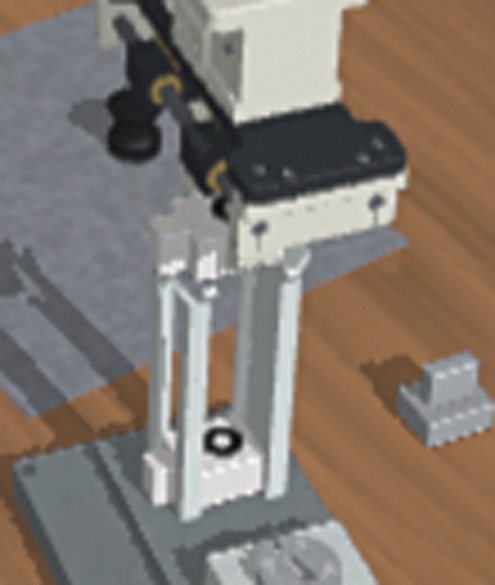

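```bash
python3 - <<'E'
from h import *
im=cv2.imread("pics/w31.png");crop(im,(255,205,385,275),"w31d",6)
w=cam("wrist");R0=R.from_euler('z',-12,degrees=True);M=np.array([.583,.0717,.176])
for n,o in dict(frontL=(.024,.020,0),frontR=(.024,-.020,0),outL=(.028,.02,0),lipL=(.034,.024,.012)).items(): print(n,(proj(w,M+R0.apply(o))-[255,205])*6)
E
```

```text
frontL [119.88836077 195.24350046]
frontR [652.47949651 195.7429358 ]
outL [118.12744336 143.88304423]
lipL [ 37.45308525 106.24577302]
```

View pics/w31d.png

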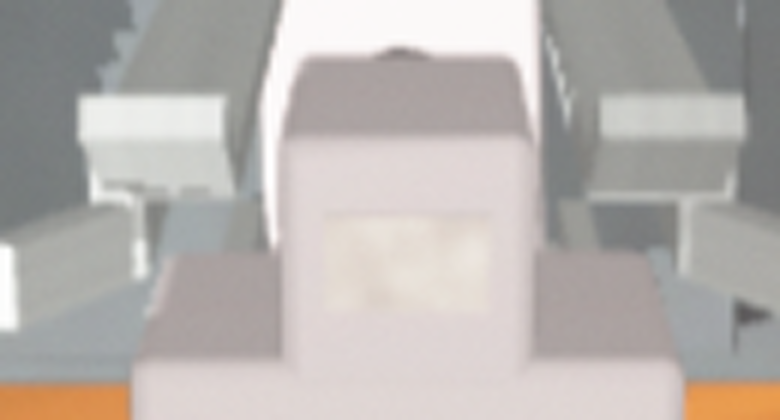

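```bash
python3 - <<'E'
from h import *
w=cam("wrist");p,r=tool();T=lambda P:(r.inv().apply(P-p)*1e3).round(1)
m=lambda u,v:(u/6+255,v/6+205)
print("wall",T(onz(w,m(150,194),.176)),T(onz(w,m(660,194),.176)),"lip outer",T(onz(w,m(80,95),.188)),T(onz(w,m(745,95),.188)))
print("body front bottom",T(onz(w,m(180,252),p[2]-.005)),T(onz(w,m(645,252),p[2]-.005)),"nose bottom",T(onz(w,m(410,57),p[2]-.005)),"nose top",T(onz(w,m(410,137),p[2]+.019)),"body top",T(onz(w,m(135,358),p[2]+.019)),T(onz(w,m(683,358),p[2]+.019)))
E
```

```text
wall [-18.5 -27.1  13. ] [ 19.8 -27.2  13. ] lip outer [-21.8 -37.8   1. ] [ 24.1 -37.9   1. ]
body front bottom [-15.6 -25.1   5. ] [ 18.  -25.2   5. ] nose bottom [  1.  -39.6   5. ] nose top [  0.9 -40.3 -19. ] body top [-16.2 -26.  -19. ] [ 18. -26. -19.]
```

```bash
python3 -m pendant '[{"dp":[0,0.0007,0.01],"rotation":[0,0,0],"fingers":1},{"dp":[0,0.0007,0.03],"rotation":[0,0,0],"fingers":1},{"dp":[0,0.0007,0.045],"rotation":[0,0,0],"fingers":1},{"dp":[0,0.0007,0.05],"rotation":[0,0,0],"fingers":1},{"dp":[0,0.0007,0.05],"rotation":[0,0,0],"fingers":1}]'; python3 - <<'E'
from h import *
c,im=snap("wrist","w32");crop(im,(220,150,440,410),"w32c",2.3); print(arm.observe()["joints"].round(2))
E
```

```text
clock: 35.85
position: [0.5791, 0.0715, 0.1385]
ee_rot: [1.977, -2.441, 0.001]
force: [0.4, -0.1, -0.6]
width: 0.379
[-0.93  0.72  1.16  1.84 -0.74  1.1  -1.27]
```

View pics/w32c.png

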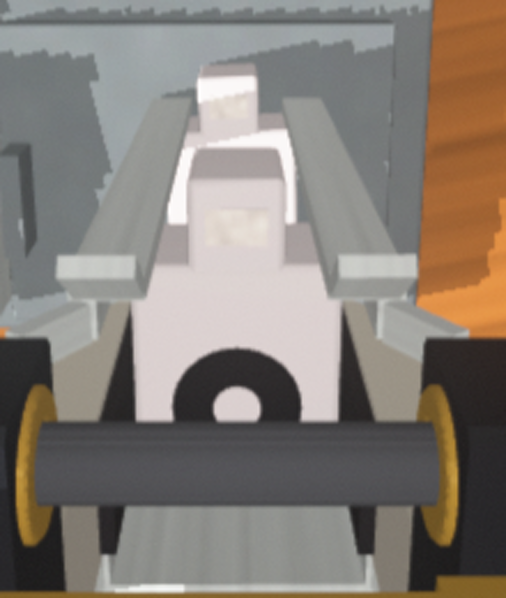

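```bash
python3 -m pendant '[{"dp":[0,0,0],"rotation":[0,0,0],"fingers":-0.2},{"dp":[0,0,0],"rotation":[0,0,0],"fingers":-0.2},{"dp":[0,0,0],"rotation":[0,0,0],"fingers":-0.2},{"dp":[0,0,0],"rotation":[0,0,0],"fingers":-0.2},{"dp":[0,0,-0.04],"rotation":[0,0,0],"fingers":-0.2},{"dp":[0,0,-0.08],"rotation":[0,0,0],"fingers":-0.2},{"dp":[0,0,-0.1],"rotation":[0,0,0],"fingers":-0.2},{"dp":[0,0,-0.1],"rotation":[0,0,0],"fingers":-0.2}]'; python3 - <<'E'
from h import *
print(arm.observe()["joints"].round(3))
c,im=snap("scene","s33");crop(im,(290,200,400,330),"s33c",4.5)
a=np.radians(78);go([.56,-.15,.30],a);go([.5641,-.3229,.30],np.radians(-72))
E
```

```text
clock: 36.9
position: [0.5799, 0.0716, 0.2399]
ee_rot: [-1.976, 2.439, -0.002]
force: [-0.2, 0.5, -0.1]
width: 0.599
[-0.986  0.61   1.251  1.719 -0.608  1.265 -1.375]
dp [ 0.221  -0.0273 -0.0614] rot [-0.0007  0.0004  0.0005]
dp [ 0.3893 -0.0672 -0.0614] rot [-8.000e-04  2.000e-04 -5.231e-01]
```

View pics/s33c.png

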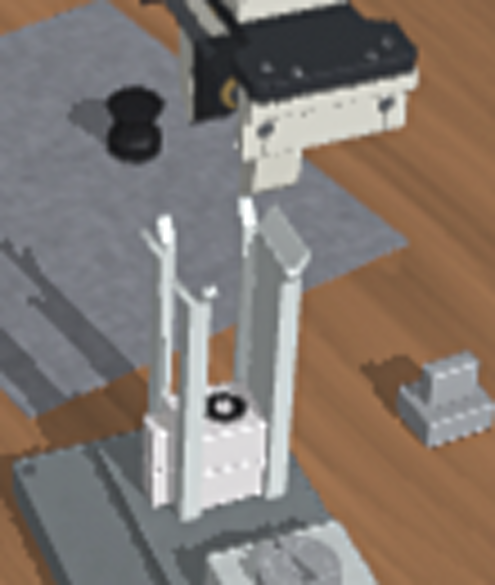

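Two cartridges are stacked flat. I'll unwind the wrist by half a turn, which brings joint 3 away from its limit, on the way to the last cartridge.

```bash
python3 -m pendant '[{"dp":[0,0,-0.03],"rotation":[0,0,-0.1],"fingers":-1},{"dp":[0,0,-0.06],"rotation":[0,0,-0.28],"fingers":-1},{"dp":[0.015,0,-0.06],"rotation":[0,0,-0.46],"fingers":-1},{"dp":[0.03,-0.002,-0.06],"rotation":[0,0,-0.64],"fingers":-1},{"dp":[0.05,-0.004,-0.06],"rotation":[0,0,-0.82],"fingers":-1},{"dp":[0.065,-0.006,-0.06],"rotation":[0,0,-1.0],"fingers":-1},{"dp":[0.08,-0.008,-0.06],"rotation":[0,0,-1.18],"fingers":-1},{"dp":[0.095,-0.01,-0.06],"rotation":[0,0,-1.36],"fingers":-1},{"dp":[0.11,-0.012,-0.06],"rotation":[0,0,-1.54],"fingers":-1},{"dp":[0.125,-0.014,-0.06],"rotation":[0,0,-1.72],"fingers":-1},{"dp":[0.14,-0.017,-0.06],"rotation":[0,0,-1.9],"fingers":-1},{"dp":[0.155,-0.02,-0.06],"rotation":[0,0,-2.08],"fingers":-1},{"dp":[0.17,-0.022,-0.06],"rotation":[0,0,-2.26],"fingers":-1},{"dp":[0.185,-0.024,-0.06],"rotation":[0,0,-2.44],"fingers":-1},{"dp":[0.2,-0.026,-0.06],"rotation":[0,0,-2.62],"fingers":-1},{"dp":[0.22,-0.027,-0.06],"rotation":[0,0,-2.8],"fingers":-1},{"dp":[0.22,-0.027,-0.06],"rotation":[0,0,-2.98],"fingers":-1},{"dp":[0.22,-0.027,-0.06],"rotation":[0,0,-3.1],"fingers":-1},{"dp":[0.22,-0.027,-0.06],"rotation":[0,0,-3.1],"fingers":-1}]'; python3 - <<'E'
from h import *
print(arm.observe()["joints"].round(3))
c,im=snap("wrist","w34")
go([.5641,-.3229,.12],np.radians(108))
E
```

```text
clock: 39.33
position: [0.5593, -0.1485, 0.297]
ee_rot: [-2.48, -1.925, 0.001]
force: [0.8, -0.5, -0.3]
width: 1.0
[-0.219  0.327  0.53   1.613 -0.173  1.25   1.663]
dp [-0.1678  0.0485  0.177 ] rot [-0.0014 -0.0011 -0.5671]
```

View pics/w34.png

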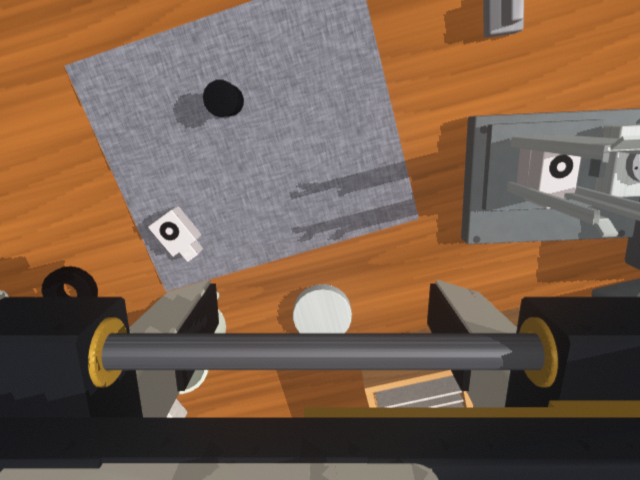

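```bash
python3 - <<'E'
from h import *
print(onz(cam("wrist"),(169,231),.026))
E
python3 -m pendant '[{"dp":[-0.03,0.01,0.01],"rotation":[0,0,-0.1],"fingers":-1},{"dp":[-0.07,0.02,0.03],"rotation":[0,0,-0.22],"fingers":-1},{"dp":[-0.11,0.03,0.07],"rotation":[0,0,-0.36],"fingers":-1},{"dp":[-0.14,0.04,0.11],"rotation":[0,0,-0.47],"fingers":-1},{"dp":[-0.168,0.0485,0.15],"rotation":[0,0,-0.567],"fingers":-1},{"dp":[-0.168,0.0485,0.177],"rotation":[0,0,-0.567],"fingers":-1},{"dp":[-0.168,0.0485,0.177],"rotation":[0,0,-0.567],"fingers":-1},{"dp":[-0.168,0.0485,0.177],"rotation":[0,0,-0.567],"fingers":-1}]'; python3 - <<'E'
from h import *
c,im=snap("wrist","w35"); crop(im,(270,180,370,310),"w35c",5);print(arm.observe()["joints"].round(3))
E
```

```text
[ 0.5597718  -0.32697205  0.026     ]
clock: 40.38
position: [0.5648, -0.3227, 0.1209]
ee_rot: [-1.847, -2.54, -0.001]
force: [0.7, 0.0, 0.5]
width: 0.999
[ 0.191  0.589  0.378  1.647 -0.255  0.954  2.545]
```

View pics/w35.png

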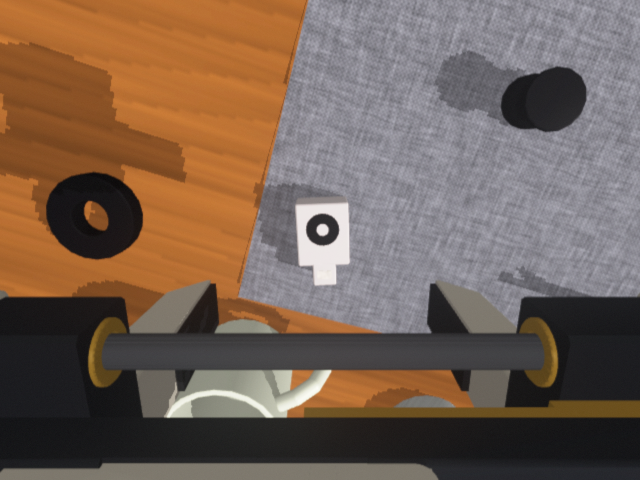

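View pics/w35c.png

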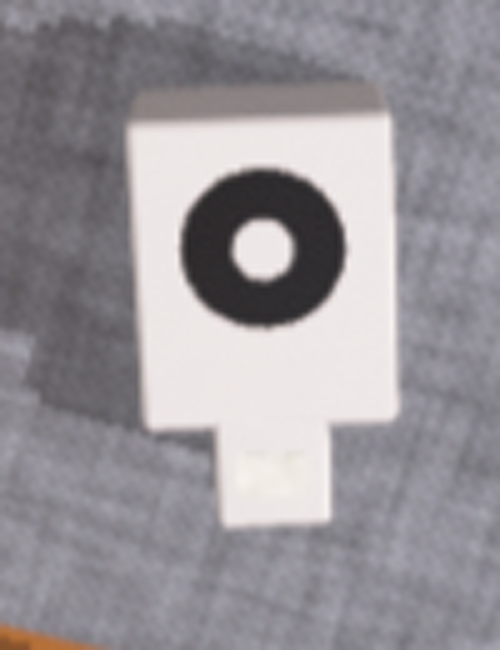

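```bash
python3 - <<'E'
from h import *
w=cam("wrist");t=cam("top");m=lambda u,v:(u/5+270,v/5+180)
c,y=cart(w,[m(398,417),m(145,428),m(128,125),m(390,115)],[m(224,526),m(330,521)],.026)
print("hub",onz(w,m(263,250),.026).round(4))
go([c[0],c[1],.007],np.radians(y+90))
print("mug",onz(t,(431,166),.085).round(3),"handle",onz(t,(408,189),.05).round(3),"spool",onz(t,(483,212),.016).round(3))
print("mug rim wrist", onz(w,(222,418),.085).round(3))
E
```

```text
ctr [ 0.5635 -0.3243  0.026 ] sides [34.4 42.1 34.1 41.8] yaw long 20.3 short-dir 110.5 nose 20.7 0.0358
hub [ 0.5604 -0.3257  0.026 ]
dp [-0.0009 -0.002   0.1144] rot [ 0.0004 -0.0003 -0.0409]
mug [ 0.693 -0.346  0.085] handle [ 0.65  -0.302  0.05 ] spool [ 0.601 -0.476  0.016]
mug rim wrist [ 0.673 -0.352  0.085]
```

```bash
python3 -m pendant '[{"dp":[-0.001,-0.0017,0.03],"rotation":[0,0,-0.041],"fingers":-1},{"dp":[-0.001,-0.0017,0.06],"rotation":[0,0,-0.041],"fingers":-1},{"dp":[-0.001,-0.0017,0.06],"rotation":[0,0,-0.041],"fingers":-1}]'; python3 - <<'E'
from h import *
print(arm.observe()["joints"].round(3))
c,im=snap("wrist","w36"); crop(im,(270,180,370,310),"w36c",5)
go([.564,-.3242,.007],np.radians(110.3))
E
```

```text
clock: 40.8
position: [0.5633, -0.3233, 0.0608]
ee_rot: [-1.793, -2.577, -0.001]
force: [0.2, -0.2, -0.1]
width: 0.994
[ 0.219  0.657  0.34   1.694 -0.277  0.841  2.606]
dp [-0.0001 -0.0003  0.0552] rot [ 0.0007 -0.0002  0.001 ]
```

View pics/w36.png

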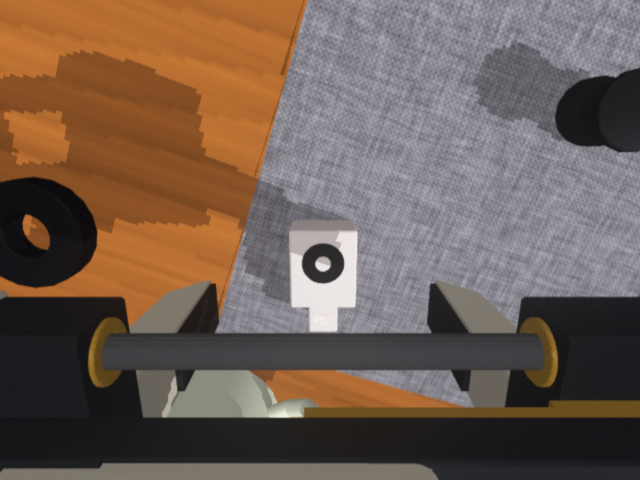

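```bash
python3 - <<'E'
from h import *
w=cam("wrist");p,r=tool();T=lambda P:(r.inv().apply(P-p)*1e3).round(1)
print(T(onz(w,(290,231),.026)),T(onz(w,(356,231),.026)),"front",T(onz(w,(292,306),.026)),T(onz(w,(356,306),.026)),"hub",T(onz(w,(323,263.5),.026)),"nose",T(onz(w,(323,331),.026)))
E
```

```text
[-17.8 -21.3  36.2] [ 15.8 -21.4  36.2] front [-17.7  20.6  36.2] [16.8 20.6 36.2] hub [-1.  -3.8 36.2] nose [-0.9 35.7 36.3]
```

Centred within 0.5 mm. Finish the descent and grip.

```bash
python3 -m pendant '[{"dp":[-0.0007,-0.0004,0.025],"rotation":[0,0,0],"fingers":-1},{"dp":[-0.0007,-0.0004,0.045],"rotation":[0,0,0],"fingers":-1},{"dp":[-0.0007,-0.0004,0.055],"rotation":[0,0,0],"fingers":-1},{"dp":[-0.0007,-0.0004,0.055],"rotation":[0,0,0],"fingers":-1},{"dp":[-0.0007,-0.0004,0.055],"rotation":[0,0,0],"fingers":1},{"dp":[-0.0007,-0.0004,0.055],"rotation":[0,0,0],"fingers":1},{"dp":[-0.0007,-0.0004,0.055],"rotation":[0,0,0],"fingers":1},{"dp":[-0.0007,-0.0004,0.055],"rotation":[0,0,0],"fingers":1},{"dp":[-0.0007,-0.0004,0.055],"rotation":[0,0,0],"fingers":1},{"dp":[-0.0007,-0.0004,0.055],"rotation":[0,0,0],"fingers":1},{"dp":[-0.0007,-0.0004,0.055],"rotation":[0,0,0],"fingers":1}]' 20;  python3 -m pendant '[{"dp":[0,0,-0.03],"rotation":[0,0,0],"fingers":1},{"dp":[0,0,-0.08],"rotation":[0,0,0],"fingers":1},{"dp":[0,0,-0.14],"rotation":[0,0,0],"fingers":1},{"dp":[0,0,-0.2],"rotation":[0,0,0],"fingers":1},{"dp":[0,0,-0.25],"rotation":[0,0,0],"fingers":1},{"dp":[0,0,-0.25],"rotation":[0,0,0],"fingers":1}]'; python3 - <<'E'
from h import *
a=np.radians(78);go([.583,.0717,.255],a); print(arm.observe()["joints"].round(2))
E
```

```text
clock: 42.22
position: [0.564, -0.3247, 0.0072]
ee_rot: [1.794, 2.579, 0.001]
force: [-0.0, 1.2, 0.8]
width: 0.38
clock: 42.98
position: [0.5656, -0.3263, 0.2619]
ee_rot: [1.79, 2.572, 0.003]
force: [0.3, 0.3, -1.8]
width: 0.379
dp [0.3672 0.1547 0.0058] rot [0.0074 0.0036 0.5645]
[ 0.17  0.47  0.41  1.48 -0.19  1.23  2.54]
```

```bash
python3 -m pendant '[{"dp":[0.045,0.019,0],"rotation":[0,0,0.07],"fingers":1},{"dp":[0.09,0.038,0],"rotation":[0,0,0.14],"fingers":1},{"dp":[0.14,0.058,0],"rotation":[0,0,0.21],"fingers":1},{"dp":[0.185,0.077,0],"rotation":[0,0,0.28],"fingers":1},{"dp":[0.23,0.096,0.003],"rotation":[0,0,0.35],"fingers":1},{"dp":[0.275,0.115,0.005],"rotation":[0,0,0.43],"fingers":1},{"dp":[0.32,0.135,0.005],"rotation":[0.007,0.004,0.5],"fingers":1},{"dp":[0.367,0.155,0.006],"rotation":[0.007,0.004,0.5645],"fingers":1},{"dp":[0.367,0.155,0.006],"rotation":[0.007,0.004,0.5645],"fingers":1},{"dp":[0.367,0.155,0.006],"rotation":[0.007,0.004,0.5645],"fingers":1}]'; python3 - <<'E'
from h import *
a=np.radians(78);go([.583,.0717,.192],a); print(arm.observe()["joints"].round(2))
E
```

```text
clock: 44.22
position: [0.5828, 0.0713, 0.2538]
ee_rot: [-2.441, -1.978, 0.002]
force: [0.3, -1.1, -0.6]
width: 0.379
dp [0.0005 0.0002 0.0618] rot [-0.0011  0.0008  0.0007]
[-0.53  0.36  0.44  1.66 -0.17  1.16  1.31]
```

```bash
python3 -m pendant '[{"dp":[0.0005,0,0.03],"rotation":[0,0,0],"fingers":1},{"dp":[0.0005,0,0.055],"rotation":[0,0,0],"fingers":1},{"dp":[0.0005,0,0.065],"rotation":[0,0,0],"fingers":1},{"dp":[0.0005,0,0.065],"rotation":[0,0,0],"fingers":1}]'; python3 - <<'E'
from h import *
c,im=snap("wrist","w37");crop(im,(240,215,410,290),"w37c",4.6)
a=np.radians(78);go([.583,.0717,.138],a)
E
```

```text
clock: 44.72
position: [0.5826, 0.0707, 0.1885]
ee_rot: [-2.442, -1.976, 0.004]
force: [-0.2, 1.0, -0.4]
width: 0.386
dp [ 0.0008 -0.0002  0.0513] rot [-0.0007  0.0009 -0.0003]
```

View pics/w37c.png

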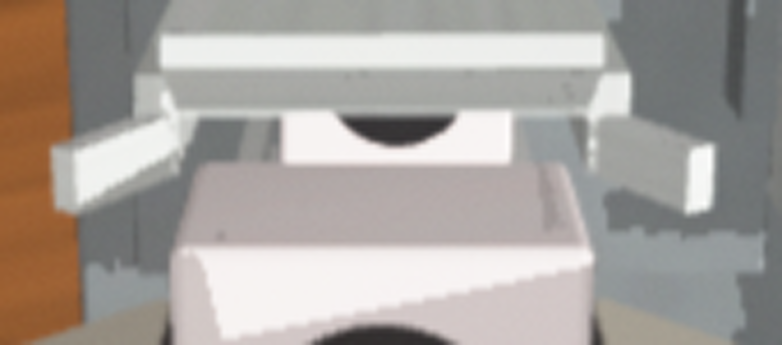

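```bash
python3 - <<'E'
from h import *
w=cam("wrist");p,r=tool();T=lambda P:(r.inv().apply(P-p)*1e3).round(1)
m=lambda u,v:(u/4.6+240,v/4.6+215)
print("wall",T(onz(w,m(382,110),.176)),"lips x",T(onz(w,m(162,35),.188)),T(onz(w,m(603,35),.188)))
print("rear bottom",T(onz(w,m(200,164),p[2]-.005)),T(onz(w,m(572,164),p[2]-.005)),"rear top",T(onz(w,m(175,248),p[2]+.019)),T(onz(w,m(592,248),p[2]+.019)))
E
```

```text
wall [ -0.4 -23.5  13.3] lips x [-20.3 -34.2   1.3] [ 19.5 -34.2   1.3]
rear bottom [-17.6 -20.6   5. ] [ 17.5 -20.7   5. ] rear top [-17.3 -21.5 -19. ] [ 16.7 -21.5 -19. ]
```

Centred: rear gap about 2.5 mm, lateral offset 0.2 mm. Insert and release.

```bash
python3 -m pendant '[{"dp":[-0.0002,0,0.02],"rotation":[0,0,0],"fingers":1},{"dp":[-0.0002,0,0.04],"rotation":[0,0,0],"fingers":1},{"dp":[-0.0002,0,0.051],"rotation":[0,0,0],"fingers":1},{"dp":[-0.0002,0,0.051],"rotation":[0,0,0],"fingers":1},{"dp":[-0.0002,0,0.051],"rotation":[0,0,0],"fingers":-0.2},{"dp":[-0.0002,0,0.051],"rotation":[0,0,0],"fingers":-0.2},{"dp":[-0.0002,0,0.051],"rotation":[0,0,0],"fingers":-0.2},{"dp":[-0.0002,0,0.051],"rotation":[0,0,0],"fingers":-0.2},{"dp":[-0.0002,0,0.01],"rotation":[0,0,0],"fingers":-0.2},{"dp":[-0.0002,0,-0.05],"rotation":[0,0,0],"fingers":-0.2},{"dp":[-0.0002,0,-0.1],"rotation":[0,0,0],"fingers":-0.2},{"dp":[-0.0002,0,-0.14],"rotation":[0,0,0],"fingers":-1},{"dp":[-0.0002,0,-0.14],"rotation":[0,0,0],"fingers":-1}]'; python3 - <<'E'
from h import *
c,im=snap("wrist","w38"); c,im2=snap("scene","s38"); crop(im2,(280,210,400,340),"s38c",4.5); c,im3=snap("top","t38")
E
```

```text
clock: 46.4
position: [0.5847, 0.0707, 0.3327]
ee_rot: [2.44, 1.975, 0.007]
force: [-0.1, 0.6, -1.3]
width: 0.77
```

View pics/w38.png

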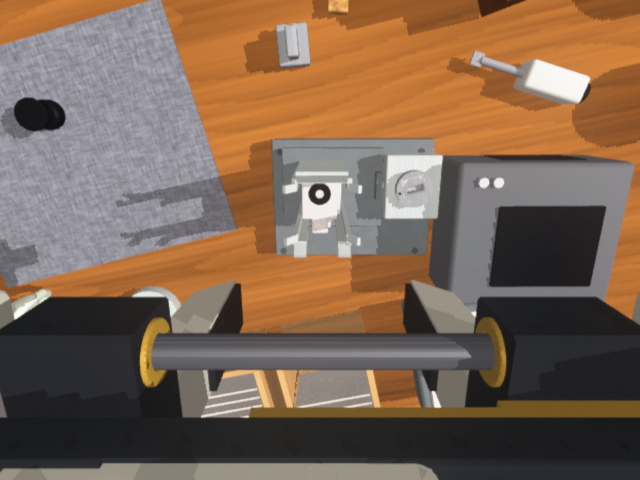

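View pics/s38c.png

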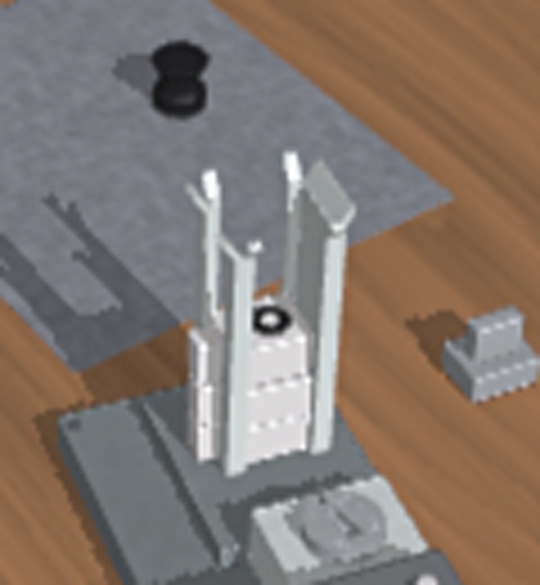

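View pics/t38.png

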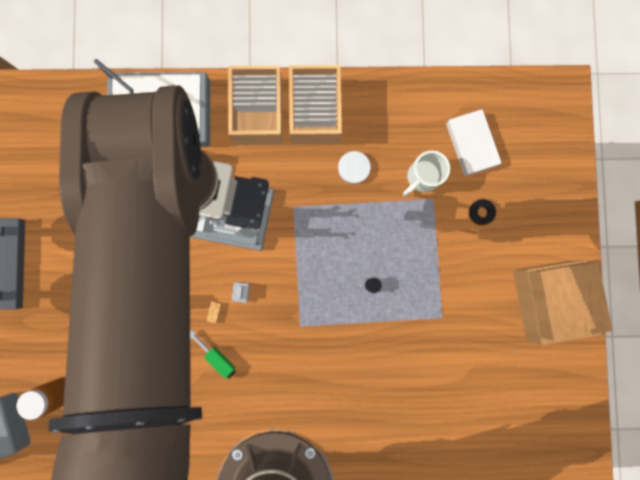

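All three cartridges are stacked flat with their noses in the front slot, and the mat holds only the loupe. Now the weight at (293,45). Go above it and measure.

```bash
python3 - <<'E'
from h import *
w=cam("wrist"); print(onz(w,(292,45),.03))
im=cv2.imread("pics/w38.png"); crop(im,(265,10,325,75),"w38w",8)
go([.425,.071,.16],np.radians(78))
print(arm.observe()["joints"].round(2))
E
```

```text
[0.42879946 0.069515   0.03      ]
dp [-0.0325 -0.1539  0.1687] rot [-0.002   0.0014 -0.0003]
[-0.54  0.32  0.46  1.53 -0.14  1.32  1.29]
```

```bash
python3 -m pendant '[{"dp":[-0.01,-0.05,0],"rotation":[0,0,0],"fingers":-1},{"dp":[-0.02,-0.1,0],"rotation":[0,0,0],"fingers":-1},{"dp":[-0.0325,-0.15,0.03],"rotation":[0,0,0],"fingers":-1},{"dp":[-0.0325,-0.154,0.08],"rotation":[0,0,0],"fingers":-1},{"dp":[-0.0325,-0.154,0.13],"rotation":[0,0,0],"fingers":-1},{"dp":[-0.0325,-0.154,0.168],"rotation":[-0.002,0.001,0],"fingers":-1},{"dp":[-0.0325,-0.154,0.168],"rotation":[-0.002,0.001,0],"fingers":-1},{"dp":[-0.0325,-0.154,0.168],"rotation":[-0.002,0.001,0],"fingers":-1}]'; python3 - <<'E'
from h import *
c,im=snap("wrist","w39"); crop(im,(270,170,370,300),"w39c",5)
print(arm.observe()["joints"].round(2))
E
```

```text
clock: 47.55
position: [0.4252, 0.071, 0.1613]
ee_rot: [2.442, 1.976, -0.001]
force: [0.0, 0.8, 0.9]
width: 1.002
[-0.64  0.2   0.42  2.13 -0.11  0.83  1.2 ]
```

View pics/w39.png

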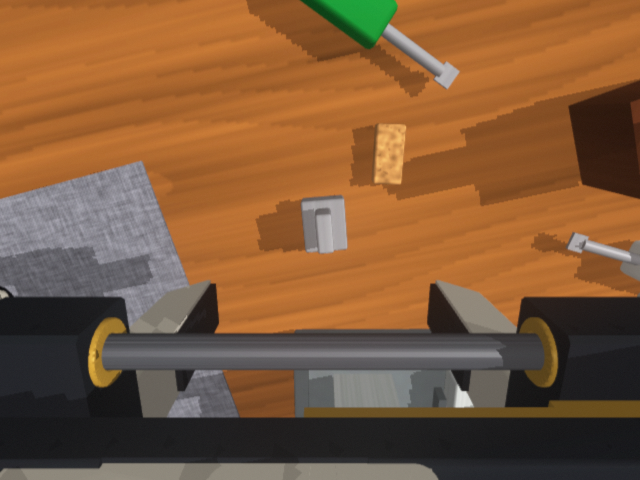

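View pics/w39c.png

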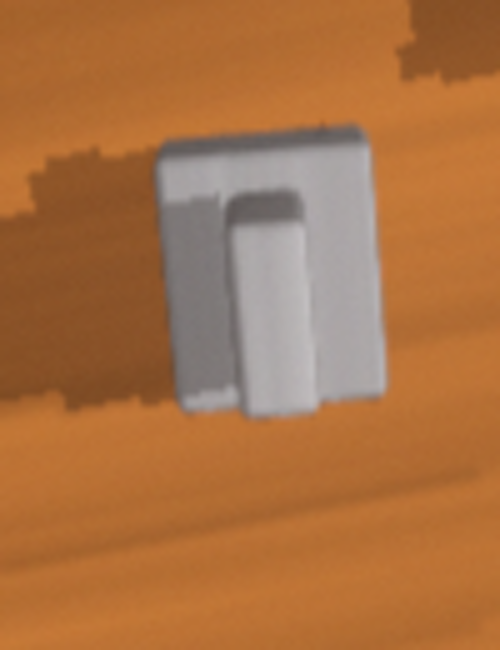

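```bash
python3 - <<'E'
from h import *
w=cam("wrist");s=cam("scene");m=lambda u,v:(u/5+270,v/5+170)
for nm,cs,z in [("body",[(158,160),(368,143),(385,395),(180,410)],.018),("fin",[(232,228),(303,222),(317,412),(243,417)],.041)]:
    Q=np.array([onz(w,m(*c),z) for c in cs]); f=(Q[0]+Q[1]-Q[2]-Q[3])/2
    print(nm,Q.mean(0).round(4),[np.linalg.norm(Q[i]-Q[(i+1)%4]).round(4) for i in range(4)],np.degrees(np.arctan2(-f[1],-f[0])).round(1),np.degrees(np.arctan2(*(Q[1]+Q[2]-Q[0]-Q[3])[1::-1])).round(1))
F=np.mean([m(232,228),m(303,222),m(317,412),m(243,417)],0)
print("fin tri",tri([(w,F),(s,(390.4,282.2))]))
go([*Q.mean(0)[:2],.021],np.radians(78))
E
```

```text
body [0.4312 0.0709 0.018 ] [np.float64(0.0325), np.float64(0.041), np.float64(0.0329), np.float64(0.0409)] -7.6 82.6
fin [0.4313 0.071  0.041 ] [np.float64(0.0103), np.float64(0.029), np.float64(0.011), np.float64(0.0288)] -8.3 82.5
fin tri (array([0.43057796, 0.07273201, 0.03767369]), [0.0023744051060623906, 0.002374405106062457])
dp [0.0009 0.0054 0.1408] rot [ 0.0012 -0.0004 -0.0004]
```

Weight at (0.431, 0.071), yaw -8°. Body 32.5×41 mm and fin 10.5×29 mm come out consistent from both faces, and the fin top triangulates to 38 mm (text: 41). Grip the fin.

```bash
python3 -m pendant '[{"dp":[0.0009,0.0054,0.04],"rotation":[0,0,-0.07],"fingers":-0.3},{"dp":[0.0009,0.0054,0.09],"rotation":[0,0,-0.07],"fingers":-0.3},{"dp":[0.0009,0.0054,0.125],"rotation":[0,0,-0.07],"fingers":-0.3},{"dp":[0.0009,0.0054,0.14],"rotation":[0.001,0,-0.07],"fingers":-0.3},{"dp":[0.0009,0.0054,0.14],"rotation":[0.001,0,-0.07],"fingers":-0.3}]' 35; python3 - <<'E'
from h import *
c,im=snap("wrist","w40"); crop(im,(200,200,440,400),"w40c",3.2); print(arm.observe()["force"])
E
```

```text
clock: 48.22
position: [0.4318, 0.071, 0.0221]
ee_rot: [-2.371, -2.061, -0.001]
force: [-0.5, 0.4, -1.3]
width: 0.65
[-0.5424724   0.78908175 -0.05154792]
```

View pics/w40c.png

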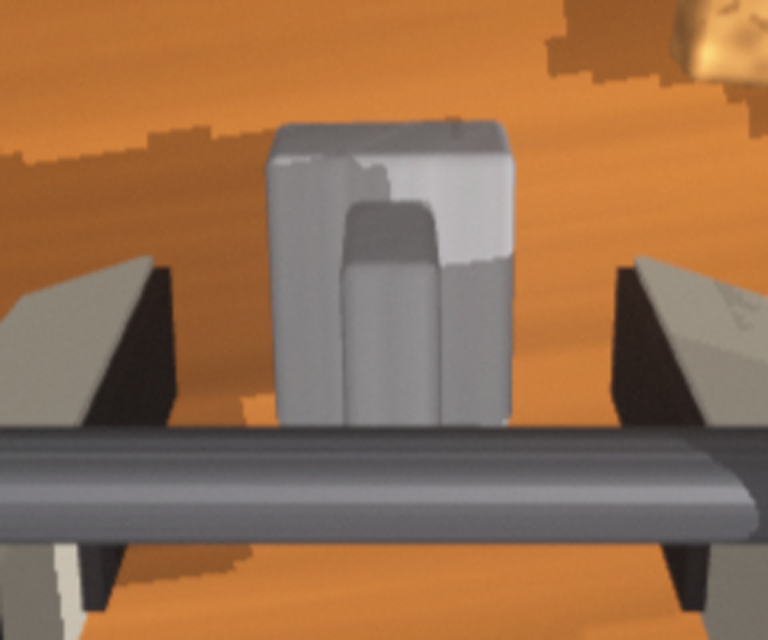

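```bash
python3 - <<'E'
from h import *
w=cam("wrist");p,r=tool();T=lambda P:(r.inv().apply(P-p)*1e3).round(1)
m=lambda u,v:(u/3.2+200,v/3.2+200)
print(T(onz(w,m(342,264),.041)),T(onz(w,m(438,264),.041)),"body rear",T(onz(w,m(270,160),.018)),T(onz(w,m(512,158),.018)))
E
python3 -m pendant '[{"dp":[0,0,0],"rotation":[0,0,0],"fingers":1},{"dp":[0,0,0],"rotation":[0,0,0],"fingers":1},{"dp":[0,0,0],"rotation":[0,0,0],"fingers":1},{"dp":[0,0,0],"rotation":[0,0,0],"fingers":1},{"dp":[0,0,0],"rotation":[0,0,0],"fingers":1},{"dp":[0,0,0],"rotation":[0,0,0],"fingers":1},{"dp":[0,0,0],"rotation":[0,0,0],"fingers":1}]' 40
```

```text
[ -6.7 -15.7 -18.3] [  4.8 -15.7 -18.3] body rear [-17.2 -21.1   4.7] [ 15.5 -21.4   4.7]
clock: 49.15
position: [0.4321, 0.0711, 0.0227]
ee_rot: [2.371, 2.06, 0.002]
force: [-0.3, 0.5, 0.4]
width: 0.128
```

```bash
python3 -m pendant '[{"dp":[0,0,-0.03],"rotation":[0,0,0],"fingers":1},{"dp":[0,0,-0.08],"rotation":[0,0,0],"fingers":1},{"dp":[0,0,-0.14],"rotation":[0,0,0],"fingers":1},{"dp":[0,0,-0.2],"rotation":[0,0,0],"fingers":1},{"dp":[0,0,-0.25],"rotation":[0,0,0],"fingers":1},{"dp":[0,0,-0.25],"rotation":[0,0,0],"fingers":1}]'; python3 - <<'E'
from h import *
c,im=snap("wrist","w41"); crop(im,(200,200,440,400),"w41c",3.2)
go([.583,.0717,.26],np.radians(78)); print(arm.observe()["joints"].round(2))
E
```

```text
clock: 49.9
position: [0.4336, 0.0713, 0.2759]
ee_rot: [2.37, 2.06, 0.013]
force: [-0.2, 1.0, -3.5]
width: 0.133
dp [0.0215 0.1491 0.0142] rot [ 0.0033 -0.003   0.0697]
[-0.71  0.07  0.46  1.96 -0.03  1.12  1.2 ]
```

View pics/w41c.png

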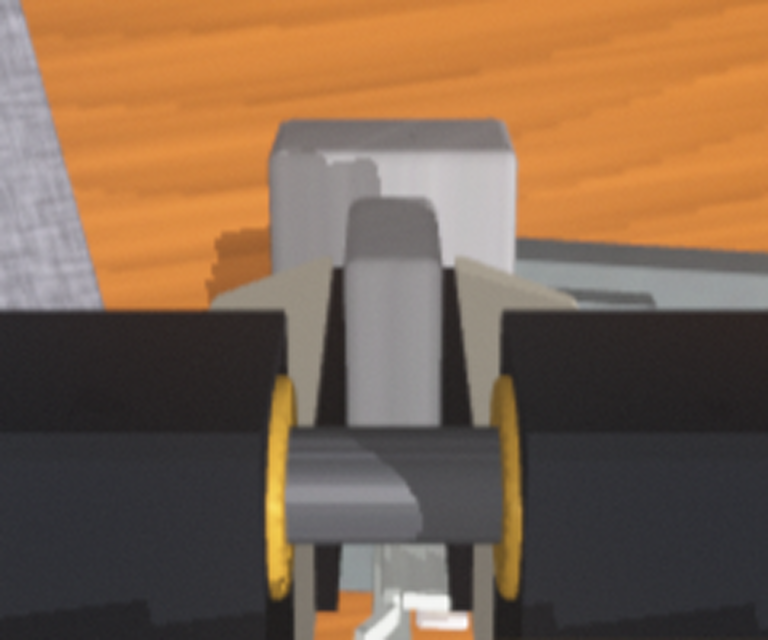

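```bash
python3 -m pendant '[{"dp":[0.007,0.05,0],"rotation":[0,0,0.023],"fingers":1},{"dp":[0.014,0.1,0.005],"rotation":[0,0,0.046],"fingers":1},{"dp":[0.0215,0.149,0.014],"rotation":[0.003,-0.003,0.07],"fingers":1},{"dp":[0.0215,0.149,0.014],"rotation":[0.003,-0.003,0.07],"fingers":1},{"dp":[0.0215,0.149,0.014],"rotation":[0.003,-0.003,0.07],"fingers":1}]'; python3 - <<'E'
from h import *
c,im=snap("wrist","w42")
go([.583,.0717,.212],np.radians(78)); print(arm.observe()["joints"].round(2))
E
```

```text
clock: 50.58
position: [0.5817, 0.0713, 0.2581]
ee_rot: [-2.441, -1.975, 0.006]
force: [0.5, -0.2, -1.6]
width: 0.128
dp [0.0006 0.0014 0.0469] rot [-0.0022  0.0011 -0.0006]
[-0.58  0.37  0.52  1.65 -0.19  1.17  1.34]
```

View pics/w42.png

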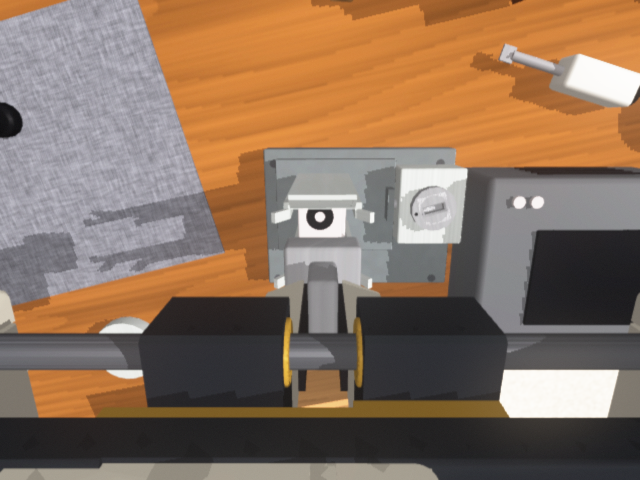

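```bash
python3 -m pendant '[{"dp":[0.0006,0.0014,0.03],"rotation":[-0.002,0.001,0],"fingers":1},{"dp":[0.0006,0.0014,0.047],"rotation":[-0.002,0.001,0],"fingers":1},{"dp":[0.0006,0.0014,0.047],"rotation":[-0.002,0.001,0],"fingers":1}]'; python3 - <<'E'
from h import *
c,im=snap("wrist","w43");crop(im,(240,190,410,290),"w43c",4.6)
go([.583,.0717,.145],np.radians(78))
E
```

```text
clock: 51.0
position: [0.5816, 0.0718, 0.2111]
ee_rot: [-2.441, -1.976, 0.003]
force: [0.6, -0.5, -1.6]
width: 0.13
dp [0.0001 0.0006 0.0671] rot [-0.0009  0.0002 -0.0005]
```

View pics/w43c.png

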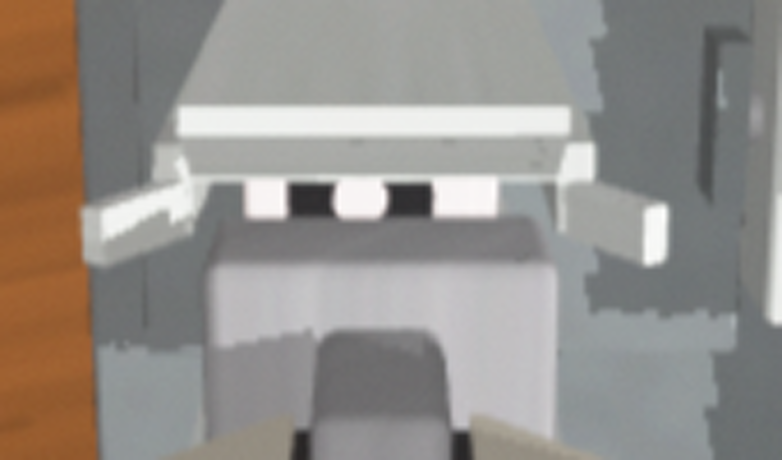

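```bash
python3 - <<'E'
from h import *
w=cam("wrist");p,r=tool();T=lambda P:(r.inv().apply(P-p)*1e3).round(1)
m=lambda u,v:(u/4.6+240,v/4.6+190)
print(p,"wall",T(onz(w,m(375,176),.176)),"lips",T(onz(w,m(178,107),.188)),T(onz(w,m(570,107),.188)))
print("wt rear bottom",T(onz(w,m(215,217),p[2]-.0225)),T(onz(w,m(548,217),p[2]-.0225)),"rear top",T(onz(w,m(207,262),p[2]-.0045)),T(onz(w,m(558,262),p[2]-.0045)))
print("stack top z=.108",T(onz(w,m(245,216),.108)),T(onz(w,m(497,216),.108)))
E
```

```text
[0.58248559 0.07171181 0.21209318] wall [ -1.2 -22.2  36.1] lips [-21.3 -32.8  24.1] [ 18.9 -32.9  24.1]
wt rear bottom [-17.6 -21.5  22.5] [ 16.8 -21.6  22.5] rear top [-16.8 -22.5   4.5] [ 16.1 -22.5   4.5]
stack top z=.108 [-20.8   2.6 104.1] [ 16.9   2.6 104.1]
```

```bash
python3 -m pendant '[{"dp":[-0.0008,0.002,0],"rotation":[0,0,0],"fingers":1},{"dp":[-0.0008,0.002,0.008],"rotation":[0,0,0],"fingers":1},{"dp":[-0.0008,0.002,0.008],"rotation":[0,0,0],"fingers":1}]'; python3 - <<'E'
from h import *
c,im=snap("wrist","w44");crop(im,(240,190,410,290),"w44c",4.6)
go([.583,.0717,.145],np.radians(78))
E
```

```text
clock: 51.42
position: [0.5839, 0.0705, 0.2036]
ee_rot: [-2.441, -1.976, 0.002]
force: [-0.5, -0.3, -1.9]
width: 0.125
dp [ 0.001  -0.0012  0.0589] rot [-0.0014  0.0003 -0.0006]
```

View pics/w44c.png

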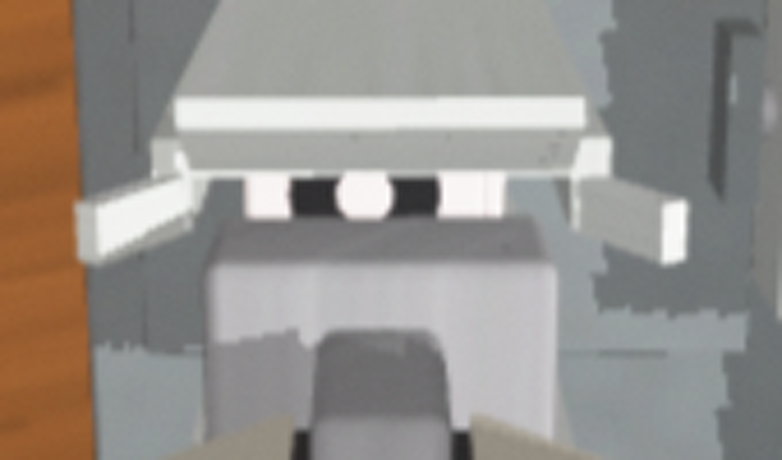

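```bash
python3 - <<'E'
from h import *
w=cam("wrist");p,r=tool();T=lambda P:(r.inv().apply(P-p)*1e3).round(1)
m=lambda u,v:(u/4.6+240,v/4.6+190)
print(p,"wall",T(onz(w,m(380,172),.176)),"lips",T(onz(w,m(175,98),.188)),T(onz(w,m(585,98),.188)))
print("wt rear bottom",T(onz(w,m(215,217),p[2]-.0225)),T(onz(w,m(548,217),p[2]-.0225)),"rear top",T(onz(w,m(207,262),p[2]-.0045)),T(onz(w,m(558,262),p[2]-.0045)))
E
```

```text
[0.58407995 0.07049978 0.20385445] wall [ -0.6 -24.9  27.9] lips [-20.6 -35.6  15.9] [ 19.4 -35.7  15.9]
wt rear bottom [-17.6 -21.5  22.5] [ 16.8 -21.6  22.5] rear top [-16.8 -22.5   4.5] [ 16.1 -22.5   4.5]
```

Aligned within 0.5 mm (rear gap about 3 mm). Lower until just above the stack top, watching the force.

```bash
python3 -m pendant '[{"dp":[-0.0002,0,0.02],"rotation":[0,0,0],"fingers":1},{"dp":[-0.0002,0,0.04],"rotation":[0,0,0],"fingers":1},{"dp":[-0.0002,0,0.06],"rotation":[0,0,0],"fingers":1},{"dp":[-0.0002,0,0.068],"rotation":[0,0,0],"fingers":1},{"dp":[-0.0002,0,0.068],"rotation":[0,0,0],"fingers":1}]'; python3 -m pendant '[{"dp":[0,0,0.002],"rotation":[0,0,0],"fingers":1},{"dp":[0,0,0.004],"rotation":[0,0,0],"fingers":1},{"dp":[0,0,0.004],"rotation":[0,0,0],"fingers":1}]'; python3 - <<'E'
from h import *
c,im=snap("wrist","w45");c,im=snap("scene","s45");crop(im,(280,200,400,340),"s45c",4.2)
E
```

```text
clock: 52.1
position: [0.5839, 0.0703, 0.1357]
ee_rot: [-2.441, -1.976, 0.003]
force: [-0.4, 0.7, -1.9]
width: 0.13
clock: 52.48
position: [0.5839, 0.0703, 0.1319]
ee_rot: [-2.441, -1.976, 0.002]
force: [0.5, -0.0, -1.7]
width: 0.127
```

View pics/s45c.png

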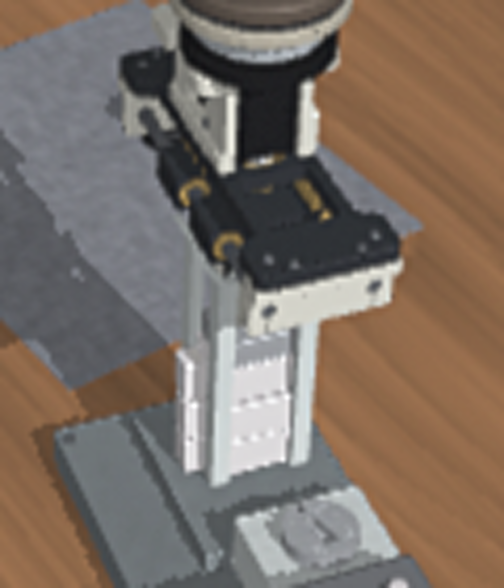

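```bash
python3 -m pendant '[{"dp":[0,0,0.001],"rotation":[0,0,0],"fingers":1},{"dp":[0,0,0.0015],"rotation":[0,0,0],"fingers":1},{"dp":[0,0,0.0015],"rotation":[0,0,0],"fingers":1}]'; python3 -m pendant '[{"dp":[0,0,0],"rotation":[0,0,0],"fingers":-0.1},{"dp":[0,0,0],"rotation":[0,0,0],"fingers":-0.1},{"dp":[0,0,0],"rotation":[0,0,0],"fingers":-0.1},{"dp":[0,0,0],"rotation":[0,0,0],"fingers":-0.1},{"dp":[0,0,-0.03],"rotation":[0,0,0],"fingers":-0.1},{"dp":[0,0,-0.08],"rotation":[0,0,0],"fingers":-0.1},{"dp":[0,0,-0.14],"rotation":[0,0,0],"fingers":-0.1},{"dp":[0,0,-0.2],"rotation":[0,0,0],"fingers":-0.1},{"dp":[0,0,-0.2],"rotation":[0,0,0],"fingers":-0.1}]'; python3 - <<'E'
from h import *
c,im=snap("wrist","w46");crop(im,(250,120,450,270),"w46c",4);c,im=snap("scene","s46");crop(im,(280,200,400,340),"s46c",4.2)
E
```

```text
clock: 52.95
position: [0.5841, 0.0703, 0.1308]
ee_rot: [-2.441, -1.976, 0.002]
force: [-1.0, -0.3, 4.4]
width: 0.126
clock: 54.08
position: [0.5866, 0.07, 0.3359]
ee_rot: [2.44, 1.974, 0.011]
force: [0.2, -1.0, 0.2]
width: 0.549
```

View pics/w46c.png

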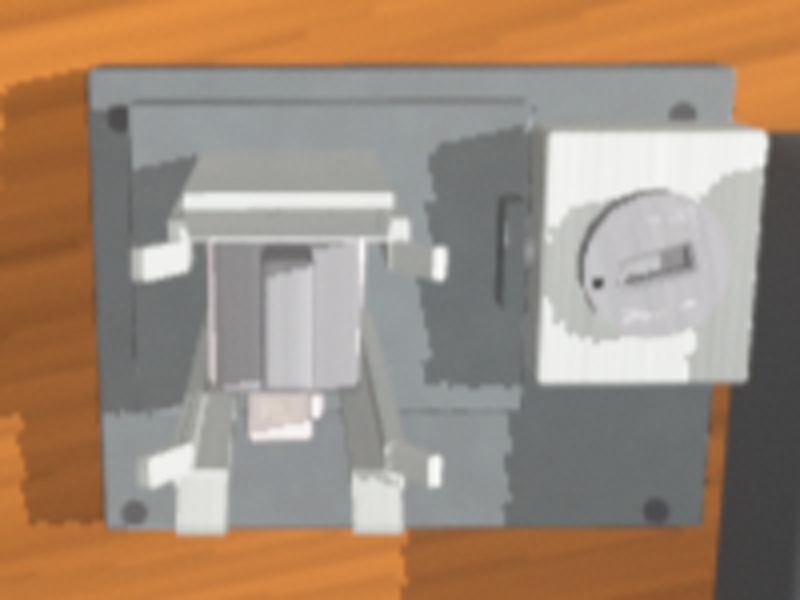

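View pics/s46c.png

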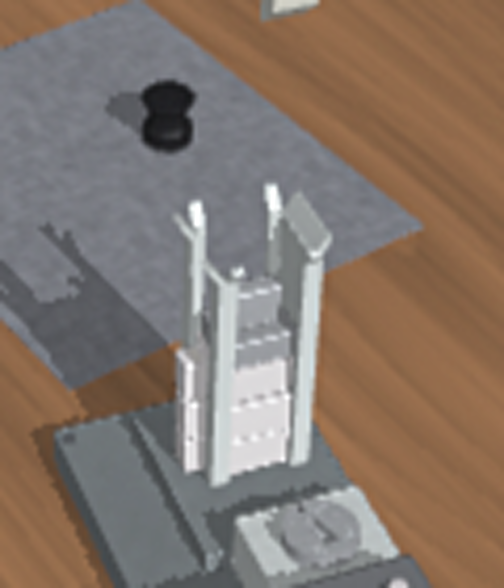

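```bash
python3 - <<'E'
from h import *
w=cam("wrist");m=lambda u,v:(u/4+250,v/4+120)
R0=R.from_euler('z',-12,degrees=True);M=np.array([.583,.0717,.176])
for nm,cs,z in [("fin",[(262,262),(313,262),(313,387),(265,387)],.149),("wt body",[(208,387),(360,387)],.126)]:
    for c in cs: print(nm,(R0.inv().apply(onz(w,m(*c),z)-M)*1e3).round(1))
print("mouth", [(R0.inv().apply(onz(w,m(*c),.176)-M)*1e3).round(1).tolist() for c in [(208,240),(363,240)]], [(R0.inv().apply(onz(w,m(*c),.188)-M)*1e3).round(1).tolist() for c in [(185,193),(393,193)]])
im=cv2.imread("pics/s46.png");crop(im,(430,260,520,370),"s46d",5)
s=cam("scene");print([((proj(s,P)-[430,260])*5).round() for P in ([.4075,.308,.138],[.4075,.308,.132])])
c,im=snap("top","t46")
E
```

```text
fin [-19.   -7.7 -27. ]
fin [-19.    3.2 -27. ]
fin [  8.7   3.4 -27. ]
fin [  8.7  -7.2 -27. ]
wt body [ 14.2 -20.9 -50. ]
wt body [ 14.2  14.7 -50. ]
mouth [[-27.7, -17.9, 0.0], [-27.7, 12.7, 0.0]] [[-38.3, -21.4, 12.0], [-38.3, 17.7, 12.0]]
[array([235., 237.]), array([232., 247.])]
```

View pics/s46d.png

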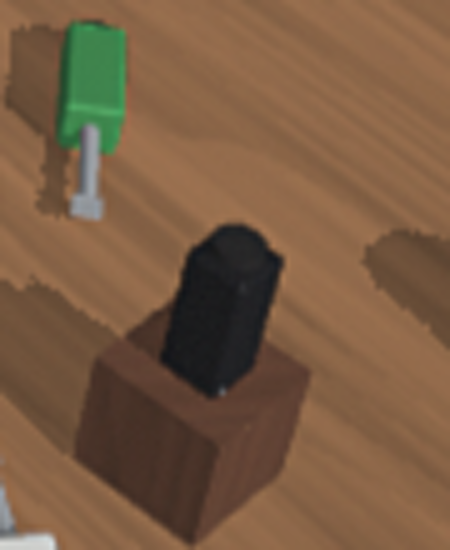

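The weight sits level on the stack. Correcting for the mouth's apparent offset in the same frame, its fin is within about 2 mm of the axis. Now a closer check of the driver from above the stand.

```bash
python3 - <<'E'
from h import *
c,im=snap("wrist","w47");crop(im,(250,120,450,270),"w47c",4)
go([.42,.29,.34],np.radians(78))
E
```

```text
dp [ 0.1807 -0.2058 -0.0101] rot [-0.0036  0.0011 -0.0004]
```

View pics/w47c.png

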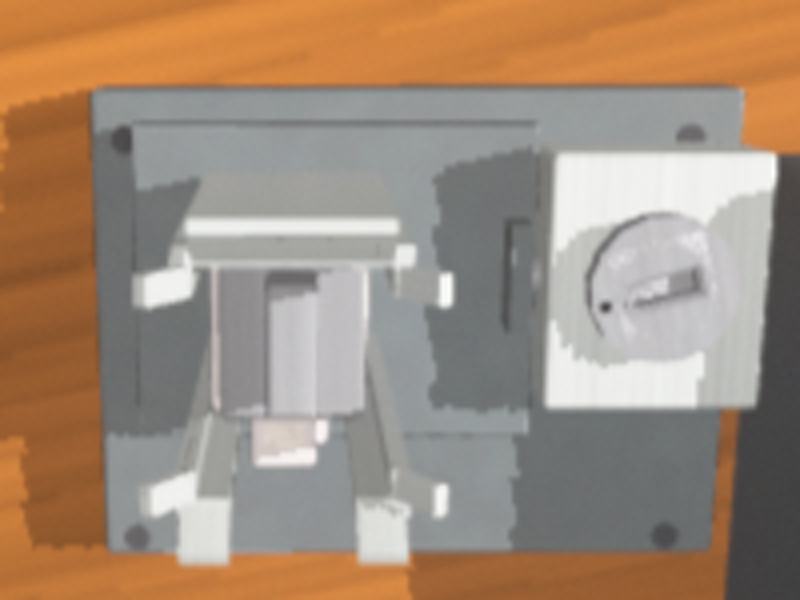

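```bash
python3 -m pendant '[{"dp":[0.04,-0.04,-0.01],"rotation":[0,0,0],"fingers":-0.1},{"dp":[0.08,-0.085,-0.01],"rotation":[0,0,0],"fingers":-0.1},{"dp":[0.11,-0.125,-0.01],"rotation":[0,0,0],"fingers":-0.1},{"dp":[0.15,-0.165,-0.01],"rotation":[0,0,0],"fingers":-0.1},{"dp":[0.18,-0.205,-0.01],"rotation":[0,0,0],"fingers":-0.1},{"dp":[0.18,-0.205,-0.01],"rotation":[0,0,0],"fingers":-0.1},{"dp":[0.18,-0.205,-0.01],"rotation":[0,0,0],"fingers":-0.1}]'; python3 - <<'E'
from h import *
c,im=snap("wrist","w48");crop(im,(270,130,390,250),"w48c",5)
c,im=snap("scene","s48");c,im=snap("top","t48")
E
```

```text
clock: 55.15
position: [0.4205, 0.2885, 0.3389]
ee_rot: [-2.441, -1.976, 0.008]
force: [1.5, -0.6, -0.3]
width: 0.545
```

View pics/w48c.png

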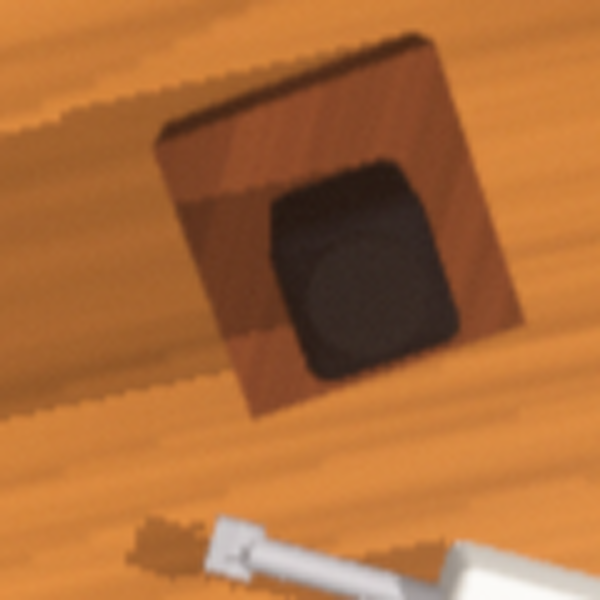

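View pics/s48.png

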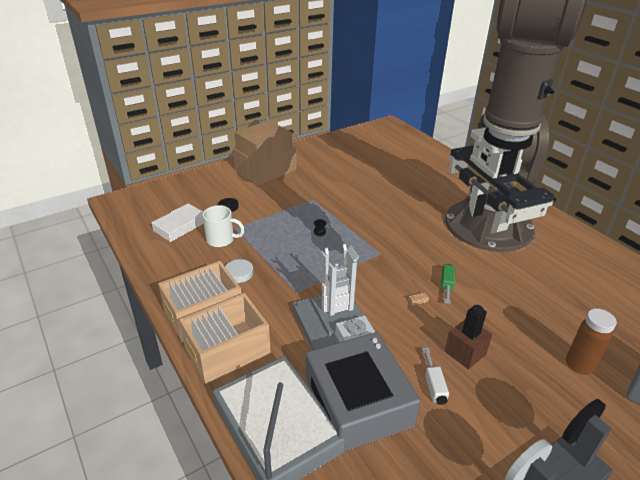

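```bash
python3 - <<'E'
from h import *
w=cam("wrist");s=cam("scene");m=lambda u,v:(u/5+270,v/5+130)
Q=np.array([onz(w,m(*c),.064) for c in [(157,147),(433,45),(523,323),(255,418)]]);print("stand",Q.mean(0).round(4))
print("cap",onz(w,m(365,295),.138).round(4))
print("cap tri",tri([(w,m(365,295)),(s,(430+241/5,260+247/5))]))
im=cv2.imread("pics/s48.png");crop(im,(320,230,380,320),"s48c",6)
E
```

```text
stand [0.4096 0.3067 0.064 ]
cap [0.4105 0.3081 0.138 ]
cap tri (array([0.40948765, 0.31031347, 0.13665008]), [0.002483404057679015, 0.0024834040576789877])
```

View pics/s48c.png

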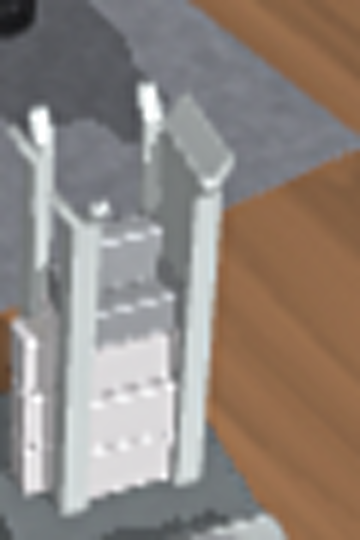

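The driver cap is within 2 mm of the stand's axis at 137 mm, so it is upright and seated. The stack and weight are level, and the gripper is clear of everything. Hand in.

```bash
python3 - <<'E'
from cell import arm
print(arm.sign_off(), arm.observe()["clock"])
E
```

```text
the job is handed in; nothing more can be done
the job is handed in; nothing more can be done
```

The job is done and handed in at about 56 s; no verdict is reported, so this rests on my own checks.

**Cam and chute:** I turned the cam disc with the screwdriver to its stop. The torque rose from about 0.12 to 0.39 N m there. The dot moved from -17° to -87°, about 1.22 rad. The chute then measured 99 mm from the coupling block, which means it is drawn in tight.

**Cartridges and weight:** There were three cartridges on the table. All three lie flat in the chute with their noses out through the front slot. The weight sits level on top, about 2 mm off the chute's axis.

**Screwdriver:** It stands upright in its stand, with its cap within 2 mm of the stand's axis and 137 mm above the table.

**Deviations and disagreements:**
- The screwdriver was gripped about 8–10 mm off the planned height, because I lifted before the fingers had fully closed. I measured the offset and allowed for it.
- The second cartridge was gripped 3–4 mm off-centre. I saw this at the chute mouth and corrected it before letting go.
- Joint 3 came to 1.29 rad once, close to its 1.32 limit.
- Position readings and wrist-camera measurements scattered by 1–2 mm, and in one frame taken just after a move by about 4 mm. I relied on relative measurements for the fits.
- The green and white decoy screwdrivers stood upright at the start and toppled over in the first second, before the arm was near them.

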